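# Pack and seal a sample transport canister

## Robot

A 7-joint arm with a two-finger parallel gripper is mounted at the origin on the work surface. World frame = base frame: x ahead of the robot, y to its left, z up, the work surface at z = 0. Lengths are in m, angles in rad, forces in N, time in s.
With the tool pointing down it reaches from about 0.425 to 0.925 m from the base axis. Payload 6.8 kg.
Tool frame: the origin (TCP) lies at the very end of the fingers, on their centre line; the grasp point (between the pads) lies bot.hold_point_z behind it (bot.hold_point_z is the distance from the TCP to the grasp point, in m); x points along the fingers, z is the direction in which the jaws open and shut, and the axes are right-handed (so a half turn about x gives the same grasp; the last joint's range is limited). The gripper opens to 85 mm and grips with 20 to 120 N. Pads are 22 mm wide; open, the fingers measure 114 mm over their backs; the gripper's body (76 mm by 85 mm) begins 54 mm behind the grasp point. The pads swing forward as they close: fully open they stand 13 mm farther back than shut.
Start: joints at [1.062, 0.477, 0.022, 1.555, -0.011, 1.109, -0.083], TCP at [0.263, -0.622, 0.231] pointing down, gripper open.
Joint ranges: [-2.96, 2.96], [-0.34, 2.1], [-1.41, 1.46], [0.24, 2.44], [-1.37, 4.51], [0.17, 1.92], [-2.96, 2.96]. Speed limits (rad/s): [2.39, 2.39, 3.14, 3.14, 3.14, 3.14, 3.14].

## Interface

Orientations are given as a unit quaternion [w, x, y, z].
In Python, from station import bot gives the robot as it stands.
- The arm moves only by the tool drive_tool, never from a script. Its arguments are lists of equal length, an entry for each row: "slide": the shift along the world's x, y, z in mm, a list of three; "turn": the turn, a rotation vector about the world's x, y, z in rad, a list of three; "gripper": the opening, from 0 (shut) to 1 (fully open). A call has 1 to 10 rows; each row is the pose to reach, as a shift and turn from the pose measured when the call began; what a row does not reach only later rows make up. A row lasts 1/10 s, in which the tool goes at most 50 mm and 8.59 degrees, less where a joint would pass 70% of its speed; a pose out of reach is approached as far as the arm can. A call with a gripper value outside its range is refused whole. The fingers move at their own pace and stop on an object; "squeeze" is the grip in N (left out, the last holds). Time passes only in rows, so rows that repeat a pose let the fingers close. It gives the time, the measured TCP pose, the force and the opening at its end, in the units of the state.
- bot.get_obs(): the state, without advancing time (a new reading comes with each control period).
- bot.read_camera(name): name is "scene" or "top"; returns a dict with "color" (420x560x3 uint8, red, green, blue), "fovy" (degrees; the focal length in pixels is half the picture's height over the tangent of half this angle, whatever the lens; pixels are square), "cx", "cy" (the principal point, pixels), "R" (3x3) and "t" (3): a world point X has camera coordinates R X + t. Camera axes: x right, y down, z forward; pixel columns grow to the right and rows downward; lengths in m; the calibration is good to about 2 mm. A picture is of the moment at which its call begins. There is no depth.
- bot.hand_in(): hands the job in, once; it reports no verdict.
The state is a dict: "t": time; "q": joint angles; "joint_vel": joint speeds; "joint_torque": joint torques, N m; "eef_pos": TCP position; "tool_rot": TCP orientation; "contact_force": force on the tool from outside, world axes, zero at the start; "torque": the same for the moment, N m; "gripper_width": opening from 0.0 (shut) to 1.0 (fully open).
Only numpy, scipy, OpenCV 4.12 (cv2) and the standard library are available. Lean on these libraries where they do the work, as an engineer would, in place of code of your own. Each camera call takes 0.05 s, during which the arm holds its last target.

## Task

Pack these blood samples for the courier: stand every cream-capped tube from the small white rack upright in a pocket of the steel canister's insert, set the domed lid squarely down on the canister's flange, then swing both halves of the clamp ring fully shut round the two flanges and swing the latch fully home over its keeper pin. Last of all, once it is latched, take the metal tag out of its grey holder and leave it hanging by its hole on the stud on the canister's side. Never lay a tube over, and leave the other things on the bench where they are.

Things in the scene. Friction and masses are not known exactly. Their poses are not given: they have to be found in the camera images.
- canister: Round steel transport canister, fixed, 110 mm high. Origin at the centre of its underside, z up along its axis. Its +x points to the hinge of its clamp ring, -x to the ring's free ends and latch. Wall 104 mm in diameter; flange 124 mm in diameter, from z = 104 to 110 mm; bore 97 mm in diameter.
- insert_top (a point): Centre of the top of the white insert in the canister, 102 mm up; axes as the canister's. Four pockets, 18.7 mm wide and 54 mm deep, centred at x = +-17.2, y = +-17.2 mm; any tube in any pocket, one in each. A tube in a pocket has its bottom 48 mm above the bench and its top 38 mm above the flange.
- rack: Small white block rack, 94 x 94 x 50 mm, fixed, with 2 x 2 pockets (18.7 mm wide, 42 mm deep) at +-23 mm along its own x and y; the tubes to be packed stand in them. Origin at the centre of its underside.
- tube0: Closed sample tube to be packed (two to four are present, in the rack; absent ones read None; all alike). 100 mm long, body 16 mm in diameter with a round bottom end, cream cap 18 mm in diameter over the top 24 mm. About 22 g. Origin at the centre of its bottom end, z towards the cap.
- tube1: Closed sample tube to be packed (two to four are present, in the rack; absent ones read None; all alike). 100 mm long, body 16 mm in diameter with a round bottom end, cream cap 18 mm in diameter over the top 24 mm. About 22 g. Origin at the centre of its bottom end, z towards the cap.
- tube2: Closed sample tube to be packed (two to four are present, in the rack; absent ones read None; all alike). 100 mm long, body 16 mm in diameter with a round bottom end, cream cap 18 mm in diameter over the top 24 mm. About 22 g. Origin at the centre of its bottom end, z towards the cap.
- tube3: Closed sample tube to be packed (two to four are present, in the rack; absent ones read None; all alike). 100 mm long, body 16 mm in diameter with a round bottom end, cream cap 18 mm in diameter over the top 24 mm. About 22 g. Origin at the centre of its bottom end, z towards the cap.
- lid: Loose steel lid, 0.25 to 0.42 kg, upright on the bench, origin under its centre. Spigot (91 mm outside, 87 inside) z 0 to 6 mm, flange (124 mm) 6 to 12, hollow dome (94 mm) to 58, clear inside to 52; black bar handle z 58 to 92, 14 mm thick along its x, 46 long along y. Seated: spigot in the bore with 2 to 3 mm play, origin on the canister's axis at z = 104 mm, any yaw. It may get knocked aside.
- jaw_left (a joint): Left half (canister's +y) of the clamp ring, rad: 0 shut against its stop, grows as it opens about the hinge (stop 1.1), starts 0.6 to 0.95. Stays where left; about 2 N at its grip pin moves it. The ring lies 96 to 125 mm above the bench, 144 mm over its outside when shut; its groove takes both flanges only if the lid is fully down.
- jaw_right (a joint): Right half (canister's -y) of the clamp ring, mirror image of the left half, on the same hinge: 0 shut, grows as it opens, starts 0.6 to 0.95. It carries the latch at its free end.
- clamp_hinge (a point): On the vertical hinge axis of both halves of the clamp ring, 82 mm from the canister's axis, 120 mm above the bench.
- jaw_left_pin (a point): Point on the axis of the left half's upright round grip pin (12 mm in diameter, outside the ring, 137 mm from the hinge axis). The pin stands clear from 125 to 160 mm above the bench, this point is at 146. Shut, it is 81 mm from the canister's axis, 115 degrees round from the hinge side towards +y. Moves with the half.
- jaw_right_pin (a point): The same on the right half; shut, it is 115 degrees round from the hinge side towards the canister's -y.
- latch (a joint): Hook latch on a vertical pivot on the right half's free end, rad: 0 home, its claw behind the keeper pin of the left half; grows as it swings outward (stop 1.6); starts 1.0 to 1.4. Closes clockwise seen from above, stays where left, about 1 N moves it. The claw passes behind the keeper only if both halves are shut (to about 2 mm).
- latch_pin (a point): Point on the axis of the upright round grip pin near the latch's end, 12 mm in diameter, 63 mm from its pivot; the pin stands clear from 133 to 162 mm above the bench, this point is at 148. With ring and latch shut it is at x = -96, y = +48 mm in the canister's axes. Moves with the latch.
- latch_pivot (a point): On the latch's vertical pivot axis, 128 mm above the bench; moves with the right half. With that half shut it is at x = -84, y = -14 mm in the canister's axes; the keeper pin (8 mm in diameter, top at 137 mm) is then at x = -84, y = +14 mm.
- tag_stud: Plain steel stud, 7 mm in diameter, 62 mm long, fixed to the canister's wall 60 degrees round from the hinge side towards the canister's -y. Origin on its axis at the root, 52 mm from the canister's axis, 66 mm above the bench; its x runs along it, outward and 20 degrees upward, to the free tip. The shut ring overhangs its inner 22 mm, 96 mm above the bench.
- tag: Aluminium tag plate, 40 mm wide (its y), 70 mm tall (z), 5 mm thick (x), about 35 g. Origin at the centre of its bottom edge. A hole 16 mm in diameter goes through its thickness on the middle line, 56 mm above the bottom edge. It stands in its holder with its lower 22 mm in the slot.
- tag_hole (a point): Centre of the hole of the tag; axes as the tag's.
- tag_holder: Grey slotted block, 40 x 64 x 30 mm, fixed, that holds the tag upright in a slot 7.5 mm wide and 22 mm deep along its own y. Origin at the centre of its underside.
- specimen_jar: Bystander: small jar with a white lid, 52 mm in diameter, 62 mm high. Origin under its centre. Leave it alone.
- gel_bottle: Bystander: hand gel bottle, 60 mm in diameter, 150 mm high. Origin under its centre. Leave it alone.
- tape_roll: Bystander: roll of paper tape lying flat, 68 mm in diameter, 24 mm high. Origin under its centre. Leave it alone.
- steel_dish: Bystander: shallow steel bowl, 120 mm in diameter, 35 mm high. Origin under its centre. Leave it alone.

How it is judged:
On the way, in this order (a step that is already met when the one before it is completed fails the run):
1. all the tubes stand in the insert and the lid is seated on the canister (horizontal distance between each of tube0, tube1, tube2, tube3 and canister below 0.034 m and z of tube0 in the frame of canister between 0.043 and 0.053 m and angle between each of tube0, tube1, tube2, tube3's own z axis and vertical below 0.15 rad and z of tube1 in the frame of canister between 0.043 and 0.053 m and z of tube2 in the frame of canister between 0.043 and 0.053 m and z of tube3 in the frame of canister between 0.043 and 0.053 m and horizontal distance between lid and canister below 0.006 m and z of lid in the frame of canister between 0.101 and 0.107 m and angle between lid's own z axis and vertical below 0.05 rad), for 0.2 s.
2. both halves of the clamp ring are shut round the flanges (horizontal distance between lid and canister below 0.006 m and z of lid in the frame of canister between 0.101 and 0.107 m and angle between lid's own z axis and vertical below 0.05 rad and value of joint each of jaw_left, jaw_right below 0.05 rad), for 0.2 s.
3. the latch is home over the keeper (value of joint each of jaw_left, jaw_right below 0.05 rad and value of joint latch below 0.12 rad), for 0.2 s.
4. the tag hangs on the stud (x of tag_hole in the frame of tag_stud between 0.004 and 0.062 m and y of tag_hole in the frame of tag_stud between -0.009 and 0.009 m and z of tag_hole in the frame of tag_stud between -0.009 and 0.009 m), for 0.2 s.
At the end, for the whole second after the job is handed in: All tubes stand in the insert (34 mm from the axis, bottom at 43-53 mm, tilt under 0.15 rad), lid seated (6 mm off the axis, 3 mm in height, 0.05 rad), ring halves shut within 0.05 rad, latch within 0.12 rad, tag hanging with the stud through its hole, all at rest (all of step 1 and all of step 3 and all of step 4 and linear speed of each of tag, lid, tube0, tube1, tube2, tube3 below 0.03 m/s); the robot touches nothing.
It fails at once if a tube is laid over (tilted more than 0.7 rad) (angle between any of tube0, tube1, tube2, tube3's own z axis and vertical above 0.7 rad).
It fails at once if a bystander is moved by more than 30 mm (distance of any of specimen_jar, gel_bottle, tape_roll, steel_dish from where it was at the start of the episode above 0.03 m).
Of tube0, tube1, tube2, tube3 only 2 to 4 are there at a start; the rules pass over those that are not, and their reading is None.
At some moment in a run one of lid may be knocked a few centimetres aside while the robot is not near it.
It also fails if it takes over 210 s, if anything falls off the work surface, if the arm or the gripper's body presses on something with over 40 N, if the wrist force passes 120 N, or if a joint passes its speed limit or range.

## Working session

There is one attempt and no reset: what is moved stays moved. The work goes in short steps, Python scripts to look and compute and a tool call to move; the robot and the scene stay as the last step left them, time stands still between calls to the robot, and variables do not carry over. Pictures are saved under pics/ and viewed, and the job is handed in when it is done.

Besides the shell and the picture viewer there is one more tool, called after "Request:" in YAML: its name, and indented under it one key for each argument. drive_tool: Moves the arm, as the interface text tells. Its arguments: {"type":"object","properties":{"slide":{"type":"array"},"turn":{"type":"array"},"gripper":{"type":"array"},"squeeze":{"type":"number"}},"required":["slide","turn","gripper"]}

```bash
ls; mkdir -p pics
cat > h.py <<'E'
import numpy as np, cv2
from station import bot
def cam(n,save=None):
    c=bot.read_camera(n)
    if save: cv2.imwrite('pics/'+save,c['color'][:,:,::-1])
    return c
def f(c): return c['color'].shape[0]/2/np.tan(np.radians(c['fovy'])/2)
def ray(c,u,v,z):
    d=np.array([(u-c['cx'])/f(c),(v-c['cy'])/f(c),1.]); R=np.array(c['R']);t=np.array(c['t'])
    o=-R.T@t; d=R.T@d
    return o+d*(z-o[2])/d[2]
def proj(c,X):
    p=np.array(c['R'])@np.array(X)+np.array(c['t']); return f(c)*p[0]/p[2]+c['cx'],f(c)*p[1]/p[2]+c['cy']
E
python3 - <<'E'
from h import *
print(bot.get_obs(), bot.hold_point_z)
for n in('scene','top'):
    c=cam(n,n+'0.png'); print(n,c['fovy'],c['cx'],c['cy'],c['R'],c['t'], -np.array(c['R']).T@np.array(c['t']))
E
```

```text
pics
{'t': 0.0, 'q': array([ 1.06188284,  0.47779574,  0.02236433,  1.55648738, -0.01150095,
        1.10928608, -0.08310695]), 'joint_vel': array([-0.00016359, -0.0002742 , -0.00035257, -0.00102602,  0.00228164,
        0.00015543,  0.00022428]), 'joint_torque': array([-4.90156999e-04, -5.96455801e+01,  1.60725642e+00, -2.81198180e+01,
        1.23822250e-02,  9.29090835e-03,  5.05998980e-05]), 'eef_pos': array([ 0.26309734, -0.62095581,  0.23031395]), 'tool_rot': array([ 0.58895311,  0.39077701,  0.59009691, -0.39014511]), 'contact_force': array([ 0.18842393, -0.07152621, -0.49098144]), 'torque': array([ 0.0186834 , -0.04015074, -0.00230707]), 'gripper_width': 1.0006512978153268} 0.0187
scene 45.11858003122066 277.49685335229265 207.41795519246307 [[-0.82903668  0.55912659  0.00869646]
 [ 0.4521814   0.67945249 -0.5778203 ]
 [-0.32898353 -0.47510185 -0.81611768]] [ 0.45188557 -0.17511922  1.59933625] [0.97997065 0.62617157 1.20012934]
top 54.12080828173547 280.97789694433794 210.74521025864638 [[-0.00641311 -0.99997193  0.00387412]
 [-0.9941954   0.00595987 -0.1074243 ]
 [ 0.10739819 -0.00454056 -0.99420572]] [-0.00353621  0.53227392  1.48084892] [3.70121108e-01 1.54830353e-05 1.52946132e+00]
```

View pics/scene0.png

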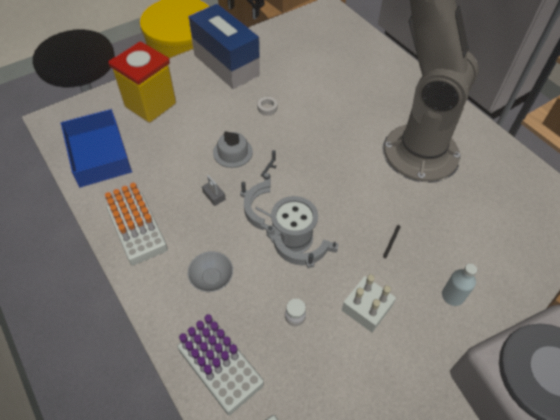

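View pics/top0.png

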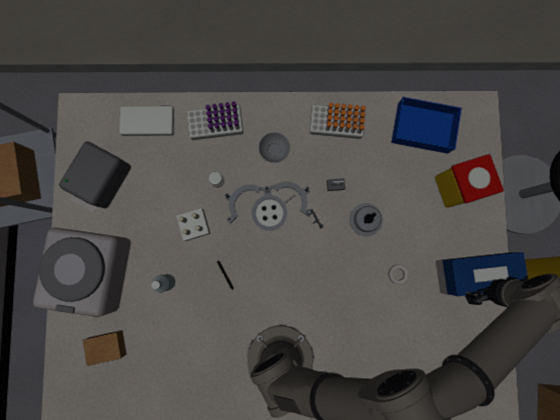

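The scene picture shows the canister at about (295,215), the rack at (370,302), the lid at (232,148) and the tag holder at (213,192). In the top picture they are at (268,212), (192,224), (367,218) and (336,184). I'll zoom in next.

Run:
```python
from h import *
c=cam('scene');cv2.imwrite('pics/s_crop.png',cv2.resize(c['color'][120:340,180:420,::-1],None,fx=3.3,fy=2.7*1.0 if 0 else 2.7))
im=c['color'][90:340,180:420,::-1]; cv2.imwrite('pics/s_crop.png',cv2.resize(im,None,fx=2.4,fy=2.4,interpolation=cv2.INTER_CUBIC))
c=cam('top');im=c['color'][120:260,160:400,::-1]; cv2.imwrite('pics/t_crop.png',cv2.resize(im,None,fx=3.3,fy=3.3,interpolation=cv2.INTER_CUBIC))
```

```text
(no output)
```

View pics/s_crop.png

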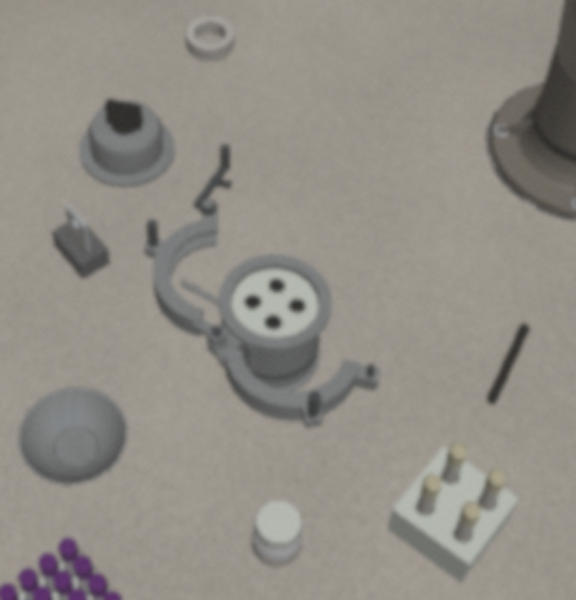

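View pics/t_crop.png

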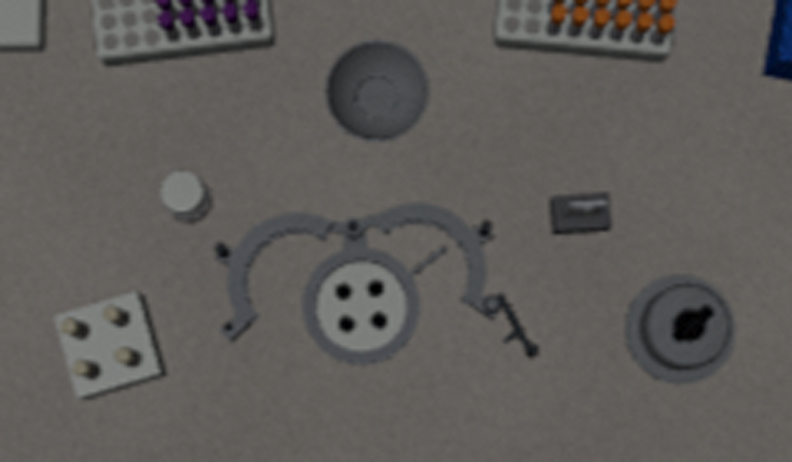

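Zoomed in, there are four tubes. In the top crop the hinge is on the far (+x) side at (352,227), the latch is on the right (-y) at (495,305), and the lid is at (683,325) with its bar. Next I'll measure by colour masks.

```bash
cat >> h.py <<'E'
def crop(c,u0,v0,u1,v1,name,k=8):
    im=c['color'][v0:v1,u0:u1,::-1]; cv2.imwrite('pics/'+name,cv2.resize(im,None,fx=k,fy=k,interpolation=cv2.INTER_CUBIC))
def blobs(c,mask,amin=5):
    n,l,s,cc=cv2.connectedComponentsWithStats(mask.astype(np.uint8))
    return [(cc[i],s[i]) for i in range(1,n) if s[i][4]>=amin]
def tri(pts): # [(c,u,v)]
    A=[];b=[]
    for c,u,v in pts:
        R=np.array(c['R']);t=np.array(c['t']);x=(u-c['cx'])/f(c);y=(v-c['cy'])/f(c)
        for r,k in((0,x),(1,y)): A.append(R[r]-k*R[2]);b.append(k*t[2]-t[r])
    return np.linalg.lstsq(np.array(A),np.array(b),rcond=None)[0]
E
python3 - <<'E'
from h import *
c=cam('scene');d=cam('top')
crop(c,240,190,345,265,'a1.png',7); crop(d,225,175,330,240,'a2.png',7)
crop(c,335,265,405,335,'a3.png',8); crop(d,165,200,220,245,'a4.png',10)
for cc in(c,d):
    im=cc['color'].astype(int); print(im[300,370] if cc is c else im[224,192])
E
```

```text
[179 183 175]
[126 128 125]
```

View pics/a1.png

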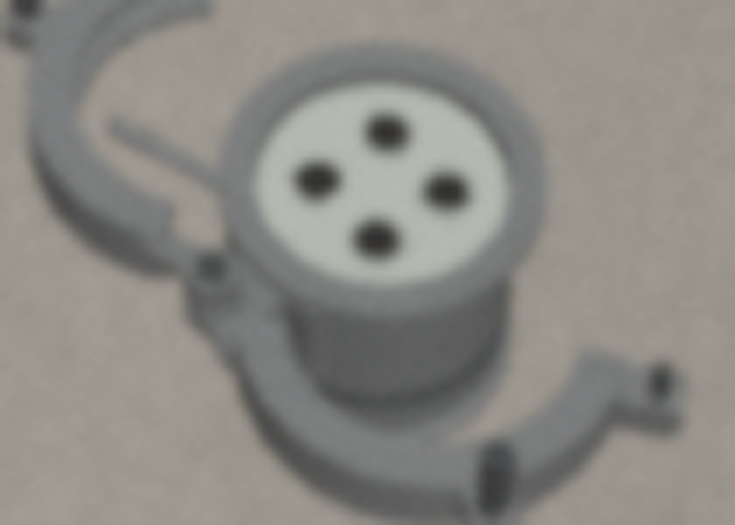

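View pics/a2.png

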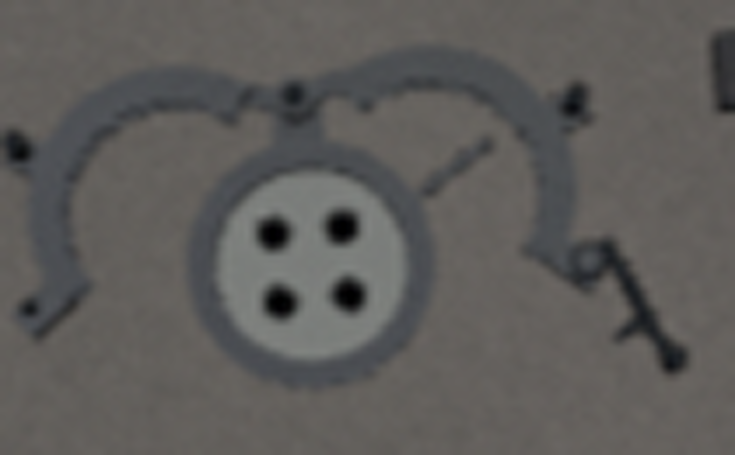

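View pics/a3.png

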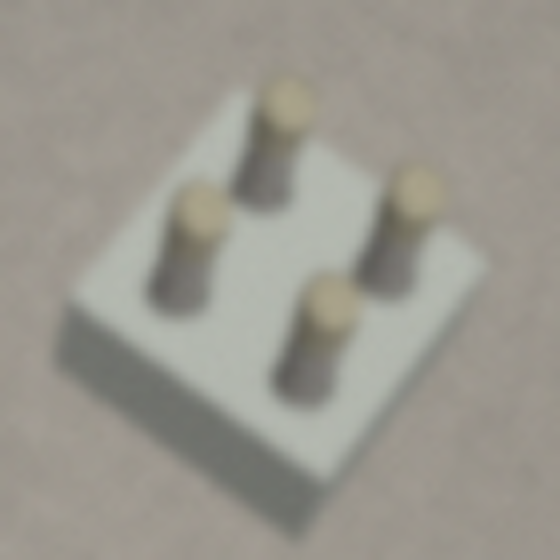

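View pics/a4.png

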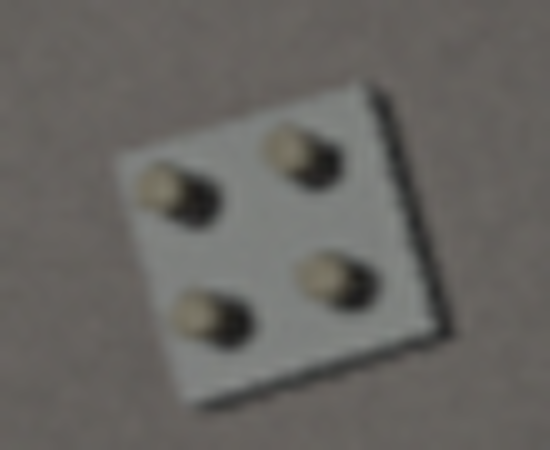

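Run:
```python
from h import *
def up(c,u0,v0,u1,v1,k=8): 
    return cv2.resize(c['color'][v0:v1,u0:u1],None,fx=k,fy=k,interpolation=cv2.INTER_CUBIC).astype(int)
def back(p,u0,v0,k=8): return (np.array(p)+.5)/k-.5+np.array([u0,v0])
C={'scene':cam('scene'),'top':cam('top')}
# insert
boxes={'scene':(265,195,325,238),'top':(250,195,290,230)}
P={}
for n,b in boxes.items():
    c=C[n];im=up(c,*b);th=(160 if n=='scene' else 108)
    g=im.min(2);m=(g>th).astype(np.uint8)
    cs,_=cv2.findContours(m,cv2.RETR_CCOMP,cv2.CHAIN_APPROX_NONE)
    k=max(cs,key=cv2.contourArea);e=cv2.fitEllipse(k);ctr=back(e[0],b[0],b[1])
    print(n,'insert',ctr,np.array(e[1])/8,ray(c,*ctr,.102))
    hs=sorted([q for q in cs if 200<cv2.contourArea(q)<6000 and q is not k],key=cv2.contourArea)
    for q in hs:
        M=cv2.moments(q);p=back((M['m10']/M['m00'],M['m01']/M['m00']),b[0],b[1]);print('  hole',p,cv2.contourArea(q)/64,ray(c,*p,.102)[:2])
# rack
for n,b in {'scene':(335,265,405,335),'top':(165,200,220,245)}.items():
    c=C[n];im=up(c,*b); r,bl=im[:,:,0],im[:,:,2]
    m=((r-bl>(22 if n=='scene' else 14))&(r>(150 if n=='scene' else 95))).astype(np.uint8)
    for p,s in blobs(c,m,400):
        p=back(p,b[0],b[1]);print(n,'cap',p,s[4]/64,ray(c,*p,.108)[:2])
    m=((im.min(2)>(150 if n=='scene' else 105))&(r-bl<14)).astype(np.uint8)
    m=cv2.morphologyEx(m,cv2.MORPH_OPEN,np.ones((9,9)))
    cs,_=cv2.findContours(m,cv2.RETR_EXTERNAL,cv2.CHAIN_APPROX_NONE);k=cv2.convexHull(max(cs,key=cv2.contourArea))
    a=cv2.approxPolyDP(k,40,True)[:,0]
    q=np.array([ray(c,*back(x,b[0],b[1]),.05)[:2] for x in a]);print(n,'rack',q.round(4).tolist(),q.mean(0))
```

```text
scene insert [294.07478905 216.00022697] [26.86439705 34.52337646] [0.51646226 0.03400242 0.102     ]
  hole [294.87324088 208.57159733] 50.703125 [0.50094805 0.01560732]
  hole [284.86173511 215.35563951] 52.6015625 [0.53548023 0.01887126]
  hole [303.28200457 216.9454786 ] 54.140625 [0.49804162 0.04988071]
  hole [293.40778816 223.83892585] 56.6640625 [0.53210964 0.05325979]
top insert [269.04810715 212.57572556] [26.12281418 26.26739502] [0.51814422 0.03517988 0.102     ]
  hole [264.61149721 217.73543941] 30.7734375 [0.50015555 0.05070265]
  hole [274.33709396 216.6878261 ] 30.9453125 [0.50361767 0.0167866 ]
  hole [263.6855884  207.88889064] 30.9921875 [0.53472375 0.05386414]
  hole [273.3126038  206.90446977] 31.359375 [0.53798714 0.02020729]
scene cap [370.93465293 277.36862798] 28.8125 [0.46758386 0.28706652]
scene cap [387.20601359 288.39661028] 29.328125 [0.45428999 0.33120397]
scene cap [360.10233434 290.78215361] 25.9375 [0.51204333 0.30010795]
scene cap [376.40522097 302.27126661] 27.046875 [0.49908076 0.34426462]
scene rack [[0.4522, 0.2545], [0.4251, 0.3445], [0.5118, 0.371], [0.5391, 0.282]] [0.48205333 0.3129976 ]
top cap [193.12336006 214.54846939] 10.71875 [0.51222126 0.29860961]
top cap [180.31834278 218.44582153] 11.03125 [0.4989072 0.3427521]
top cap [196.67970914 227.23666898] 11.28125 [0.46802562 0.28558489]
top cap [183.89647535 231.13010401] 10.140625 [0.45481863 0.32952243]
top rack [[0.541, 0.2847], [0.4531, 0.2592], [0.4276, 0.3467], [0.5161, 0.3723]] [0.48442199 0.31573824]
```

```bash
cat >> h.py <<'E'
from scipy.spatial.transform import Rotation as Ro
def tool():
    o=bot.get_obs();q=o['tool_rot'];R=Ro.from_quat([q[1],q[2],q[3],q[0]]).as_matrix()
    return o,R
def desired(zdeg):
    z=np.array([np.cos(np.radians(zdeg)),np.sin(np.radians(zdeg)),0]);x=np.array([0,0,-1.]);return np.stack([x,np.cross(z,x),z],1)
def delta(pos,zdeg):
    o,R=tool();D=desired(zdeg);rv=Ro.from_matrix(D@R.T).as_rotvec()
    print('t',round(o['t'],2),'slide mm',((np.array(pos)-o['eef_pos'])*1000).round(1),'turn',rv.round(4),'q7',o['q'][6].round(2),'F',o['contact_force'].round(1),'w',round(o['gripper_width'],3),'zdeg',np.degrees(np.arctan2(R[1,2],R[0,2])).round(1))
E
python3 - <<'E'
from h import *
o,R=tool();print(R.round(3))
for a in(50.4,-39.6,140.4,-129.6): delta([.4677,.2862,.25],a)
E
```

```text
[[-0.     0.921  0.39 ]
 [ 0.     0.39  -0.921]
 [-1.    -0.    -0.   ]]
t 0.4 slide mm [204.4 907.7  18.8] turn [-0.0000e+00 -3.0000e-04  2.0497e+00] q7 -0.08 F [ 0.1 -0.3  1.2] w 0.999 zdeg -67.0
t 0.4 slide mm [204.4 907.7  18.8] turn [-2.000e-04 -2.000e-04  4.789e-01] q7 -0.08 F [ 0.1 -0.3  1.2] w 0.999 zdeg -67.0
t 0.4 slide mm [204.4 907.7  18.8] turn [-2.0000e-04  2.0000e-04 -2.6627e+00] q7 -0.08 F [ 0.1 -0.3  1.2] w 0.999 zdeg -67.0
t 0.4 slide mm [204.4 907.7  18.8] turn [-2.0000e-04  0.0000e+00 -1.0919e+00] q7 -0.08 F [ 0.1 -0.3  1.2] w 0.999 zdeg -67.0
```

Request:
drive_tool:
  slide:
    - [187,521,50]
    - [187,521,50]
    - [187,521,50]
    - [187,521,50]
    - [187,521,50]
    - [187,521,50]
    - [187,521,50]
    - [187,521,50]
    - [187,521,50]
    - [187,521,50]
  turn:
    - [0,0,0.479]
    - [0,0,0.479]
    - [0,0,0.479]
    - [0,0,0.479]
    - [0,0,0.479]
    - [0,0,0.479]
    - [0,0,0.479]
    - [0,0,0.479]
    - [0,0,0.479]
    - [0,0,0.479]
  gripper: [0.36,0.36,0.36,0.36,0.36,0.36,0.36,0.36,0.36,0.36]
  squeeze: 40

```text
t: 1.4
eef_pos: [0.4319, -0.1509, 0.2768]
tool_rot: [0.666, 0.239, 0.665, -0.24]
contact_force: [0.6, -1.0, 0.2]
gripper_width: 0.358
```

Run:
```python
from h import *
delta([.4677,.2862,.20],-39.6)
```

```text
t 1.4 slide mm [ 35.8 437.1 -76.8] turn [0.0006 0.0007 0.0001] q7 -0.53 F [ 0.6 -1.   0.2] w 0.358 zdeg -39.6
```

Request:
drive_tool:
  slide:
    - [36,437,-50]
    - [36,437,-50]
    - [36,437,-50]
    - [36,437,-50]
    - [36,437,-50]
    - [36,437,-50]
    - [36,437,-50]
    - [36,437,-50]
    - [36,437,-50]
    - [36,437,-77]
  turn:
    - [0,0,0]
    - [0,0,0]
    - [0,0,0]
    - [0,0,0]
    - [0,0,0]
    - [0,0,0]
    - [0,0,0]
    - [0,0,0]
    - [0,0,0]
    - [0,0,0]
  gripper: [0.36,0.36,0.36,0.36,0.36,0.36,0.36,0.36,0.36,0.36]

```text
t: 2.4
eef_pos: [0.4681, 0.2949, 0.2024]
tool_rot: [0.667, 0.24, 0.665, -0.234]
contact_force: [-0.2, 0.9, -0.1]
gripper_width: 0.362
```

Request:
drive_tool:
  slide:
    - [0,0,0]
    - [0,0,0]
  turn:
    - [0,0,0]
    - [0,0,0]
  gripper: [0.36,0.36]

```text
t: 2.6
eef_pos: [0.468, 0.2954, 0.2029]
tool_rot: [0.667, 0.24, 0.666, -0.233]
contact_force: [-0.4, -0.3, -1.0]
gripper_width: 0.357
```

Run:
```python
from h import *
delta([.4677,.2862,.088],-39.6)
c=cam('scene');crop(c,325,230,415,335,'b1.png',5);d=cam('top');crop(d,150,180,230,250,'b2.png',7)
print(proj(c,bot.get_obs()['eef_pos']),proj(d,bot.get_obs()['eef_pos']))
```

```text
t 2.6 slide mm [  -0.3   -9.2 -114.9] turn [-0.0082  0.0052 -0.0083] q7 -1.61 F [-0.4 -0.3 -1. ] w 0.357 zdeg -39.1
(np.float64(379.37749931638626), np.float64(260.34726152119686)) (np.float64(188.02734185698762), np.float64(224.99549928229612))
```

View pics/b1.png

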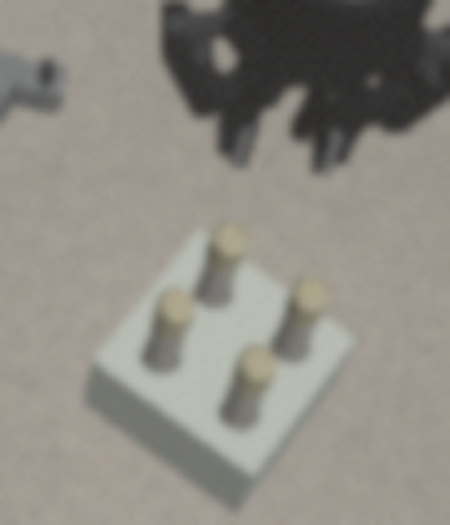

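Request:
drive_tool:
  slide:
    - [0,-9,-50]
    - [0,-9,-60]
    - [0,-9,-60]
  turn:
    - [-0.008,0.005,-0.008]
    - [-0.008,0.005,-0.008]
    - [-0.008,0.005,-0.008]
  gripper: [0.36,0.36,0.36]

```text
t: 3.0
eef_pos: [0.4684, 0.2839, 0.1429]
tool_rot: [0.665, 0.24, 0.665, -0.241]
contact_force: [0.0, 0.3, -0.1]
gripper_width: 0.362
```

Run:
```python
from h import *
delta([.4677,.2862,.088],-39.6)
```

```text
t 3.0 slide mm [ -0.7   2.3 -54.9] turn [ 0.0019 -0.0004  0.003 ] q7 -1.66 F [ 0.   0.3 -0.1] w 0.362 zdeg -39.8
```

Request:
drive_tool:
  slide:
    - [-1,2,-10]
    - [-1,2,-30]
    - [-1,2,-55]
    - [-1,2,-55]
  turn:
    - [0,0,0]
    - [0,0,0]
    - [0,0,0]
    - [0,0,0]
  gripper: [0.36,0.36,0.36,0.36]

```text
t: 3.4
eef_pos: [0.4663, 0.2852, 0.0865]
tool_rot: [0.664, 0.239, 0.666, -0.242]
contact_force: [-1.2, 0.0, 0.9]
gripper_width: 0.361
```

Run:
```python
from h import *
delta([.4677,.2862,.088],-39.6)
c=cam('scene');crop(c,325,230,415,335,'b3.png',5);d=cam('top');crop(d,150,180,230,250,'b4.png',7)
```

```text
t 3.4 slide mm [1.4 1.  1.5] turn [ 0.0035 -0.003   0.0028] q7 -1.72 F [-1.2  0.   0.9] w 0.361 zdeg -39.8
```

View pics/b3.png

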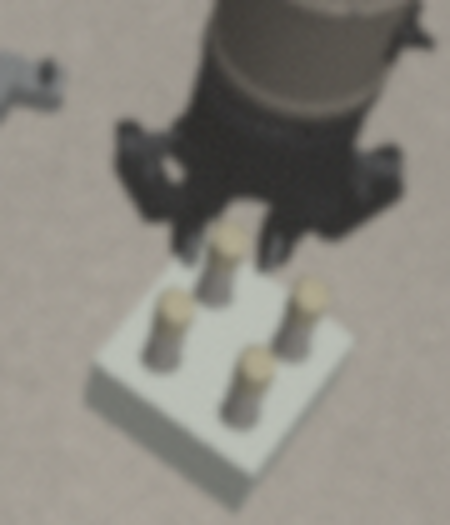

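The two fingertips straddle the first cap, at about (190,250) and (272,262) with the cap at (228,240). Closing on it.

Request:
drive_tool:
  slide:
    - [1,1,1]
    - [1,1,1]
    - [1,1,1]
    - [1,1,1]
    - [1,1,1]
    - [1,1,1]
  turn:
    - [0,0,0]
    - [0,0,0]
    - [0,0,0]
    - [0,0,0]
    - [0,0,0]
    - [0,0,0]
  gripper: [0.36,0.1,0.1,0.1,0.1,0.1]
  squeeze: 30

```text
t: 4.1
eef_pos: [0.4696, 0.2887, 0.0915]
tool_rot: [0.666, 0.241, 0.664, -0.24]
contact_force: [0.8, 0.6, 7.0]
gripper_width: 0.194
```

Run:
```python
from h import *
delta([.4677,.2862,.088],-39.6)
```

```text
t 4.1 slide mm [-1.9 -2.5 -3.5] turn [-0.0007  0.0026  0.0027] q7 -1.72 F [0.8 0.6 7. ] w 0.194 zdeg -39.8
```

Request:
drive_tool:
  slide:
    - [0,0,0]
    - [0,0,0]
    - [0,0,0]
  turn:
    - [0,0,0]
    - [0,0,0]
    - [0,0,0]
  gripper: [0.1,0.1,0.1]

```text
t: 4.4
eef_pos: [0.4698, 0.2887, 0.0917]
tool_rot: [0.666, 0.241, 0.664, -0.24]
contact_force: [0.5, 0.0, 2.7]
gripper_width: 0.196
```

Request:
drive_tool:
  slide:
    - [0,0,30]
    - [0,0,60]
    - [0,0,60]
    - [0,0,60]
  turn:
    - [0,0,0]
    - [0,0,0]
    - [0,0,0]
    - [0,0,0]
  gripper: [0.1,0.1,0.1,0.1]

```text
t: 4.8
eef_pos: [0.47, 0.2885, 0.1519]
tool_rot: [0.666, 0.241, 0.664, -0.24]
contact_force: [0.2, 0.3, -0.1]
gripper_width: 0.194
```

Run:
```python
from h import *
for i in range(2):
    delta([.5338,.0203,.21],-39.6);c=cam('scene')
crop(c,325,200,415,335,'b5.png',5)
```

```text
t 4.8 slide mm [  63.8 -268.2   58.1] turn [-0.0009  0.0039  0.0031] q7 -1.65 F [ 0.2  0.3 -0.1] w 0.194 zdeg -39.8
t 4.85 slide mm [  64.4 -267.7   59. ] turn [0.0001 0.0023 0.003 ] q7 -1.65 F [ 1.  -1.2 -0.5] w 0.197 zdeg -39.8
```

View pics/b5.png

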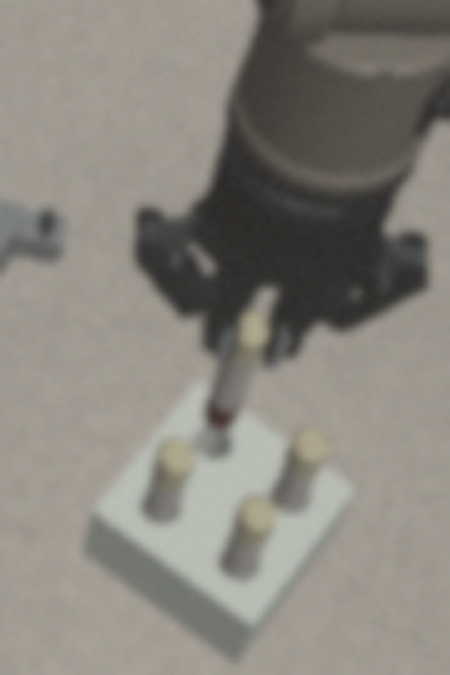

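Request:
drive_tool:
  slide:
    - [0,0,50]
    - [5,-20,100]
    - [69,-266,108]
    - [69,-266,108]
    - [69,-266,108]
    - [69,-266,108]
    - [69,-266,108]
    - [69,-266,108]
    - [69,-266,108]
    - [69,-266,108]
  turn:
    - [0,0,0]
    - [0,0,0]
    - [0,0,0]
    - [0,0,0]
    - [0,0,0]
    - [0,0,0]
    - [0,0,0]
    - [0,0,0]
    - [0,0,0]
    - [0,0,0]
  gripper: [0.1,0.1,0.1,0.1,0.1,0.1,0.1,0.1,0.1,0.1]

```text
t: 5.9
eef_pos: [0.5374, 0.0233, 0.2577]
tool_rot: [0.665, 0.24, 0.665, -0.24]
contact_force: [0.0, 0.2, 0.1]
gripper_width: 0.192
```

Request:
drive_tool:
  slide:
    - [0,0,0]
    - [0,0,0]
  turn:
    - [0,0,0]
    - [0,0,0]
  gripper: [0.1,0.1]

```text
t: 6.1
eef_pos: [0.5369, 0.0254, 0.2575]
tool_rot: [0.665, 0.239, 0.666, -0.239]
contact_force: [0.6, -0.3, -0.5]
gripper_width: 0.19
```

Run:
```python
from h import *
delta([.5388,.0220,.19],-39.6)
```

```text
t 6.1 slide mm [  1.9  -3.4 -67.5] turn [-0.0008 -0.0009 -0.002 ] q7 -1.01 F [ 0.6 -0.3 -0.5] w 0.19 zdeg -39.5
```

Request:
drive_tool:
  slide:
    - [2,-3,-25]
    - [2,-3,-48]
    - [2,-3,-48]
    - [2,-3,-48]
  turn:
    - [0,0,0]
    - [0,0,0]
    - [0,0,0]
    - [0,0,0]
  gripper: [0.1,0.1,0.1,0.1]

```text
t: 6.5
eef_pos: [0.5388, 0.0232, 0.2098]
tool_rot: [0.665, 0.239, 0.666, -0.238]
contact_force: [-0.8, 0.8, 0.0]
gripper_width: 0.195
```

Run:
```python
from h import *
delta([.5388,.0220,.132],-39.6)
c=cam('scene');crop(c,250,150,330,250,'b6.png',6);d=cam('top');crop(d,240,180,300,240,'b7.png',9)
p=np.array([.5367,.0194,.102])
o=bot.get_obs()['eef_pos']
for cc in (c,d): print(proj(cc,p),proj(cc,o-np.array([.0021,.0025,.0837])),proj(cc,o-np.array([.0021,.0025,-.0163])))
```

```text
t 6.5 slide mm [  0.   -1.2 -77.8] turn [-0.0012 -0.0014 -0.0034] q7 -1.04 F [-0.8  0.8  0. ] w 0.195 zdeg -39.4
(np.float64(284.59342526528064), np.float64(215.70563310546237)) (np.float64(284.754580984026), np.float64(210.68933563109772)) (np.float64(285.59530149855595), np.float64(187.10991149168262))
(np.float64(273.5451810425935), np.float64(207.26880605001196)) (np.float64(273.1187117365757), np.float64(206.17495180367283)) (np.float64(272.6448107756976), np.float64(202.4648979724393))
```

View pics/b6.png

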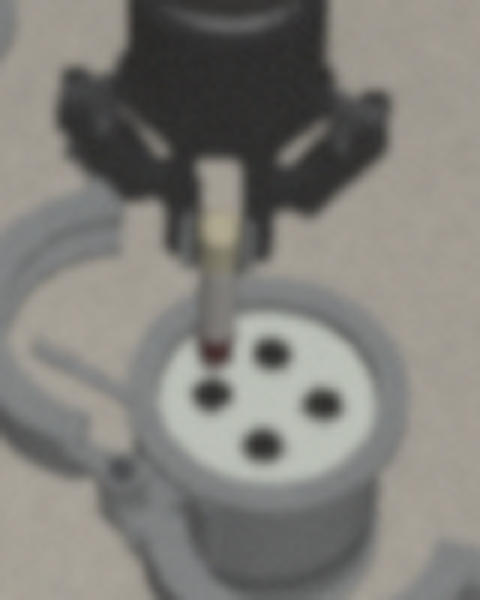

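View pics/b7.png

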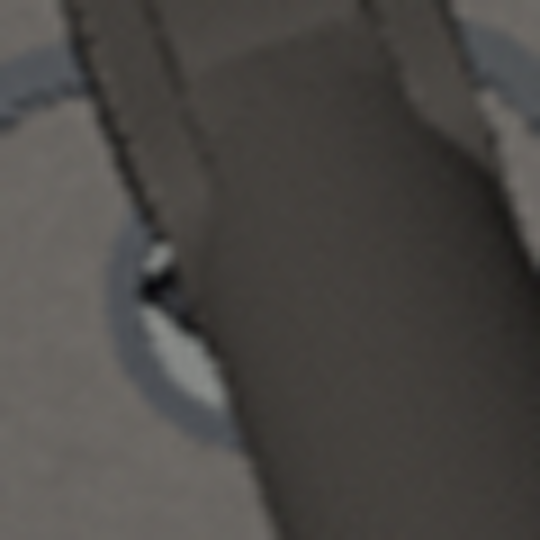

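Run:
```python
from h import *
c=cam('scene');im=c['color'].astype(float)
np.set_printoptions(linewidth=200)
for v in range(183,214,2): print(v,[tuple(int(a) for a in im[v,u]) for u in range(280,293)])
```

```text
183 [(47, 47, 47), (58, 57, 55), (84, 83, 79), (127, 123, 116), (153, 147, 138), (161, 156, 146), (163, 157, 147), (161, 156, 146), (157, 152, 143), (137, 133, 124), (96, 92, 89), (56, 55, 54), (48, 47, 46)]
185 [(70, 71, 72), (78, 79, 78), (91, 89, 85), (129, 125, 113), (156, 151, 134), (168, 163, 142), (169, 162, 140), (166, 161, 141), (154, 150, 133), (130, 126, 116), (92, 91, 87), (66, 66, 64), (53, 53, 53)]
187 [(91, 90, 92), (92, 94, 94), (102, 101, 92), (138, 132, 114), (165, 158, 135), (174, 167, 142), (176, 169, 144), (172, 166, 140), (159, 153, 131), (127, 123, 109), (99, 99, 94), (84, 85, 84), (69, 68, 68)]
189 [(87, 88, 87), (86, 86, 85), (91, 89, 81), (123, 118, 102), (151, 146, 124), (165, 159, 135), (171, 164, 139), (170, 164, 139), (152, 147, 125), (117, 115, 101), (97, 98, 95), (91, 92, 91), (71, 72, 73)]
191 [(87, 88, 88), (84, 84, 83), (79, 79, 73), (98, 95, 83), (117, 113, 98), (131, 127, 109), (137, 134, 114), (136, 132, 111), (122, 118, 102), (98, 96, 88), (93, 93, 92), (89, 90, 89), (71, 72, 73)]
193 [(113, 111, 108), (95, 94, 92), (90, 88, 83), (100, 97, 86), 
[... 1672 characters left out ...]
, (173, 177, 168), (137, 140, 134)]
209 [(181, 186, 177), (173, 176, 168), (144, 143, 136), (103, 96, 92), (78, 64, 61), (73, 56, 53), (80, 63, 61), (105, 94, 90), (144, 141, 134), (174, 177, 169), (182, 187, 179), (165, 169, 162), (120, 122, 118)]
211 [(187, 192, 182), (187, 193, 184), (177, 180, 172), (158, 160, 153), (141, 140, 135), (133, 131, 127), (137, 136, 131), (151, 153, 147), (173, 175, 168), (184, 189, 180), (186, 190, 183), (181, 184, 176), (164, 168, 161)]
213 [(187, 192, 182), (180, 184, 176), (160, 165, 156), (133, 136, 131), (113, 116, 111), (106, 108, 104), (115, 118, 111), (137, 140, 134), (163, 168, 161), (181, 186, 177), (187, 192, 184), (187, 192, 183), (186, 191, 183)]
```

The tube tip is at (285.0,209) and the cap at (286,187). Both match the prediction within 0.3 px once the camera bias is included. Descending.

Request:
drive_tool:
  slide:
    - [0,-1,0]
    - [0,-1,-5]
    - [0,-1,-10]
    - [0,-1,-15]
    - [0,-1,-20]
    - [0,-1,-25]
    - [0,-1,-30]
    - [0,-1,-35]
  turn:
    - [0,0,0]
    - [0,0,0]
    - [0,0,0]
    - [0,0,0]
    - [0,0,0]
    - [0,0,0]
    - [0,0,0]
    - [0,0,0]
  gripper: [0.1,0.1,0.1,0.1,0.1,0.1,0.1,0.1]

```text
t: 7.45
eef_pos: [0.5397, 0.0218, 0.1753]
tool_rot: [0.666, 0.239, 0.665, -0.238]
contact_force: [-0.5, -0.0, 0.0]
gripper_width: 0.194
```

Run:
```python
from h import *
delta([.5388,.0220,.132],-39.6)
```

```text
t 7.45 slide mm [ -0.9   0.2 -43.3] turn [-0.001   0.0011 -0.0025] q7 -1.06 F [-0.5 -0.   0. ] w 0.194 zdeg -39.5
```

Tube bottom is at about 92 mm, so it's already 10 mm into the pocket with no contact force. Continuing.

Request:
drive_tool:
  slide:
    - [-1,0,-8]
    - [-1,0,-16]
    - [-1,0,-24]
    - [-1,0,-32]
    - [-1,0,-38]
    - [-1,0,-41]
    - [-1,0,-41]
  turn:
    - [0,0,0]
    - [0,0,0]
    - [0,0,0]
    - [0,0,0]
    - [0,0,0]
    - [0,0,0]
    - [0,0,0]
  gripper: [0.1,0.1,0.1,0.1,0.1,0.1,0.1]

```text
t: 8.15
eef_pos: [0.5385, 0.0219, 0.1339]
tool_rot: [0.666, 0.239, 0.666, -0.238]
contact_force: [-0.2, -1.0, -0.3]
gripper_width: 0.193
```

Run:
```python
from h import *
delta([.5388,.0220,.132],-39.6)
```

```text
t 8.15 slide mm [ 0.3  0.1 -1.9] turn [-0.0011  0.0004 -0.0026] q7 -1.1 F [-0.2 -1.  -0.3] w 0.193 zdeg -39.4
```

Request:
drive_tool:
  slide:
    - [0,0,0]
    - [0,0,0]
    - [0,0,0]
    - [0,0,20]
    - [0,0,55]
    - [-26,277,55]
    - [-26,277,55]
    - [-26,277,55]
    - [-26,277,55]
    - [-26,277,55]
  turn:
    - [0,0,0]
    - [0,0,0]
    - [0,0,0]
    - [0,0,0]
    - [0,0,0]
    - [0,0,0]
    - [0,0,0]
    - [0,0,0]
    - [0,0,0]
    - [0,0,0]
  gripper: [0.34,0.34,0.34,0.34,0.34,0.34,0.34,0.34,0.34,0.34]

```text
t: 9.15
eef_pos: [0.5149, 0.2726, 0.1893]
tool_rot: [0.666, 0.239, 0.665, -0.238]
contact_force: [0.4, -0.3, 1.6]
gripper_width: 0.341
```

Request:
drive_tool:
  slide:
    - [-6,31,-10]
    - [-6,31,-35]
    - [-6,31,-35]
  turn:
    - [0,0,0]
    - [0,0,0]
    - [0,0,0]
  gripper: [0.36,0.36,0.36]

```text
t: 9.45
eef_pos: [0.5068, 0.3035, 0.1517]
tool_rot: [0.665, 0.237, 0.667, -0.239]
contact_force: [-0.4, -1.1, 0.7]
gripper_width: 0.363
```

Run:
```python
from h import *
delta([.5120,.2993,.09],-39.6)
c=cam('scene');crop(c,250,150,330,250,'b8.png',6)
```

```text
t 9.45 slide mm [  5.2  -4.2 -61.7] turn [ 0.0014 -0.003  -0.0047] q7 -1.62 F [-0.4 -1.1  0.7] w 0.363 zdeg -39.3
```

View pics/b8.png

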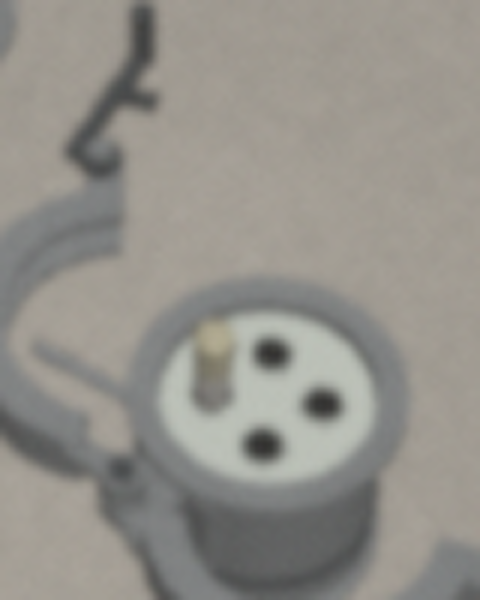

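The first tube stands upright in its pocket, base at about (212,400). On to tube 2.

Request:
drive_tool:
  slide:
    - [5,-4,-10]
    - [5,-4,-25]
    - [5,-4,-40]
    - [5,-4,-55]
    - [5,-4,-61]
    - [5,-4,-61]
  turn:
    - [0,0,0]
    - [0,0,0]
    - [0,0,0]
    - [0,0,0]
    - [0,0,0]
    - [0,0,0]
  gripper: [0.36,0.36,0.36,0.36,0.36,0.36]

```text
t: 10.1
eef_pos: [0.5122, 0.2983, 0.0907]
tool_rot: [0.665, 0.237, 0.667, -0.24]
contact_force: [0.5, 1.1, 0.1]
gripper_width: 0.36
```

Run:
```python
from h import *
delta([.5120,.2993,.09],-39.6)
```

```text
t 10.1 slide mm [-0.2  1.  -0.7] turn [ 0.0021 -0.0036 -0.0028] q7 -1.66 F [0.5 1.1 0.1] w 0.36 zdeg -39.4
```

Request:
drive_tool:
  slide:
    - [0,1,0]
    - [0,1,0]
    - [0,1,0]
    - [0,1,0]
    - [0,1,0]
  turn:
    - [0,0,0]
    - [0,0,0]
    - [0,0,0]
    - [0,0,0]
    - [0,0,0]
  gripper: [0.1,0.1,0.1,0.1,0.1]

```text
t: 10.6
eef_pos: [0.5124, 0.2994, 0.091]
tool_rot: [0.665, 0.238, 0.666, -0.24]
contact_force: [-0.5, 0.0, 0.6]
gripper_width: 0.193
```

Run:
```python
from h import *
delta([.5120,.2993,.09],-39.6)
```

```text
t 10.6 slide mm [-0.4 -0.1 -1. ] turn [ 0.0019 -0.0031 -0.0028] q7 -1.66 F [-0.5  0.   0.6] w 0.193 zdeg -39.4
```

Request:
drive_tool:
  slide:
    - [0,0,40]
    - [0,0,90]
    - [0,0,140]
    - [6,-60,171]
    - [21,-246,171]
    - [21,-246,171]
    - [21,-246,171]
    - [21,-246,171]
    - [21,-246,171]
    - [21,-246,171]
  turn:
    - [0,0,0]
    - [0,0,0]
    - [0,0,0]
    - [0,0,0]
    - [0,0,0]
    - [0,0,0]
    - [0,0,0]
    - [0,0,0]
    - [0,0,0]
    - [0,0,0]
  gripper: [0.1,0.1,0.1,0.1,0.1,0.1,0.1,0.1,0.1,0.1]

```text
t: 11.6
eef_pos: [0.5335, 0.0517, 0.2621]
tool_rot: [0.664, 0.239, 0.666, -0.241]
contact_force: [0.3, 0.8, -0.6]
gripper_width: 0.2
```

Run:
```python
from h import *
delta([.5338,.0537,.21],-39.6)
```

```text
t 11.6 slide mm [  0.3   2.  -52.1] turn [ 0.0021 -0.0029  0.0011] q7 -1.06 F [ 0.3  0.8 -0.6] w 0.2 zdeg -39.7
```

Request:
drive_tool:
  slide:
    - [0,2,-10]
    - [0,2,-25]
    - [0,2,-40]
    - [0,2,-52]
    - [0,2,-56]
    - [0,2,-56]
  turn:
    - [0,0,0]
    - [0,0,0]
    - [0,0,0]
    - [0,0,0]
    - [0,0,0]
    - [0,0,0]
  gripper: [0.1,0.1,0.1,0.1,0.1,0.1]

```text
t: 12.2
eef_pos: [0.5329, 0.0539, 0.205]
tool_rot: [0.664, 0.238, 0.667, -0.241]
contact_force: [-0.1, 0.4, -0.6]
gripper_width: 0.193
```

Run:
```python
from h import *
delta([.5338,.0537,.131],-39.6)
```

```text
t 12.2 slide mm [  0.9  -0.2 -74. ] turn [ 0.0021 -0.0049  0.0004] q7 -1.1 F [-0.1  0.4 -0.6] w 0.193 zdeg -39.6
```

Request:
drive_tool:
  slide:
    - [1,0,-5]
    - [1,0,-12]
    - [1,0,-20]
    - [1,0,-28]
    - [1,0,-36]
    - [1,0,-44]
    - [1,0,-52]
    - [1,0,-60]
    - [1,0,-67]
    - [1,0,-71]
  turn:
    - [0,0,0]
    - [0,0,0]
    - [0,0,0]
    - [0,0,0]
    - [0,0,0]
    - [0,0,0]
    - [0,0,0]
    - [0,0,0]
    - [0,0,0]
    - [0,0,0]
  gripper: [0.1,0.1,0.1,0.1,0.1,0.1,0.1,0.1,0.1,0.1]

```text
t: 13.2
eef_pos: [0.5336, 0.0538, 0.1332]
tool_rot: [0.664, 0.238, 0.667, -0.241]
contact_force: [-0.8, -0.3, -0.1]
gripper_width: 0.192
```

Run:
```python
from h import *
delta([.5338,.0537,.131],-39.6)
```

```text
t 13.2 slide mm [ 0.2 -0.1 -2.2] turn [ 0.0022 -0.0056  0.0004] q7 -1.17 F [-0.8 -0.3 -0.1] w 0.192 zdeg -39.6
```

Request:
drive_tool:
  slide:
    - [0,0,-1]
    - [0,0,-1]
    - [0,0,-1]
    - [0,0,20]
    - [0,0,52]
    - [-79,277,52]
    - [-79,277,52]
    - [-79,277,52]
    - [-79,277,52]
    - [-79,277,52]
  turn:
    - [0,0,0]
    - [0,0,0]
    - [0,0,0]
    - [0,0,0]
    - [0,0,0]
    - [0,0,0]
    - [0,0,0]
    - [0,0,0]
    - [0,0,0]
    - [0,0,0]
  gripper: [0.34,0.34,0.34,0.34,0.34,0.34,0.34,0.34,0.34,0.34]

```text
t: 14.2
eef_pos: [0.4646, 0.296, 0.1858]
tool_rot: [0.664, 0.239, 0.666, -0.241]
contact_force: [1.2, 0.2, 0.3]
gripper_width: 0.339
```

Run:
```python
from h import *
delta([.4546,.3304,.15],-39.6)
```

```text
t 14.2 slide mm [-10.   34.4 -35.8] turn [ 0.0018 -0.0043  0.0009] q7 -1.62 F [1.2 0.2 0.3] w 0.339 zdeg -39.7
```

Request:
drive_tool:
  slide:
    - [-10,34,-10]
    - [-10,34,-36]
    - [-10,34,-36]
    - [-10,34,-36]
  turn:
    - [0,0,0]
    - [0,0,0]
    - [0,0,0]
    - [0,0,0]
  gripper: [0.36,0.36,0.36,0.36]

```text
t: 14.6
eef_pos: [0.4548, 0.3291, 0.1499]
tool_rot: [0.664, 0.239, 0.666, -0.242]
contact_force: [-0.3, -0.6, 0.1]
gripper_width: 0.359
```

Run:
```python
from h import *
delta([.4546,.3304,.09],-39.6)
```

```text
t 14.6 slide mm [ -0.2   1.3 -59.9] turn [ 0.0029 -0.0049  0.0017] q7 -1.72 F [-0.3 -0.6  0.1] w 0.359 zdeg -39.7
```

Request:
drive_tool:
  slide:
    - [0,1,-10]
    - [0,1,-25]
    - [0,1,-40]
    - [0,1,-55]
    - [0,1,-60]
    - [0,1,-60]
  turn:
    - [0,0,0]
    - [0,0,0]
    - [0,0,0]
    - [0,0,0]
    - [0,0,0]
    - [0,0,0]
  gripper: [0.36,0.36,0.36,0.36,0.36,0.36]

```text
t: 15.2
eef_pos: [0.4542, 0.3296, 0.0886]
tool_rot: [0.663, 0.238, 0.667, -0.242]
contact_force: [-0.3, -0.1, 1.0]
gripper_width: 0.363
```

Request:
drive_tool:
  slide:
    - [0,0,0]
    - [0,0,0]
    - [0,0,0]
    - [0,0,0]
    - [0,0,0]
  turn:
    - [0,0,0]
    - [0,0,0]
    - [0,0,0]
    - [0,0,0]
    - [0,0,0]
  gripper: [0.1,0.1,0.1,0.1,0.1]

```text
t: 15.7
eef_pos: [0.4544, 0.3297, 0.0889]
tool_rot: [0.663, 0.238, 0.667, -0.242]
contact_force: [0.3, 0.5, 1.1]
gripper_width: 0.193
```

Run:
```python
from h import *
delta([.4546,.3304,.09],-39.6)
```

```text
t 15.7 slide mm [0.2 0.7 1.1] turn [ 0.0039 -0.0064  0.0017] q7 -1.78 F [0.3 0.5 1.1] w 0.193 zdeg -39.7
```

Request:
drive_tool:
  slide:
    - [0,0,40]
    - [0,0,90]
    - [0,0,140]
    - [6,-40,173]
    - [44,-280,173]
    - [44,-280,173]
    - [44,-280,173]
    - [44,-280,173]
    - [44,-280,173]
    - [44,-280,173]
  turn:
    - [0,0,0]
    - [0,0,0]
    - [0,0,0]
    - [0,0,0]
    - [0,0,0]
    - [0,0,0]
    - [0,0,0]
    - [0,0,0]
    - [0,0,0]
    - [0,0,0]
  gripper: [0.1,0.1,0.1,0.1,0.1,0.1,0.1,0.1,0.1,0.1]

```text
t: 16.7
eef_pos: [0.499, 0.042, 0.2616]
tool_rot: [0.662, 0.24, 0.665, -0.247]
contact_force: [-0.5, -0.0, -0.3]
gripper_width: 0.199
```

Run:
```python
from h import *
delta([.4989,.0496,.21],-39.6)
```

```text
t 16.7 slide mm [ -0.1   7.6 -51.6] turn [ 0.0072 -0.0067  0.0126] q7 -1.04 F [-0.5 -0.  -0.3] w 0.199 zdeg -40.3
```

Request:
drive_tool:
  slide:
    - [0,8,0]
    - [0,8,-15]
    - [0,8,-30]
    - [0,8,-45]
    - [0,8,-52]
    - [0,8,-52]
  turn:
    - [0.007,-0.007,0.012]
    - [0.007,-0.007,0.012]
    - [0.007,-0.007,0.012]
    - [0.007,-0.007,0.012]
    - [0.007,-0.007,0.012]
    - [0.007,-0.007,0.012]
  gripper: [0.1,0.1,0.1,0.1,0.1,0.1]

```text
t: 17.3
eef_pos: [0.4982, 0.0513, 0.2089]
tool_rot: [0.665, 0.239, 0.666, -0.239]
contact_force: [0.5, -0.5, -0.4]
gripper_width: 0.196
```

Run:
```python
from h import *
delta([.4989,.0496,.129],-39.6)
c=cam('scene');crop(c,250,150,330,250,'b9.png',6)
```

```text
t 17.3 slide mm [  0.7  -1.7 -79.9] turn [-0.0002 -0.0014 -0.0017] q7 -1.07 F [ 0.5 -0.5 -0.4] w 0.196 zdeg -39.5
```

View pics/b9.png

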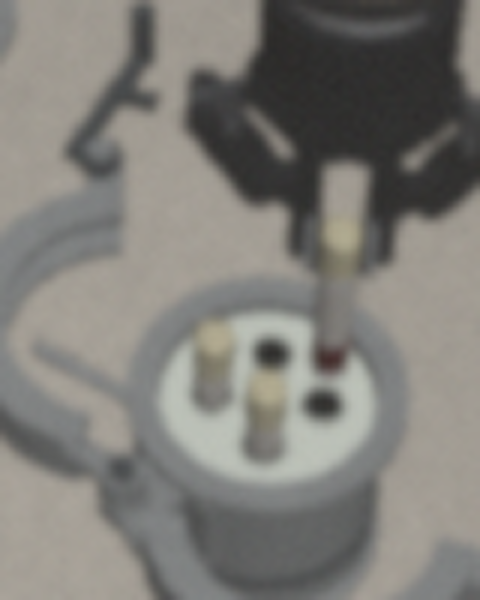

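Two tubes are seated. The third hangs above its hole at (322,405) with its tip at (330,360). Correcting and lowering.

Request:
drive_tool:
  slide:
    - [1,-2,0]
    - [1,-2,-8]
    - [1,-2,-16]
    - [1,-2,-24]
    - [1,-2,-33]
    - [1,-2,-42]
    - [1,-2,-52]
    - [1,-2,-62]
    - [1,-2,-72]
    - [1,-2,-78]
  turn:
    - [0,0,0]
    - [0,0,0]
    - [0,0,0]
    - [0,0,0]
    - [0,0,0]
    - [0,0,0]
    - [0,0,0]
    - [0,0,0]
    - [0,0,0]
    - [0,0,0]
  gripper: [0.1,0.1,0.1,0.1,0.1,0.1,0.1,0.1,0.1,0.1]

```text
t: 18.35
eef_pos: [0.4994, 0.0492, 0.1305]
tool_rot: [0.665, 0.239, 0.666, -0.239]
contact_force: [0.2, 0.4, -0.6]
gripper_width: 0.193
```

Run:
```python
from h import *
delta([.4989,.0496,.129],-39.6)
```

```text
t 18.35 slide mm [-0.5  0.4 -1.5] turn [-0.0003 -0.0012 -0.0015] q7 -1.15 F [ 0.2  0.4 -0.6] w 0.193 zdeg -39.5
```

Request:
drive_tool:
  slide:
    - [0,0,-1]
    - [0,0,-1]
    - [0,0,-1]
    - [0,0,20]
    - [0,0,55]
    - [0,294,55]
    - [0,294,55]
    - [0,294,55]
    - [0,294,55]
    - [0,294,55]
  turn:
    - [0,0,0]
    - [0,0,0]
    - [0,0,0]
    - [0,0,0]
    - [0,0,0]
    - [0,0,0]
    - [0,0,0]
    - [0,0,0]
    - [0,0,0]
    - [0,0,0]
  gripper: [0.34,0.34,0.34,0.34,0.34,0.34,0.34,0.34,0.34,0.34]

```text
t: 19.35
eef_pos: [0.4996, 0.3011, 0.1862]
tool_rot: [0.665, 0.239, 0.665, -0.239]
contact_force: [1.2, 0.0, 0.0]
gripper_width: 0.338
```

Run:
```python
from h import *
delta([.4990,.3435,.15],-39.6)
```

```text
t 19.35 slide mm [ -0.6  42.4 -36.2] turn [-0.0006  0.0001 -0.0007] q7 -1.59 F [1.2 0.  0. ] w 0.338 zdeg -39.6
```

Request:
drive_tool:
  slide:
    - [0,42,-10]
    - [0,42,-36]
    - [0,42,-36]
    - [0,42,-36]
  turn:
    - [0,0,0]
    - [0,0,0]
    - [0,0,0]
    - [0,0,0]
  gripper: [0.36,0.36,0.36,0.36]

```text
t: 19.75
eef_pos: [0.4998, 0.3419, 0.1502]
tool_rot: [0.665, 0.239, 0.665, -0.24]
contact_force: [0.4, -0.7, -0.0]
gripper_width: 0.359
```

Run:
```python
from h import *
delta([.4990,.3435,.09],-39.6)
```

```text
t 19.75 slide mm [ -0.8   1.6 -60.2] turn [ 0.0009 -0.0005  0.0003] q7 -1.68 F [ 0.4 -0.7 -0. ] w 0.359 zdeg -39.6
```

Request:
drive_tool:
  slide:
    - [-1,2,-10]
    - [-1,2,-25]
    - [-1,2,-40]
    - [-1,2,-55]
    - [-1,2,-60]
    - [-1,2,-60]
  turn:
    - [0,0,0]
    - [0,0,0]
    - [0,0,0]
    - [0,0,0]
    - [0,0,0]
    - [0,0,0]
  gripper: [0.36,0.36,0.36,0.36,0.36,0.36]

```text
t: 20.35
eef_pos: [0.4981, 0.3433, 0.0888]
tool_rot: [0.665, 0.239, 0.666, -0.241]
contact_force: [0.4, -0.2, 0.3]
gripper_width: 0.361
```

Request:
drive_tool:
  slide:
    - [0,0,0]
    - [0,0,0]
    - [0,0,0]
    - [0,0,0]
    - [0,0,0]
  turn:
    - [0,0,0]
    - [0,0,0]
    - [0,0,0]
    - [0,0,0]
    - [0,0,0]
  gripper: [0.1,0.1,0.1,0.1,0.1]

```text
t: 20.85
eef_pos: [0.4983, 0.3434, 0.0891]
tool_rot: [0.665, 0.239, 0.666, -0.24]
contact_force: [0.4, 0.0, 0.9]
gripper_width: 0.196
```

Run:
```python
from h import *
delta([.4990,.3435,.09],-39.6)
```

```text
t 20.85 slide mm [0.7 0.1 0.9] turn [ 0.0018 -0.002   0.0002] q7 -1.73 F [0.4 0.  0.9] w 0.196 zdeg -39.6
```

Request:
drive_tool:
  slide:
    - [0,0,40]
    - [0,0,90]
    - [0,0,140]
    - [0,-40,173]
    - [3,-327,173]
    - [3,-327,173]
    - [3,-327,173]
    - [3,-327,173]
    - [3,-327,173]
    - [3,-327,173]
  turn:
    - [0,0,0]
    - [0,0,0]
    - [0,0,0]
    - [0,0,0]
    - [0,0,0]
    - [0,0,0]
    - [0,0,0]
    - [0,0,0]
    - [0,0,0]
    - [0,0,0]
  gripper: [0.1,0.1,0.1,0.1,0.1,0.1,0.1,0.1,0.1,0.1]

```text
t: 21.85
eef_pos: [0.5008, 0.0129, 0.2623]
tool_rot: [0.665, 0.239, 0.665, -0.242]
contact_force: [1.1, 0.5, -0.5]
gripper_width: 0.193
```

Run:
```python
from h import *
delta([.5018,.0162,.21],-39.6)
```

```text
t 21.85 slide mm [  1.    3.3 -52.3] turn [ 0.0029 -0.0017  0.0028] q7 -0.95 F [ 1.1  0.5 -0.5] w 0.193 zdeg -39.8
```

Request:
drive_tool:
  slide:
    - [1,3,0]
    - [1,3,-15]
    - [1,3,-30]
    - [1,3,-45]
    - [1,3,-52]
    - [1,3,-52]
  turn:
    - [0,0,0]
    - [0,0,0]
    - [0,0,0]
    - [0,0,0]
    - [0,0,0]
    - [0,0,0]
  gripper: [0.1,0.1,0.1,0.1,0.1,0.1]

```text
t: 22.45
eef_pos: [0.5012, 0.0164, 0.2096]
tool_rot: [0.664, 0.239, 0.666, -0.242]
contact_force: [-0.9, -0.3, 0.6]
gripper_width: 0.193
```

Run:
```python
from h import *
delta([.5018,.0162,.129],-39.6)
```

```text
t 22.45 slide mm [  0.6  -0.2 -80.6] turn [ 0.0028 -0.0034  0.002 ] q7 -1.0 F [-0.9 -0.3  0.6] w 0.193 zdeg -39.7
```

Request:
drive_tool:
  slide:
    - [0,0,-4]
    - [0,0,-10]
    - [0,0,-17]
    - [0,0,-24]
    - [0,0,-33]
    - [0,0,-42]
    - [0,0,-52]
    - [0,0,-62]
    - [0,0,-72]
    - [0,0,-78]
  turn:
    - [0,0,0]
    - [0,0,0]
    - [0,0,0]
    - [0,0,0]
    - [0,0,0]
    - [0,0,0]
    - [0,0,0]
    - [0,0,0]
    - [0,0,0]
    - [0,0,0]
  gripper: [0.1,0.1,0.1,0.1,0.1,0.1,0.1,0.1,0.1,0.1]

```text
t: 23.45
eef_pos: [0.5013, 0.0164, 0.1306]
tool_rot: [0.664, 0.239, 0.666, -0.241]
contact_force: [1.1, 1.0, 0.2]
gripper_width: 0.196
```

Run:
```python
from h import *
delta([.5018,.0162,.129],-39.6)
```

```text
t 23.45 slide mm [ 0.5 -0.2 -1.6] turn [ 0.0026 -0.0036  0.0019] q7 -1.07 F [1.1 1.  0.2] w 0.196 zdeg -39.7
```

Request:
drive_tool:
  slide:
    - [0,0,-1]
    - [0,0,-1]
    - [0,0,-1]
    - [0,0,20]
    - [0,0,60]
    - [0,0,110]
    - [-30,160,110]
    - [-30,160,110]
    - [-30,160,110]
    - [-30,160,110]
  turn:
    - [0,0,0]
    - [0,0,0]
    - [0,0,0]
    - [0,0,0]
    - [0,0,0]
    - [0,0,0]
    - [0,0,0]
    - [0,0,0]
    - [0,0,0]
    - [0,0,0]
  gripper: [0.34,0.34,0.34,0.34,0.34,0.34,0.34,0.34,0.34,0.34]

```text
t: 24.45
eef_pos: [0.4695, 0.1826, 0.2418]
tool_rot: [0.665, 0.237, 0.667, -0.238]
contact_force: [-0.6, 0.1, 0.2]
gripper_width: 0.339
```

Run:
```python
from h import *
c=cam('scene');crop(c,190,110,350,250,'c1.png',4);d=cam('top');crop(d,250,170,400,250,'c2.png',5)
```

```text
(no output)
```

View pics/c1.png

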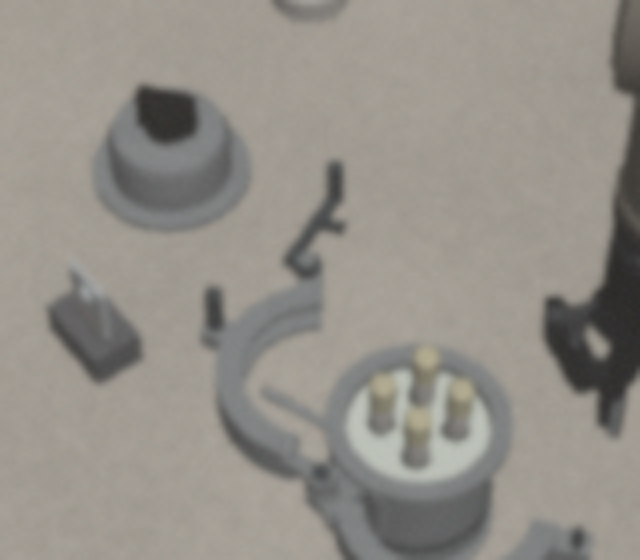

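View pics/c2.png

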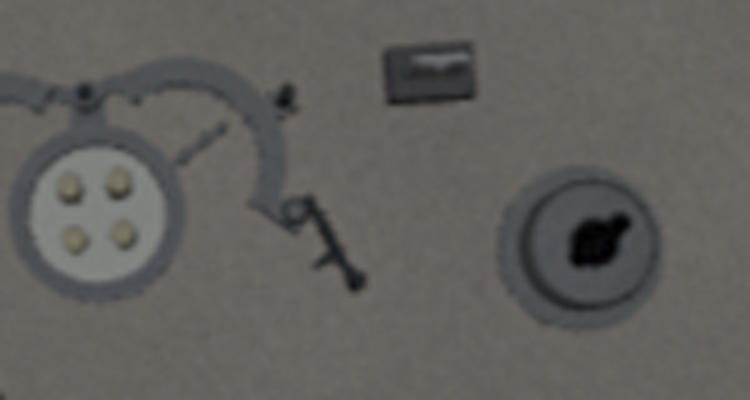

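All four cream caps stand in the insert at (383,388), (425,360), (460,392) and (418,425). The lid is at about (170,160) and undisturbed. Measuring the lid and its handle yaw now.

Run:
```python
from h import *
def cr(c,u0,v0,u1,v1,n,k,g):
    im=c['color'][v0:v1,u0:u1,::-1].astype(float);im=np.clip(im*g,0,255).astype(np.uint8)
    cv2.imwrite('pics/'+n,cv2.resize(im,None,fx=k,fy=k,interpolation=cv2.INTER_CUBIC))
c=cam('scene');d=cam('top')
cr(c,210,125,255,172,'c3.png',12,1.6);cr(d,345,198,388,240,'c4.png',13,3)
for n,cc,b in(('scene',c,(205,122,260,172)),('top',d,(345,198,388,240))):
    k=8;im=cv2.resize(cc['color'][b[1]:b[3],b[0]:b[2]],None,fx=k,fy=k,interpolation=cv2.INTER_CUBIC).astype(int)
    sat=im[:,:,0]-im[:,:,2]   # bench warm, steel neutral
    m=(sat<(6 if n=='scene' else 3)).astype(np.uint8)
    m=cv2.morphologyEx(cv2.medianBlur(m,15),cv2.MORPH_OPEN,np.ones((9,9)))
    cs,_=cv2.findContours(m,cv2.RETR_EXTERNAL,cv2.CHAIN_APPROX_NONE);q=max(cs,key=cv2.contourArea)
    h=cv2.convexHull(q)
    e=cv2.fitEllipse(h);p=(np.array(e[0])+.5)/k-.5+np.array(b[:2]);print(n,p,np.array(e[1])/k,e[2],ray(cc,*p,.012))
    print(np.ptp(h[:,0],0)/k)
```

```text
scene [232.2150631 150.0368557] [35.31058502 39.10345078] 88.98819732666016 [ 0.49597987 -0.32633686  0.012     ]
[39.    34.875]
top [365.70141411 219.36224747] [33.20972061 34.00862503] 127.28669738769531 [ 0.50002732 -0.32082036  0.012     ]
[33.5  33.25]
```

View pics/c3.png

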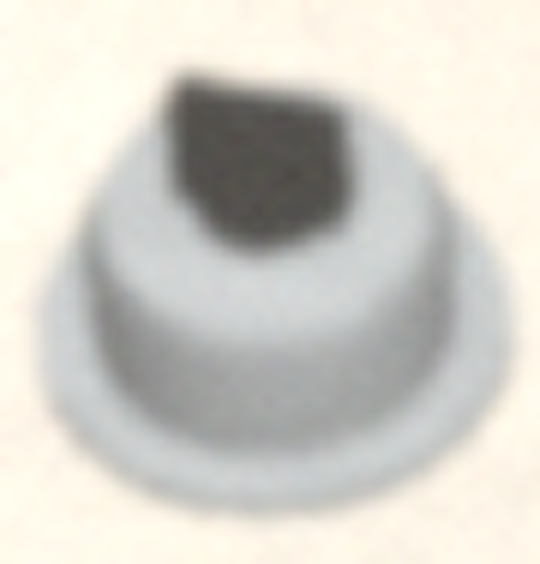

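View pics/c4.png

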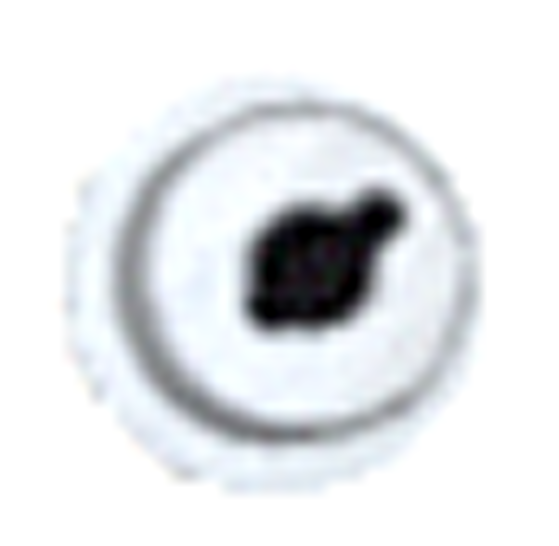

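Run:
```python
from h import *
def cr(c,u0,v0,u1,v1,n,k):
    im=c['color'][v0:v1,u0:u1].astype(float).mean(2);print(n,im.min());im=np.clip((im-im.min())*4,0,255).astype(np.uint8)
    cv2.imwrite('pics/'+n,cv2.resize(im,None,fx=k,fy=k,interpolation=cv2.INTER_CUBIC)); return im
a=[];b=[]
cs=[];ds=[]
for i in range(4): cs.append(cam('scene'));ds.append(cam('top'))
c=dict(cs[0]);c['color']=np.mean([x['color'] for x in cs],0);d=dict(ds[0]);d['color']=np.mean([x['color'] for x in ds],0)
cr(c,215,122,250,155,'c5.png',16);cr(d,355,205,385,232,'c6.png',18)
np.set_printoptions(linewidth=220)
print(d['color'][210:228,358:380].mean(2).astype(int))
print(c['color'][126:150,220:244].mean(2).astype(int))
```

```text
c5.png 49.0
c6.png 0.0
[[51 60 74 81 82 82 82 83 83 82 81 79 79 78 79 79 80 79 71 63 70 87]
 [59 75 82 82 83 83 83 83 83 81 80 80 80 81 80 80 82 82 79 67 58 72]
 [72 82 83 82 83 84 83 85 83 82 81 82 83 81 69 56 56 70 80 76 64 68]
 [79 82 83 83 84 85 84 83 76 64 58 59 65 63 41 22 21 41 70 81 76 67]
 [83 84 83 84 84 85 84 70 48 29 23 24 28 28 14  4  2 18 61 81 80 67]
 [84 83 84 85 84 83 72 45 19  7  4  5  3  6  3  3  7 28 66 81 80 71]
 [85 85 84 83 83 75 51 19  3  3  4  5  5  7  4  6 30 61 79 81 79 76]
 [85 84 83 82 82 69 35  7  2  4  5  8  7  8  6 19 59 80 82 80 79 79]
 [85 83 81 82 83 67 33  6  4  7  7  9  8  6  4 31 68 83 80 79 80 80]
 [84 82 81 82 83 68 32  5  3  8  7  8  8  3  4 35 69 81 80 80 80 79]
 [83 81 81 83 84 68 29  5  6  7  8  6  5  4 10 44 72 80 80 80 81 78]
 [82 82 82 83 84 62 17  0  5  4  8  2  2  8 31 63 79 81 81 80 79 73]
 [81 83 83 83 85 71 38  7  7 12 10 10 16 33 62 78 82 81 80 79 77 70]
 [79 84 84 84 84 80 68 49 48 58 51 52 66 74 79 82 82 81 79 78 76 64]
 [72 83 85 83 82 82 82 79 79 81 78 77 81 83 83 82 80 79 77 77 72 61]
 [64 78 83 83 83 84 84 84 84 84 83 82 82 8
[... 1842 characters left out ...]
1 131]
 [128 127 127 127 126 118  97  74  59  53  52  52  51  52  54  57  63  73  92 116 128 130 131 130]
 [127 128 128 127 127 124 113  93  74  63  57  56  58  61  66  76  87  98 111 124 130 131 131 131]
 [128 129 130 129 129 128 124 114 100  88  80  77  80  85  93 102 113 120 125 129 131 131 131 130]
 [128 131 131 131 131 131 130 127 121 115 108 106 108 113 118 121 126 129 130 130 131 131 130 128]
 [123 130 130 132 132 132 132 131 131 130 127 126 126 127 129 129 130 130 130 130 130 130 129 124]
 [115 125 129 131 132 132 132 133 132 133 132 133 132 132 132 131 132 131 131 131 130 127 124 118]
 [104 116 124 129 131 132 132 133 133 132 133 134 133 134 134 132 133 133 132 131 128 124 118 112]]
```

View pics/c5.png

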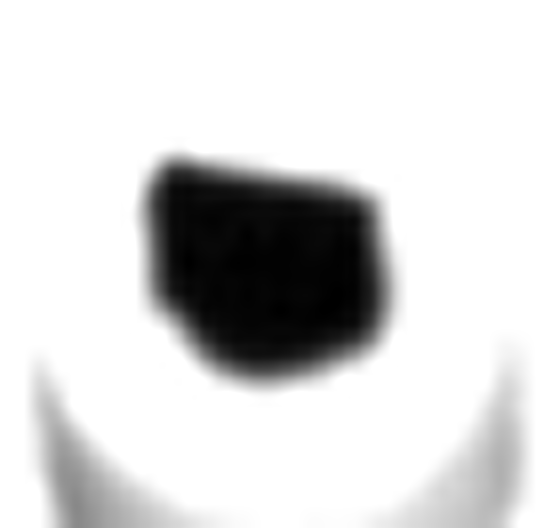

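View pics/c6.png

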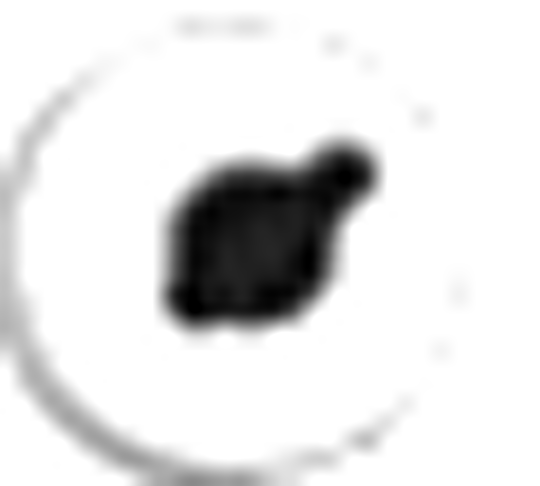

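Run:
```python
from h import *
c=cam('scene');d=cam('top')
print('top bar', ray(d,369.6,217.7,.092))
for z in(.058,.062): print('disc top',z,ray(d,355+250/18-.5,205+245/18-.5,z))
# dome top silhouettes in top view: dome circle approx
im=cv2.resize(d['color'][198:240,345:388],None,fx=8,fy=8,interpolation=cv2.INTER_CUBIC).astype(float)
# scene bar mid
a=ray(c,231.2,131.5,.092);print('scene',a, ray(c,231.2,140,.058))
for p in([.497,-.324,.092],[.497,-.324,.058],[.5,-.32,.092]): print(proj(c,p),proj(d,p))
```

```text
top bar [ 0.49895591 -0.3177829   0.092     ]
disc top 0.058 [ 0.50054546 -0.32089654  0.058     ]
disc top 0.062 [ 0.50019091 -0.32002417  0.062     ]
scene [ 0.49284008 -0.32747973  0.092     ] [ 0.49622475 -0.32619511  0.058     ]
(np.float64(230.60599261892315), np.float64(132.7653732757837)) (np.float64(371.3842726406283), np.float64(218.24381506828283))
(np.float64(231.35264599223078), np.float64(140.54695959589824)) (np.float64(369.28002112545164), np.float64(219.08814692974835))
(np.float64(230.43264096900847), np.float64(133.98515321218215)) (np.float64(370.22150728138513), np.float64(217.4002556247506))
```

Request:
drive_tool:
  slide:
    - [29,-505,0]
    - [29,-505,0]
    - [29,-505,0]
    - [29,-505,0]
    - [29,-505,0]
    - [29,-505,0]
    - [29,-505,0]
    - [29,-505,0]
    - [29,-505,0]
    - [29,-505,0]
  turn:
    - [0,0,0.149]
    - [0,0,0.298]
    - [0,0,0.447]
    - [0,0,0.596]
    - [0,0,0.745]
    - [0,0,0.894]
    - [0,0,1.043]
    - [0,0,1.192]
    - [0,0,1.341]
    - [0,0,1.389]
  gripper: [0.6,0.6,0.6,0.6,0.6,0.6,0.6,0.6,0.6,0.6]

```text
t: 26.15
eef_pos: [0.4975, -0.2751, 0.2408]
tool_rot: [0.669, -0.232, 0.668, 0.229]
contact_force: [1.3, 0.2, 1.0]
gripper_width: 0.598
```

Run:
```python
from h import *
delta([.4985,-.322,.16],40)
```

```text
t 26.15 slide mm [  1.  -46.9 -80.8] turn [0.0043 0.0023 0.0341] q7 0.88 F [1.3 0.2 1. ] w 0.598 zdeg 38.0
```

Request:
drive_tool:
  slide:
    - [1,-47,-10]
    - [1,-47,-40]
    - [1,-47,-80]
    - [1,-47,-80]
    - [1,-47,-80]
  turn:
    - [0,0,0.034]
    - [0,0,0.034]
    - [0,0,0.034]
    - [0,0,0.034]
    - [0,0,0.034]
  gripper: [0.6,0.6,0.6,0.6,0.6]

```text
t: 26.65
eef_pos: [0.4985, -0.3217, 0.161]
tool_rot: [0.664, -0.243, 0.664, 0.241]
contact_force: [0.4, -0.7, -0.1]
gripper_width: 0.603
```

Run:
```python
from h import *
delta([.4985,-.322,.076],40)
c=cam('scene');crop(c,190,80,270,180,'d1.png',6);d=cam('top');crop(d,330,180,410,250,'d2.png',7)
```

```text
t 26.65 slide mm [ -0.   -0.3 -85. ] turn [ 0.0032  0.0014 -0.0005] q7 0.93 F [ 0.4 -0.7 -0.1] w 0.603 zdeg 40.0
```

View pics/d1.png

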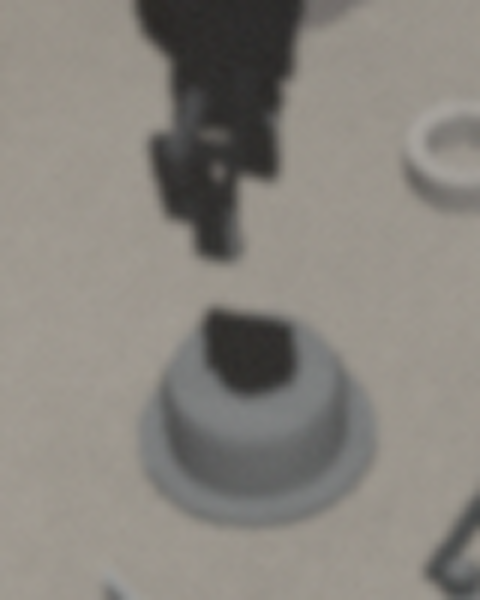

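View pics/d2.png

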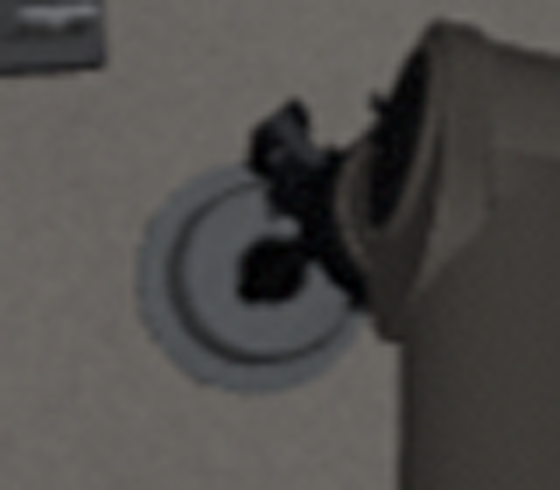

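The lid hasn't moved; its flange is centred near (258,430) in the crop. The open gripper is above it, with its jaws across the bar. Lowering.

Request:
drive_tool:
  slide:
    - [0,0,-20]
    - [0,0,-40]
    - [0,0,-55]
    - [0,0,-65]
    - [0,0,-73]
    - [0,0,-79]
    - [0,0,-82]
  turn:
    - [0,0,0]
    - [0,0,0]
    - [0,0,0]
    - [0,0,0]
    - [0,0,0]
    - [0,0,0]
    - [0,0,0]
  gripper: [0.6,0.6,0.6,0.6,0.6,0.6,0.6]

```text
t: 27.45
eef_pos: [0.5001, -0.3222, 0.0808]
tool_rot: [0.665, -0.245, 0.663, 0.24]
contact_force: [0.1, 0.2, -0.2]
gripper_width: 0.6
```

Request:
drive_tool:
  slide:
    - [0,0,0]
    - [0,0,0]
    - [0,0,0]
    - [0,0,0]
    - [0,0,0]
    - [0,0,0]
    - [0,0,0]
    - [0,0,0]
  turn:
    - [0,0,0]
    - [0,0,0]
    - [0,0,0]
    - [0,0,0]
    - [0,0,0]
    - [0,0,0]
    - [0,0,0]
    - [0,0,0]
  gripper: [0.4,0.3,0.2,0.1,0.1,0.1,0.05,0.05]
  squeeze: 90

```text
t: 28.25
eef_pos: [0.5006, -0.3224, 0.0816]
tool_rot: [0.666, -0.245, 0.663, 0.239]
contact_force: [-0.5, 0.6, 6.8]
gripper_width: 0.131
```

Run:
```python
from h import *
delta([.4985,-.322,.076],40)
```

```text
t 28.25 slide mm [-2.1  0.4 -5.6] turn [ 0.0063  0.0061 -0.0008] q7 0.87 F [-0.5  0.6  6.8] w 0.131 zdeg 40.0
```

Request:
drive_tool:
  slide:
    - [0,0,5]
    - [0,0,10]
    - [0,0,20]
    - [0,0,30]
    - [0,0,30]
  turn:
    - [0,0,0]
    - [0,0,0]
    - [0,0,0]
    - [0,0,0]
    - [0,0,0]
  gripper: [0.05,0.05,0.05,0.05,0.05]

```text
t: 28.75
eef_pos: [0.5017, -0.3229, 0.1135]
tool_rot: [0.666, -0.246, 0.662, 0.238]
contact_force: [0.6, -0.4, -3.1]
gripper_width: 0.129
```

Run:
```python
from h import *
delta([.4985,-.322,.076],40)
c=cam('scene');crop(c,190,80,270,180,'d3.png',6)
```

```text
t 28.75 slide mm [ -3.2   0.9 -37.5] turn [ 0.0079  0.0089 -0.0007] q7 0.89 F [ 0.6 -0.4 -3.1] w 0.129 zdeg 40.0
```

View pics/d3.png

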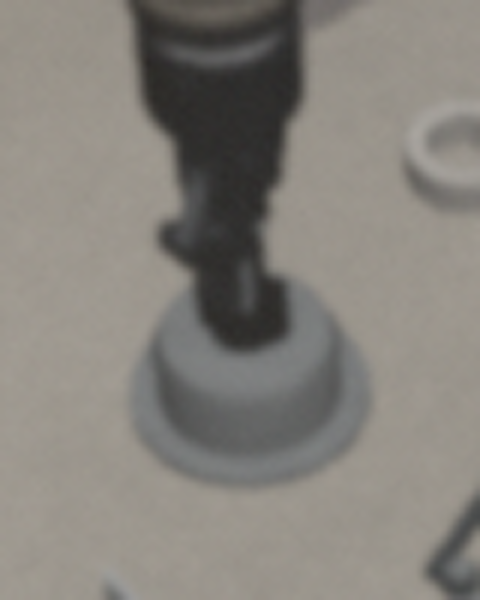

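Request:
drive_tool:
  slide:
    - [0,0,40]
    - [0,0,85]
    - [0,0,130]
    - [0,20,167]
    - [5,60,170]
    - [16,358,170]
    - [16,358,170]
    - [16,358,170]
    - [16,358,170]
    - [16,358,170]
  turn:
    - [0.008,0.009,0]
    - [0.008,0.009,0]
    - [0.008,0.009,0]
    - [0.008,0.009,0]
    - [0.008,0.009,0]
    - [0.008,0.009,0]
    - [0.008,0.009,0]
    - [0.008,0.009,0]
    - [0.008,0.009,0]
    - [0.008,0.009,0]
  gripper: [0.05,0.05,0.05,0.05,0.05,0.05,0.05,0.05,0.05,0.05]

```text
t: 29.8
eef_pos: [0.5148, -0.0111, 0.2825]
tool_rot: [0.664, -0.242, 0.665, 0.242]
contact_force: [1.4, -0.5, -4.0]
gripper_width: 0.127
```

Run:
```python
from h import *
delta([.518,.035,.26],40)
```

```text
t 29.8 slide mm [  3.2  46.1 -22.5] turn [-0.     -0.0011 -0.0004] q7 0.44 F [ 1.4 -0.5 -4. ] w 0.127 zdeg 40.0
```

Request:
drive_tool:
  slide:
    - [2,25,-5]
    - [3,40,-15]
    - [3,46,-22]
    - [3,46,-22]
    - [3,46,-22]
  turn:
    - [0,0,0]
    - [0,0,0]
    - [0,0,0]
    - [0,0,0]
    - [0,0,0]
  gripper: [0.05,0.05,0.05,0.05,0.05]

```text
t: 30.3
eef_pos: [0.5177, 0.0335, 0.2603]
tool_rot: [0.664, -0.241, 0.665, 0.242]
contact_force: [-0.3, 0.1, -2.7]
gripper_width: 0.13
```

Run:
```python
from h import *
delta([.518,.035,.26],40)
c=cam('scene');crop(c,240,120,345,250,'d4.png',6);d=cam('top');crop(d,215,160,325,250,'d5.png',7)
```

```text
t 30.3 slide mm [ 0.3  1.5 -0.3] turn [ 0.0006 -0.0019  0.001 ] q7 0.33 F [-0.3  0.1 -2.7] w 0.13 zdeg 39.9
```

View pics/d4.png

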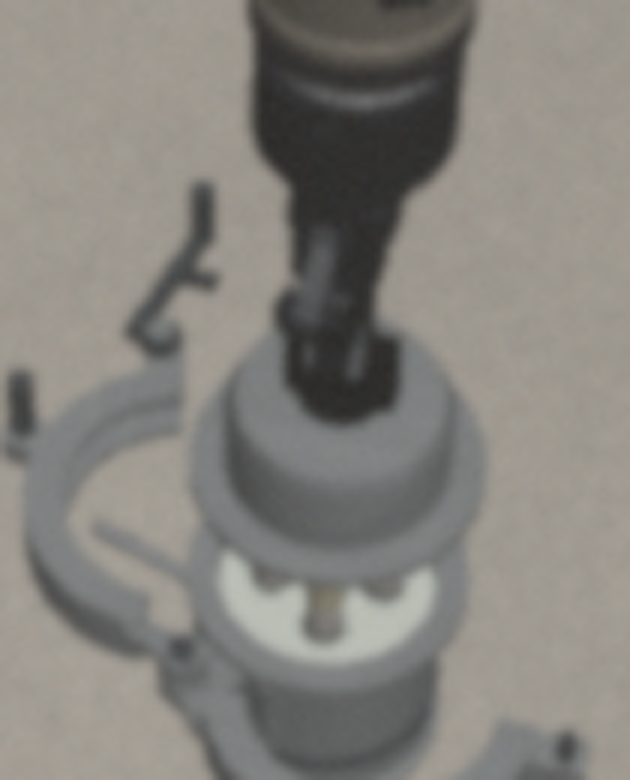

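View pics/d5.png

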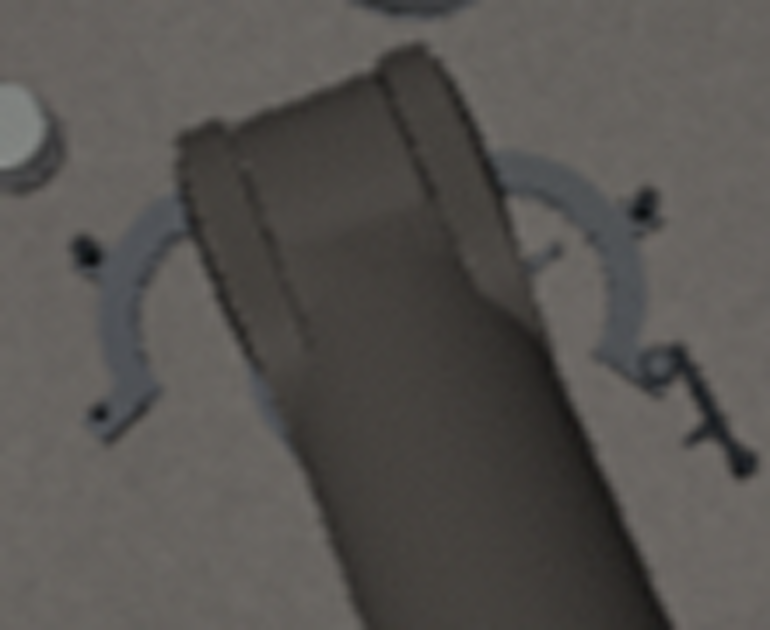

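Run:
```python
from h import *
cs=[cam('scene') for i in range(3)];c=cs[0];im=np.mean([x['color'] for x in cs],0)
s=cv2.GaussianBlur(im[:,:,0]-im[:,:,2],(3,3),0)
def edges(v):
    r=s[v];m=(r<8)
    return m
L=[];Rr=[]
for v in range(186,212):
    r=s[v]
    # walk outward from inside lid at u=275(left) & 318(right)
    def cross(u,du):
        while r[u]<8: u+=du
        return u-du+du*(8-r[u-du])/(r[u]-r[u-du])
    l=cross(285,-1);q=cross(308,1);L.append((l,v));Rr.append((q,v))
print([(round(a[0],1),a[1]) for a in L]);print([(round(a[0],1)) for a in Rr])
o=bot.get_obs()['eef_pos'];print(o)
th=np.linspace(0,2*np.pi,400)
lz=o[2]-.0816
for z in(lz+.006,lz+.012):
    P=np.array([proj(c,[o[0]+.062*np.cos(t),o[1]+.062*np.sin(t),z]) for t in th])
    print(z,'L',P[P[:,0].argmin()],'R',P[P[:,0].argmax()],'B',P[P[:,1].argmax()])
np.set_printoptions(linewidth=200)
print(im[205:224,295].mean(1).astype(int),im[205:224,300].mean(1).astype(int))
```

```text
[(np.float64(273.7), 186), (np.float64(272.9), 187), (np.float64(272.3), 188), (np.float64(271.7), 189), (np.float64(240.5), 190), (np.float64(240.1), 191), (np.float64(270.2), 192), (np.float64(270.6), 193), (np.float64(270.5), 194), (np.float64(270.4), 195), (np.float64(270.4), 196), (np.float64(270.4), 197), (np.float64(270.5), 198), (np.float64(270.5), 199), (np.float64(270.7), 200), (np.float64(271.0), 201), (np.float64(271.3), 202), (np.float64(271.7), 203), (np.float64(272.1), 204), (np.float64(272.4), 205), (np.float64(272.5), 206), (np.float64(272.2), 207), (np.float64(271.7), 208), (np.float64(271.2), 209), (np.float64(270.9), 210), (np.float64(270.6), 211)]
[np.float64(317.0), np.float64(317.8), np.float64(318.4), np.float64(318.9), np.float64(319.3), np.float64(319.8), np.float64(320.2), np.float64(320.5), np.float64(320.7), np.float64(320.8), np.float64(320.8), np.float64(320.8), np.float64(320.8), np.float64(320.7), np.float64(320.6), np.float64(320.4), np.float64(320.2), np.float64(319.9), np.float64(319.5), np.float64(319.1), np.float64(318.6), np.float64(318.1), np.float64(317.6), np.float64(317.3), np.float64(317.4), np.float64(317.5)]
[0.51807757 0.03399753 0.26085996]
0.1852599641590975 L [269.88103883 197.56580098] R [319.58352394 198.4967235 ] B [295.202492   218.05795999]
0.19125996415909752 L [269.87234672 196.13185914] R [319.76867887 197.06603861] B [295.29511434 216.66509821]
[100 100 100  99  98 100 109 120 125 128 126 118 111 113 118 121 124 126 124] [103 103 101  99  99 104 114 123 126 125 123 115 114 134 161 177 184 185 185]
```

The lid flange spans u=270.4 to 320.8, so its centre is about 1 mm from the target. A small correction, then lower.

Request:
drive_tool:
  slide:
    - [1,0,-5]
    - [1,0,-15]
    - [1,0,-25]
    - [1,0,-35]
    - [1,0,-45]
    - [1,0,-55]
    - [1,0,-62]
  turn:
    - [0,0,0]
    - [0,0,0]
    - [0,0,0]
    - [0,0,0]
    - [0,0,0]
    - [0,0,0]
    - [0,0,0]
  gripper: [0.05,0.05,0.05,0.05,0.05,0.05,0.05]

```text
t: 31.25
eef_pos: [0.5187, 0.0339, 0.1976]
tool_rot: [0.664, -0.241, 0.665, 0.242]
contact_force: [0.1, 0.4, -2.9]
gripper_width: 0.13
```

Run:
```python
from h import *
delta([.5188,.0341,.1856],40)
c=cam('scene');crop(c,240,120,345,250,'d6.png',6)
```

```text
t 31.25 slide mm [  0.1   0.2 -12. ] turn [ 0.0002 -0.0018  0.0011] q7 0.27 F [ 0.1  0.4 -2.9] w 0.13 zdeg 39.9
```

View pics/d6.png

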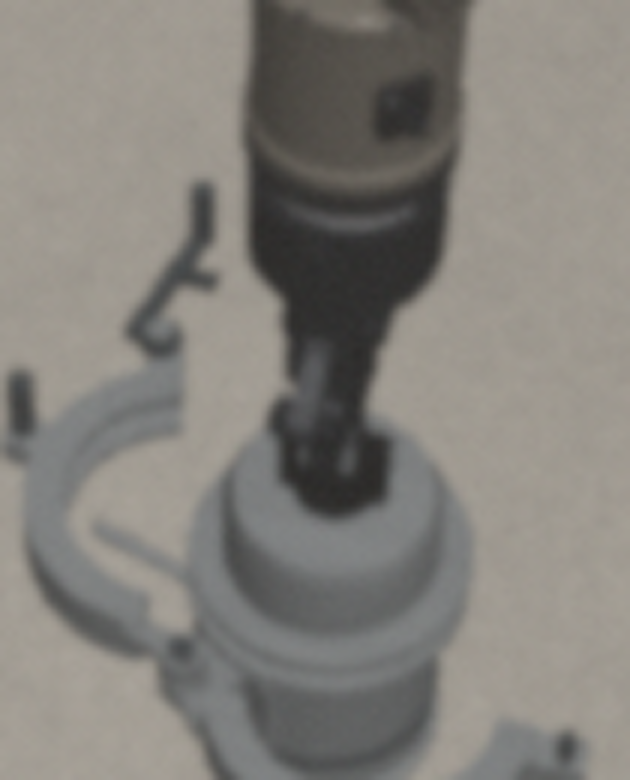

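The lid is aligned over the canister, with the flanges concentric around u≈330. Lowering slowly.

Request:
drive_tool:
  slide:
    - [0,0,-3]
    - [0,0,-6]
    - [0,0,-8]
    - [0,0,-10]
    - [0,0,-12]
    - [0,0,-12]
  turn:
    - [0,0,0]
    - [0,0,0]
    - [0,0,0]
    - [0,0,0]
    - [0,0,0]
    - [0,0,0]
  gripper: [0.05,0.05,0.05,0.05,0.05,0.05]

```text
t: 31.9
eef_pos: [0.5181, 0.0341, 0.1857]
tool_rot: [0.663, -0.241, 0.666, 0.242]
contact_force: [-4.0, 0.4, 5.4]
gripper_width: 0.132
```

Run:
```python
from h import *
delta([.5188,.0341,.1856],40)
```

```text
t 31.9 slide mm [ 0.7 -0.  -0.1] turn [ 0.0006 -0.003   0.0008] q7 0.26 F [-4.   0.4  5.4] w 0.132 zdeg 40.0
```

Request:
drive_tool:
  slide:
    - [0,0,0]
    - [0,0,0]
    - [0,0,0]
    - [0,0,0]
    - [0,0,15]
    - [0,0,45]
    - [0,0,95]
    - [0,30,105]
    - [0,80,105]
    - [0,120,105]
  turn:
    - [0,0,0]
    - [0,0,0]
    - [0,0,0]
    - [0,0,0]
    - [0,0,0]
    - [0,0,0]
    - [0,0,0]
    - [0,0,0]
    - [0,0,0]
    - [0,0,0]
  gripper: [0.3,0.5,0.5,0.5,0.5,0.5,0.5,0.5,0.5,0.5]

```text
t: 32.9
eef_pos: [0.5184, 0.1563, 0.2929]
tool_rot: [0.665, -0.241, 0.665, 0.242]
contact_force: [1.2, -0.2, -0.2]
gripper_width: 0.5
```

Request:
drive_tool:
  slide:
    - [-30,100,0]
    - [-30,100,0]
    - [-30,100,0]
  turn:
    - [0,0,0]
    - [0,0,0]
    - [0,0,0]
  gripper: [0,0,0]

```text
t: 33.2
eef_pos: [0.4849, 0.2639, 0.295]
tool_rot: [0.664, -0.243, 0.663, 0.246]
contact_force: [-0.4, -0.2, 0.4]
gripper_width: 0.004
```

Run:
```python
from h import *
delta([.5188,.0341,.1856],40)
c=cam('scene');crop(c,230,150,350,260,'e1.png',6);d=cam('top');crop(d,215,160,325,240,'e2.png',7)
```

```text
t 33.2 slide mm [  33.9 -229.8 -109.4] turn [-0.0051  0.0007 -0.009 ] q7 -0.13 F [-0.4 -0.2  0.4] w 0.004 zdeg 40.5
```

View pics/e1.png

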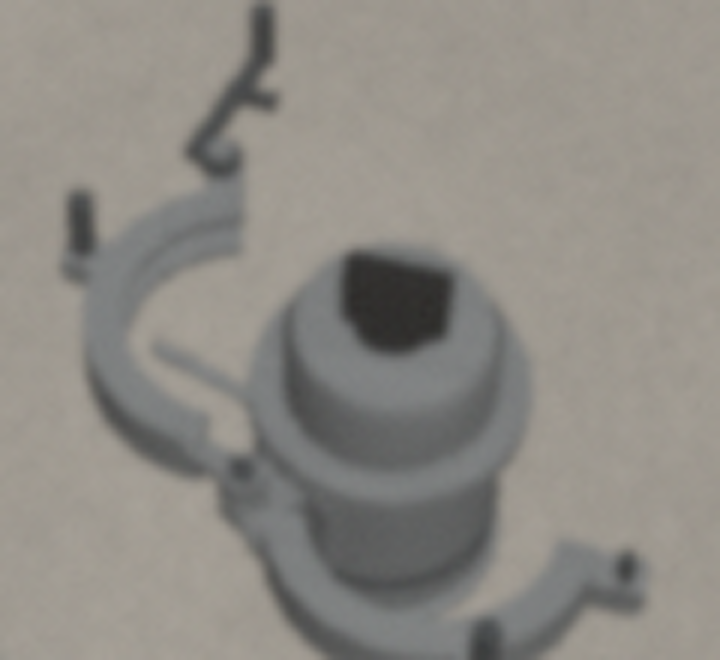

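View pics/e2.png

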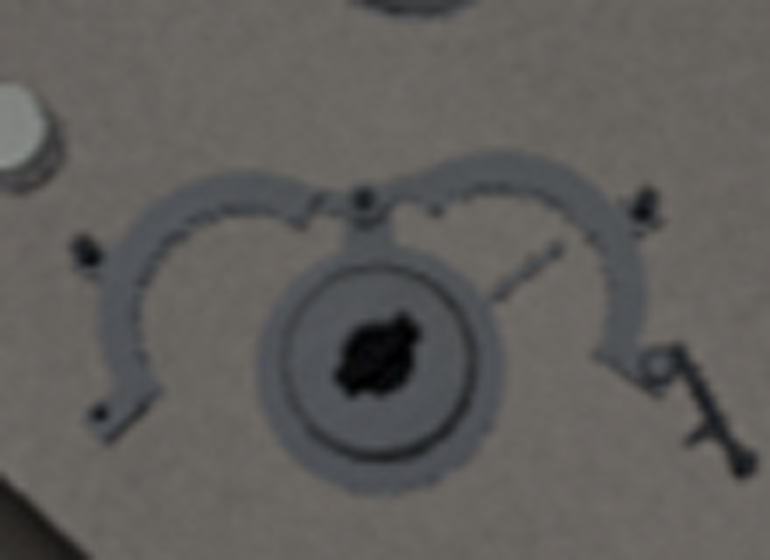

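```bash
cat > g.py <<'E'
from h import *
C=np.array([.5179,.0349]);Y=np.radians(5.4)
Rz=np.array([[np.cos(Y),-np.sin(Y)],[np.sin(Y),np.cos(Y)]])
def W(x,y): return C+Rz@np.array([x,y])/1000
H=W(82,0)
def pinL(q): a=np.arctan2(73.4,-116.2)-q; return H+Rz@(.1374*np.array([np.cos(a),np.sin(a)]))
def pinR(q): a=-np.arctan2(73.4,-116.2)+q; return H+Rz@(.1374*np.array([np.cos(a),np.sin(a)]))
def pivot(q):
    v=np.array([-166.,-14]);c,s=np.cos(q),np.sin(q);v=np.array([c*v[0]-s*v[1],s*v[0]+c*v[1]]);return H+Rz@v/1000
def qL(p): v=Rz.T@(np.array(p)[:2]-H);return np.arctan2(73.4,-116.2)-np.arctan2(v[1],v[0])
def qR(p): v=Rz.T@(np.array(p)[:2]-H);return np.arctan2(73.4,-116.2)+np.arctan2(v[1],v[0])
E
python3 - <<'E'
from g import *
c=cam('scene');d=cam('top')
im=d['color'].mean(2)
sub=im[160:240,215:325]
for p,s in blobs(d,sub<40,3): print('top dark',p+[215,160],s[4],ray(d,*(p+[215,160]),.15)[:2])
im=c['color'].mean(2);sub=im[130:280,225:350]
for p,s in blobs(c,sub<85,3): print('scene dark',p+[225,130],s[:4]+[225,130,0,0],s[4],ray(c,*(p+[225,130]),.146)[:2])
print('hinge top',ray(d,266.4,187.8,.13),H)
for q in(0,.6,.7,.8,.9): print(q,pinL(q),pinR(q))
E
```

```text
top dark [306.6 189.2] 5 [ 0.59219231 -0.0937513 ]
top dark [227.125 195.875] 8 [0.57088402 0.17577753]
top dark [268.57894737 210.63157895] 95 [0.51977278 0.03555891]
top dark [311.66666667 211.        ] 3 [ 0.51764995 -0.10988457]
top dark [316.         218.66666667] 9 [ 0.49158353 -0.12411433]
top dark [274.         223.66666667] 3 [0.47556167 0.01746671]
top dark [269. 225.] 5 [0.47117064 0.03429759]
top dark [320.28571429 225.71428571] 7 [ 0.46770607 -0.13816273]
top dark [220.31818182 233.43939394] 66 [0.44381251 0.19761791]
scene dark [269.3968254  165.36507937] [262 152  13  27] 63 [ 0.49514021 -0.11563383]
scene dark [242.95833333 187.45833333] [242 183   3   9] 24 [ 0.59465371 -0.09101091]
scene dark [295.31020408 200.04489796] [287 192  18  17] 245 [0.50369252 0.01865848]
scene dark [279.97297297 216.        ] [278 209   6  14] 37 [0.56468323 0.03798763]
scene dark [249.25 218.75] [247 216   6   6] 8 [0.63367378 0.00210677]
scene dark [269.83333333 227.83333333] [269 227   3   3] 6 [0.60562851 0.05347432]
scene dark [282.25       236.58333333] [281 234   3   7] 12 [0.59438371 0.0917147 ]
scene dark [298.54545455 244.95454545] [286 239  25  10] 44 [0.574939   0.13343631]
scene dark [333.6 244.2] [333 243   2   3] 5 [0.50271861 0.17902742]
scene dark [279.         251.41666667] [276 248   7   7] 12 [0.62458362 0.12209294]
scene dark [310.27777778 258.38888889] [308 254   5  10] 36 [0.57324868 0.17941964]
hinge top [0.60109138 0.04332768 0.13      ] [0.59953608 0.04261688]
0 [0.47698071 0.10473725] [ 0.4907917  -0.04136775]
0.6 [0.53346257 0.16308701] [ 0.55720676 -0.08810033]
0.7 [0.5458196 0.1690815] [ 0.57046818 -0.09167317]
0.8 [0.55871336 0.1738124 ] [ 0.58402003 -0.09390422]
0.9 [0.572015   0.17723245] [ 0.59772691 -0.09477121]
```

The lid sits concentric on the canister with the flanges coincident. The left grip pin is at about (.572,.177) with q about 0.89, and the right one at about (.594,-.092) with q about 0.87. I'll cage the left pin with the jaws along the tangent.

Request:
drive_tool:
  slide:
    - [45,-45,-30]
    - [87,-86,-60]
    - [87,-86,-95]
    - [87,-86,-95]
    - [87,-86,-95]
    - [87,-86,-95]
  turn:
    - [0,0,-0.14]
    - [0,0,-0.28]
    - [0,0,-0.42]
    - [0,0,-0.5]
    - [0,0,-0.5]
    - [0,0,-0.5]
  gripper: [0.38,0.38,0.38,0.38,0.38,0.38]
  squeeze: 30

```text
t: 34.0
eef_pos: [0.5765, 0.1683, 0.199]
tool_rot: [0.704, -0.069, 0.703, 0.069]
contact_force: [0.1, 0.1, 0.9]
gripper_width: 0.381
```

Run:
```python
from g import *
delta([.572,.1772,.138],12.1)
c=cam('scene');crop(c,270,180,370,290,'e3.png',6);d=cam('top');crop(d,200,160,290,240,'e4.png',7)
```

```text
t 34.0 slide mm [ -4.5   8.9 -61. ] turn [0.0003 0.0007 0.0153] q7 -0.46 F [0.1 0.1 0.9] w 0.381 zdeg 11.2
```

View pics/e3.png

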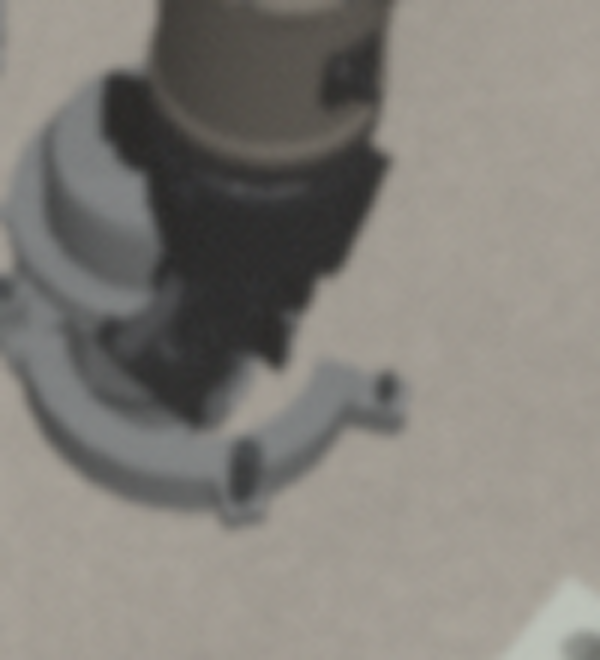

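The left pin is visible at (243,470). The fingers are still high and inside of it, so I'm correcting sideways before lowering.

Request:
drive_tool:
  slide:
    - [-4,9,0]
    - [-4,9,-5]
    - [-4,9,-22]
    - [-4,9,-22]
  turn:
    - [0,0,0.015]
    - [0,0,0.015]
    - [0,0,0.015]
    - [0,0,0.015]
  gripper: [0.38,0.38,0.38,0.38]

```text
t: 34.5
eef_pos: [0.571, 0.1787, 0.1763]
tool_rot: [0.703, -0.076, 0.703, 0.075]
contact_force: [-1.4, -0.0, -0.6]
gripper_width: 0.382
```

Run:
```python
from g import *
delta([.572,.1772,.138],12.1)
c=cam('scene');crop(c,270,180,370,290,'e5.png',6);d=cam('top');crop(d,200,160,290,240,'e4.png',7)
```

```text
t 34.5 slide mm [  1.   -1.5 -38.3] turn [ 0.0007 -0.0003 -0.003 ] q7 -0.48 F [-1.4 -0.  -0.6] w 0.382 zdeg 12.3
```

View pics/e5.png

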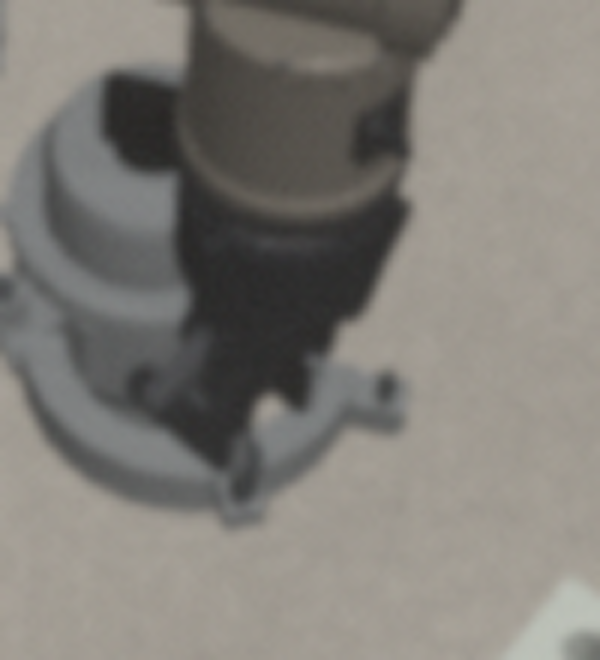

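Run:
```python
from g import *
c=cam('scene');o,R=tool();p=o['eef_pos']
k=lambda X:[round(float(a),1) for a in ((np.array(proj(c,X))-[270,180]+.5)*6)]
print('tcp',k(p))
for s in(-1,1):
  for e in(.016,.0305): print(s,e,k(p+s*e*R[:,2]),k(p+s*e*R[:,2]+.011*R[:,1]),k(p+s*e*R[:,2]-.011*R[:,1]))
for z in(.125,.146,.16): print('pin',k([.572,.1772,z]))
```

```text
tcp [251.0, 430.6]
-1 0.016 [278.1, 405.2] [299.3, 422.1] [257.1, 388.4]
-1 0.0305 [302.4, 382.4] [323.6, 399.2] [281.4, 365.8]
1 0.016 [223.5, 456.2] [244.8, 473.5] [202.4, 439.1]
1 0.0305 [198.4, 479.8] [219.7, 497.2] [177.3, 462.4]
pin [240.7, 493.6]
pin [243.9, 467.8]
pin [246.1, 450.1]
```

View pics/e4.png

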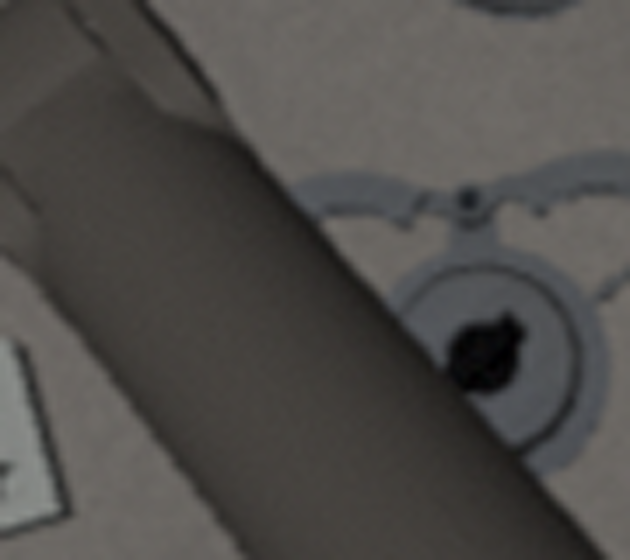

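Request:
drive_tool:
  slide:
    - [1,-1,-5]
    - [1,-1,-12]
    - [1,-1,-20]
    - [1,-1,-28]
    - [1,-1,-36]
  turn:
    - [0,0,0]
    - [0,0,0]
    - [0,0,0]
    - [0,0,0]
    - [0,0,0]
  gripper: [0.38,0.38,0.38,0.38,0.38]

```text
t: 35.15
eef_pos: [0.5732, 0.178, 0.1414]
tool_rot: [0.704, -0.075, 0.702, 0.075]
contact_force: [0.0, 0.0, 0.4]
gripper_width: 0.382
```

Request:
drive_tool:
  slide:
    - [0,0,0]
    - [0,0,0]
    - [0,0,0]
  turn:
    - [0,0,0]
    - [0,0,0]
    - [0,0,0]
  gripper: [0.2,0.2,0.2]
  squeeze: 20

```text
t: 35.45
eef_pos: [0.5734, 0.1782, 0.1416]
tool_rot: [0.704, -0.075, 0.702, 0.075]
contact_force: [-0.8, 0.5, 0.6]
gripper_width: 0.201
```

Run:
```python
from g import *
delta([.572,.1772,.138],12.1)
o,R=tool();q=qL(o['eef_pos']);print('q',q,np.linalg.norm(o['eef_pos'][:2]-H))
p=o['eef_pos'][:2];b=np.radians(0)
for k in range(1,11):
    a=.089*k; c,s=np.cos(a),np.sin(a);v=p-H; print(a,((H+np.array([c*v[0]-s*v[1],s*v[0]+c*v[1]])-p)*1000).round(1))
```

```text
t 35.45 slide mm [-1.4 -1.  -3.6] turn [-0.0007  0.0025 -0.002 ] q7 -0.5 F [-0.8  0.5  0.6] w 0.201 zdeg 12.2
q 0.9112145833991911 0.13806907577593983
0.089 [-11.9  -2.9]
0.178 [-23.6  -6.8]
0.267 [-34.8 -11.7]
0.356 [-45.6 -17.6]
0.44499999999999995 [-55.8 -24.5]
0.534 [-65.4 -32.2]
0.623 [-74.2 -40.7]
0.712 [-82.2 -50. ]
0.8009999999999999 [-89.4 -60. ]
0.8899999999999999 [-95.7 -70.6]
```

Request:
drive_tool:
  slide:
    - [-12,-3,0]
    - [-24,-7,0]
    - [-35,-12,0]
    - [-46,-18,0]
    - [-56,-24,0]
    - [-65,-32,0]
    - [-74,-41,0]
    - [-82,-50,0]
    - [-82,-50,0]
  turn:
    - [0,0,0.089]
    - [0,0,0.178]
    - [0,0,0.267]
    - [0,0,0.356]
    - [0,0,0.445]
    - [0,0,0.534]
    - [0,0,0.623]
    - [0,0,0.712]
    - [0,0,0.712]
  gripper: [0.2,0.2,0.2,0.2,0.2,0.2,0.2,0.2,0.2]

```text
t: 36.35
eef_pos: [0.491, 0.1272, 0.1419]
tool_rot: [0.634, -0.315, 0.632, 0.316]
contact_force: [-0.2, -0.5, -0.1]
gripper_width: 0.195
```

Run:
```python
from g import *
delta([*pinL(0),.14],63.1)
o,R=tool();q=qL(o['eef_pos']);print('q',q,np.linalg.norm(o['eef_pos'][:2]-H))
c=cam('scene');crop(c,230,150,350,260,'e6.png',6)
```

```text
t 36.35 slide mm [-14.1 -22.5  -1.9] turn [-0.0016  0.0015  0.1763] q7 0.18 F [-0.2 -0.5 -0.1] w 0.195 zdeg 53.0
q 0.19318496788302708 0.13759077693642058
```

View pics/e6.png

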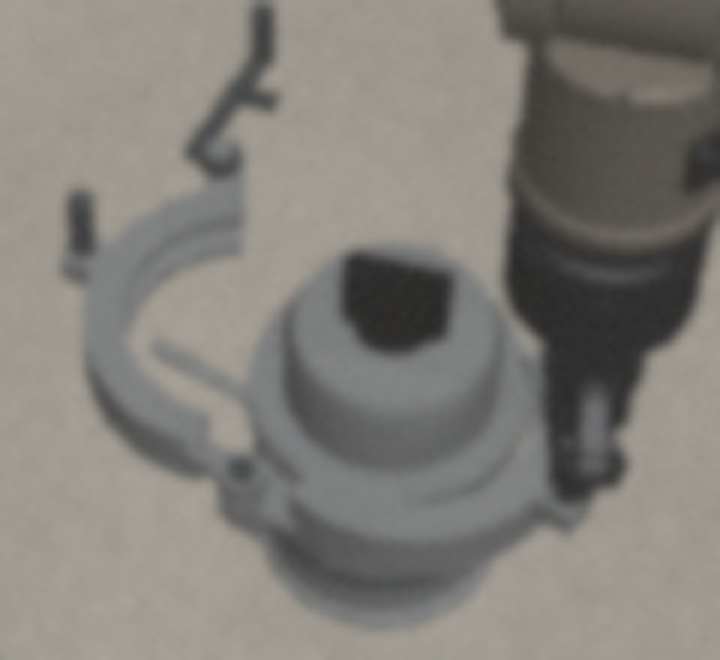

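The left half is following the gripper and is nearly closed. Finishing it.

Request:
drive_tool:
  slide:
    - [-5,-7,0]
    - [-9,-13,0]
    - [-12,-19,0]
    - [-14,-22,0]
    - [-15,-25,0]
    - [-15,-25,0]
  turn:
    - [0,0,0.06]
    - [0,0,0.1]
    - [0,0,0.14]
    - [0,0,0.17]
    - [0,0,0.17]
    - [0,0,0.17]
  gripper: [0.2,0.2,0.2,0.2,0.2,0.2]

```text
t: 37.0
eef_pos: [0.4771, 0.1032, 0.1423]
tool_rot: [0.606, -0.366, 0.603, 0.367]
contact_force: [-0.1, 2.1, 0.7]
gripper_width: 0.2
```

Run:
```python
from g import *
delta([*pinL(0),.14],63.1)
o,R=tool();q=qL(o['eef_pos']);print('q',q,np.linalg.norm(o['eef_pos'][:2]-H))
```

```text
t 37.0 slide mm [-0.1  1.6 -2.3] turn [-0.0028  0.0024  0.0109] q7 0.37 F [-0.1  2.1  0.7] w 0.2 zdeg 62.5
q -0.009832807516207964 0.1366117892805283
```

Request:
drive_tool:
  slide:
    - [-1,-2,0]
    - [-2,-4,0]
    - [-2,-4,0]
    - [-2,-4,0]
  turn:
    - [0,0,0]
    - [0,0,0]
    - [0,0,0]
    - [0,0,0]
  gripper: [0.2,0.2,0.2,0.2]

```text
t: 37.4
eef_pos: [0.4766, 0.102, 0.1427]
tool_rot: [0.608, -0.366, 0.601, 0.368]
contact_force: [4.7, 8.7, -6.3]
gripper_width: 0.202
```

Run:
```python
from g import *
delta([*pinL(0),.14],63.1)
o,R=tool();q=qL(o['eef_pos']);print('q',q,np.linalg.norm(o['eef_pos'][:2]-H))
```

```text
t 37.4 slide mm [ 0.4  2.7 -2.7] turn [-0.0078  0.0059  0.0102] q7 0.38 F [ 4.7  8.7 -6.3] w 0.202 zdeg 62.5
q -0.019121179058894544 0.13656614347508164
```

Request:
drive_tool:
  slide:
    - [1,2,0]
    - [1,2,0]
    - [1,2,30]
    - [1,2,75]
    - [20,-20,105]
    - [117,-194,105]
    - [117,-194,105]
    - [117,-194,105]
    - [117,-194,105]
    - [117,-194,105]
  turn:
    - [0,0,0]
    - [0,0,0]
    - [0,0,0]
    - [0,0,-0.14]
    - [0,0,-0.28]
    - [0,0,-0.42]
    - [0,0,-0.56]
    - [0,0,-0.7]
    - [0,0,-0.84]
    - [0,0,-0.98]
  gripper: [0.3,0.38,0.38,0.38,0.38,0.38,0.38,0.38,0.38,0.38]

```text
t: 38.4
eef_pos: [0.5949, -0.1015, 0.2466]
tool_rot: [0.709, -0.035, 0.703, 0.031]
contact_force: [-0.7, -0.1, -1.3]
gripper_width: 0.381
```

Run:
```python
from g import *
delta([.5935,-.0925,.175],-2.5)
c=cam('scene');crop(c,230,150,350,260,'e7.png',6)
sub=c['color'].mean(2)[175:200,236:250]
np.set_printoptions(linewidth=200);print(sub.astype(int))
```

```text
t 38.4 slide mm [ -1.4   9.  -71.6] turn [ 0.0049  0.0085 -0.1371] q7 -0.06 F [-0.7 -0.1 -1.3] w 0.381 zdeg 5.4
[[149 149 149 149 151 151 153 151 150 151 151 152 151 151]
 [150 148 149 150 150 151 150 152 150 150 151 149 150 149]
 [149 149 147 150 151 152 151 149 152 150 151 150 150 150]
 [149 151 150 150 152 151 151 150 152 152 152 150 152 151]
 [150 151 150 152 152 151 148 151 152 152 152 151 151 150]
 [150 151 150 151 151 146 143 141 145 148 150 152 153 151]
 [148 150 151 151 148 135 126 124 127 139 148 153 153 153]
 [148 151 151 149 141 120 101  98 106 124 141 151 153 153]
 [151 151 151 150 136 106  84  79  91 116 140 151 153 153]
 [151 150 150 148 133 102  77  73  83 109 138 151 153 153]
 [151 150 150 147 132 100  75  69  77 105 138 151 153 153]
 [151 150 149 148 133 101  71  63  74 104 137 150 151 150]
 [150 149 149 148 133 102  74  65  73 102 138 150 150 150]
 [149 150 149 148 136 107  76  66  70  99 132 149 152 147]
 [148 150 148 147 137 108  77  65  70  92 125 142 144 140]
 [150 149 149 147 134 105  75  66  68  90 119 135 137 133]
 [149 150 151 146 131 107  83  71  75  93 118 128 129 128]
 [150 150 151 144 130 115  97  88  91 106 120 127 128 127]
 [151 151 150 141 125 116 110 107 113 120 125 128 126 128]
 [151 151 150 139 118 105 103 106 116 124 128 128 127 127]
 [150 150 149 141 121 104  98 100 109 119 125 127 127 129]
 [149 149 149 145 133 117 108 104 110 121 127 127 128 128]
 [148 149 151 150 147 138 129 123 122 125 128 127 128 126]
 [149 149 151 152 153 149 145 140 131 127 127 128 127 127]
 [152 150 153 152 155 154 153 147 136 128 128 127 128 126]]
```

View pics/e7.png

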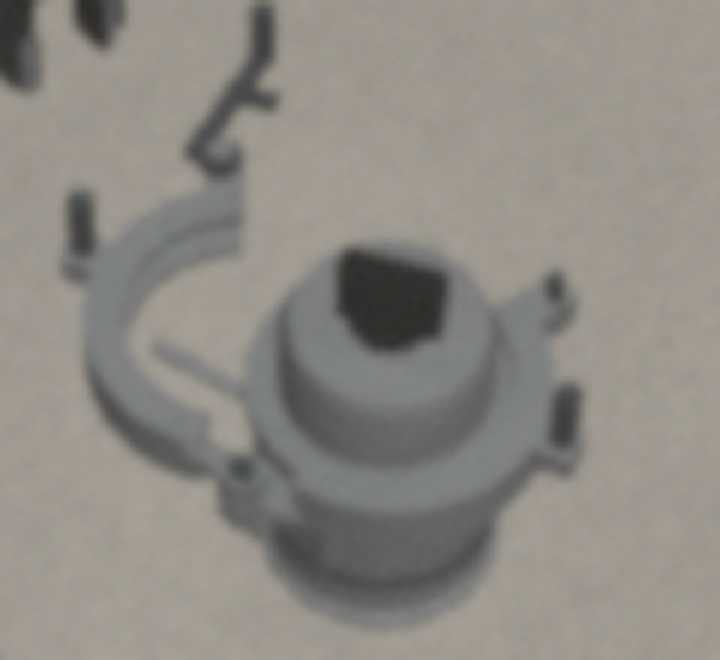

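The left half is shut round the flanges, with its grip pin at (565,415). The right pin is at (80,225). Descending over it.

Request:
drive_tool:
  slide:
    - [-1,9,-10]
    - [-1,9,-40]
    - [-1,9,-66]
    - [-1,9,-72]
    - [-1,9,-72]
  turn:
    - [0.005,0.008,-0.137]
    - [0.005,0.008,-0.137]
    - [0.005,0.008,-0.137]
    - [0.005,0.008,-0.137]
    - [0.005,0.008,-0.137]
  gripper: [0.38,0.38,0.38,0.38,0.38]

```text
t: 38.95
eef_pos: [0.5919, -0.0874, 0.1742]
tool_rot: [0.706, 0.016, 0.708, -0.014]
contact_force: [-0.1, -0.0, -0.0]
gripper_width: 0.38
```

Run:
```python
from g import *
delta([.594,-.0925,.141],-2.5)
c=cam('scene');crop(c,200,120,320,230,'e8.png',6)
o,R=tool();p=o['eef_pos']
k=lambda X:[round(float(a),1) for a in ((np.array(proj(c,X))-[200,120]+.5)*6)]
print('tcp',k(p))
for s in(-1,1):
  for e in(.016,.0305): print(s,e,k(p+s*e*R[:,2]),k(p+s*e*R[:,2]+.011*R[:,1]),k(p+s*e*R[:,2]-.011*R[:,1]))
for z in(.125,.146,.16): print('pin',k([.594,-.0925,z]))
```

```text
t 38.95 slide mm [  2.1  -5.1 -33.2] turn [-0.0028 -0.0022  0.0001] q7 -0.25 F [-0.1 -0.  -0. ] w 0.38 zdeg -2.5
tcp [265.5, 369.6]
-1 0.016 [297.9, 354.5] [310.5, 371.7] [285.3, 337.5]
-1 0.0305 [327.0, 341.0] [339.8, 358.0] [314.4, 324.1]
1 0.016 [232.8, 384.8] [245.3, 402.2] [220.4, 367.5]
1 0.0305 [203.0, 398.6] [215.4, 416.1] [190.7, 381.2]
pin [262.5, 433.8]
pin [260.2, 404.8]
pin [258.7, 385.2]
```

View pics/e8.png

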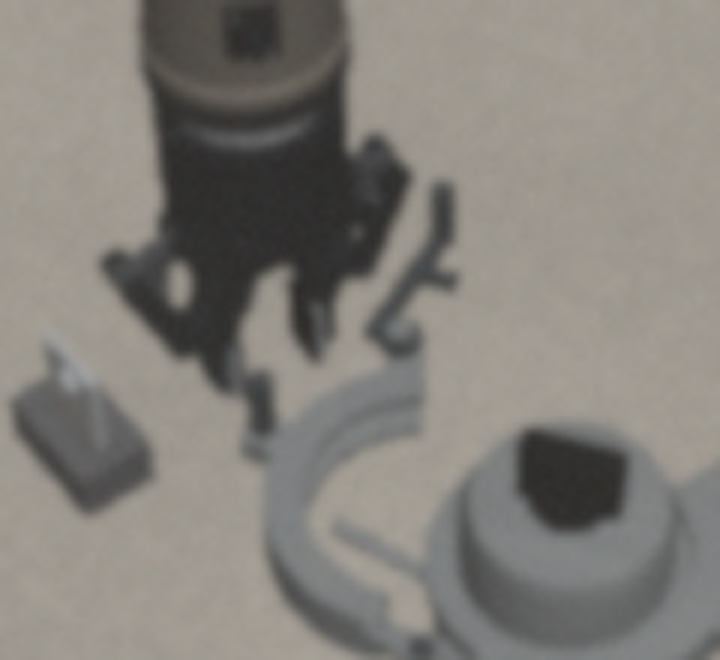

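Fingertips are at (225,388) and (315,355), and the pin at (260,405) falls between them. Correcting and descending.

Request:
drive_tool:
  slide:
    - [2,-5,0]
    - [2,-5,-8]
    - [2,-5,-17]
    - [2,-5,-26]
    - [2,-5,-33]
  turn:
    - [0,0,0]
    - [0,0,0]
    - [0,0,0]
    - [0,0,0]
    - [0,0,0]
  gripper: [0.38,0.38,0.38,0.38,0.38]

```text
t: 39.5
eef_pos: [0.5943, -0.0924, 0.1412]
tool_rot: [0.707, 0.017, 0.707, -0.015]
contact_force: [-0.1, 0.4, 1.2]
gripper_width: 0.374
```

Request:
drive_tool:
  slide:
    - [0,0,0]
    - [0,0,0]
    - [0,0,0]
  turn:
    - [0,0,0]
    - [0,0,0]
    - [0,0,0]
  gripper: [0.2,0.2,0.2]

```text
t: 39.8
eef_pos: [0.5946, -0.0923, 0.1414]
tool_rot: [0.707, 0.017, 0.707, -0.015]
contact_force: [0.2, 0.2, 0.3]
gripper_width: 0.201
```

Run:
```python
from g import *
delta([.594,-.0925,.141],-2.5)
o,R=tool();p=o['eef_pos'][:2];print('q',qR(p),np.linalg.norm(p-H))
for k in range(1,11):
    a=-.089*k; c,s=np.cos(a),np.sin(a);v=p-H; print(a,((H+np.array([c*v[0]-s*v[1],s*v[0]+c*v[1]])-p)*1000).round(1))
```

```text
t 39.8 slide mm [-0.6 -0.2 -0.4] turn [-0.0028 -0.0007  0.0003] q7 -0.27 F [0.2 0.2 0.3] w 0.201 zdeg -2.5
q 0.876366989283512 0.13500683470453761
-0.089 [-12.   1.]
-0.178 [-23.8   3. ]
-0.267 [-35.4   6.1]
-0.356 [-46.7  10.2]
-0.44499999999999995 [-57.6  15.3]
-0.534 [-68.   21.3]
-0.623 [-77.8  28.2]
-0.712 [-86.9  36. ]
-0.8009999999999999 [-95.4  44.6]
-0.8899999999999999 [-103.    53.9]
```

Request:
drive_tool:
  slide:
    - [-12,1,0]
    - [-24,3,0]
    - [-35,6,0]
    - [-47,10,0]
    - [-58,15,0]
    - [-68,21,0]
    - [-78,28,0]
    - [-84,33,0]
    - [-84,33,0]
  turn:
    - [0,0,-0.089]
    - [0,0,-0.178]
    - [0,0,-0.267]
    - [0,0,-0.356]
    - [0,0,-0.445]
    - [0,0,-0.534]
    - [0,0,-0.623]
    - [0,0,-0.68]
    - [0,0,-0.68]
  gripper: [0.2,0.2,0.2,0.2,0.2,0.2,0.2,0.2,0.2]

```text
t: 40.7
eef_pos: [0.5104, -0.0587, 0.142]
tool_rot: [0.662, 0.251, 0.661, -0.249]
contact_force: [0.2, 0.4, 0.5]
gripper_width: 0.202
```

Run:
```python
from g import *
delta([*pinR(0),.141],-52.5)
o,R=tool();p=o['eef_pos'][:2];print('q',qR(p),np.linalg.norm(p-H))
c=cam('scene');crop(c,230,130,350,240,'e9.png',6)
```

```text
t 40.7 slide mm [-19.6  17.3  -1. ] turn [-0.0021  0.0022 -0.1931] q7 -0.92 F [0.2 0.4 0.5] w 0.202 zdeg -41.4
q 0.19124521237478742 0.13494074325522995
```

View pics/e9.png

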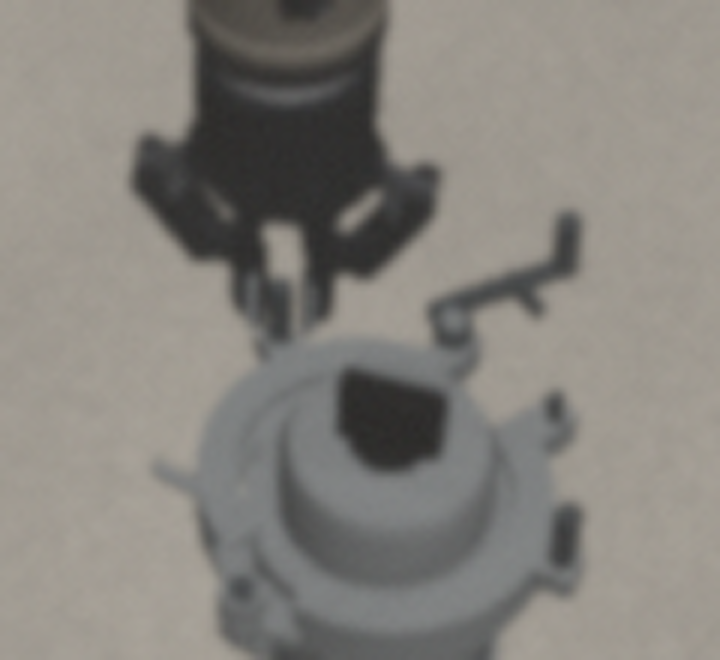

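The right half is following too; the pin is between the fingers at (283,300). Closing the rest.

Request:
drive_tool:
  slide:
    - [-6,5,0]
    - [-11,10,0]
    - [-16,14,0]
    - [-20,18,0]
    - [-22,20,0]
    - [-23,21,0]
    - [-23,21,0]
  turn:
    - [0,0,-0.06]
    - [0,0,-0.11]
    - [0,0,-0.15]
    - [0,0,-0.19]
    - [0,0,-0.19]
    - [0,0,-0.19]
    - [0,0,-0.19]
  gripper: [0.2,0.2,0.2,0.2,0.2,0.2,0.2]

```text
t: 41.45
eef_pos: [0.4897, -0.0388, 0.1425]
tool_rot: [0.637, 0.312, 0.633, -0.31]
contact_force: [5.1, -1.9, -0.4]
gripper_width: 0.203
```

Run:
```python
from g import *
delta([*pinR(0),.141],-52.5)
o,R=tool();p=o['eef_pos'][:2];print('q',qR(p),np.linalg.norm(p-H))
```

```text
t 41.45 slide mm [ 1.1 -2.6 -1.5] turn [-0.0014  0.006  -0.0057] q7 -1.13 F [ 5.1 -1.9 -0.4] w 0.203 zdeg -52.2
q -0.020033035943789024 0.13674359147161963
```

Request:
drive_tool:
  slide:
    - [-2,2,0]
    - [-3,3,0]
    - [-3,3,0]
  turn:
    - [0,0,0]
    - [0,0,0]
    - [0,0,0]
  gripper: [0.2,0.2,0.2]

```text
t: 41.75
eef_pos: [0.4895, -0.0386, 0.1429]
tool_rot: [0.639, 0.313, 0.631, -0.309]
contact_force: [8.9, -7.4, -7.8]
gripper_width: 0.201
```

Request:
drive_tool:
  slide:
    - [1,-2,0]
    - [1,-2,0]
    - [1,-2,0]
    - [1,-2,20]
    - [1,-2,70]
    - [1,-2,100]
  turn:
    - [0,0,0]
    - [0,0,0]
    - [0,0,0]
    - [0,0,0]
    - [0,0,0]
    - [0,0,0]
  gripper: [0.3,0.38,0.38,0.38,0.38,0.38]

```text
t: 42.35
eef_pos: [0.4908, -0.0398, 0.2453]
tool_rot: [0.639, 0.312, 0.631, -0.309]
contact_force: [0.2, 0.1, 0.4]
gripper_width: 0.381
```

Request:
drive_tool:
  slide:
    - [0,-100,20]
    - [0,-150,20]
    - [0,-150,20]
    - [0,-150,20]
  turn:
    - [0,0,0]
    - [0,0,0]
    - [0,0,0]
    - [0,0,0]
  gripper: [0.38,0.38,0.38,0.38]

```text
t: 42.75
eef_pos: [0.4896, -0.1973, 0.2658]
tool_rot: [0.638, 0.315, 0.629, -0.313]
contact_force: [-0.2, -0.0, -0.1]
gripper_width: 0.379
```

Run:
```python
from g import *
delta([*pinR(0),.141],-52.5)
c=cam('scene');crop(c,230,150,350,260,'f1.png',6);d=cam('top');crop(d,225,165,325,245,'f2.png',7)
```

```text
t 42.75 slide mm [   1.2  155.9 -124.8] turn [0.0032 0.0126 0.0028] q7 -0.73 F [-0.2 -0.  -0.1] w 0.379 zdeg -52.7
```

View pics/f1.png

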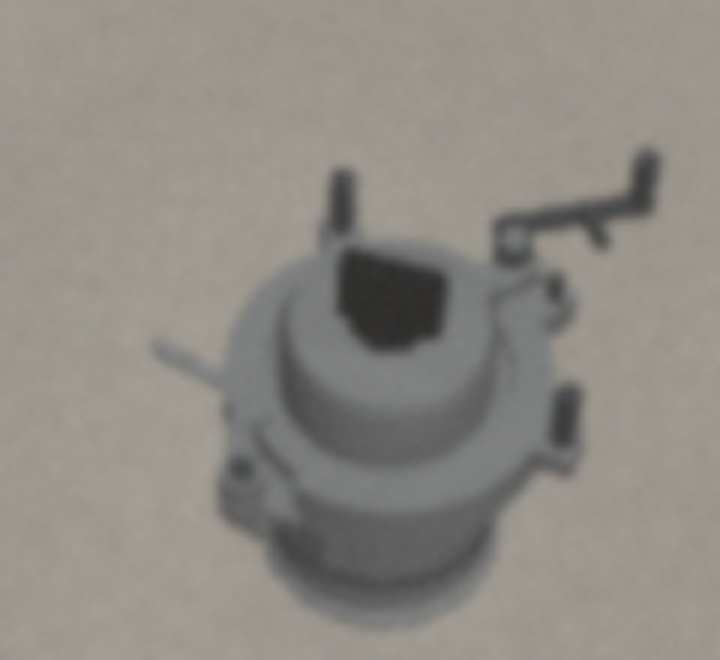

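View pics/f2.png

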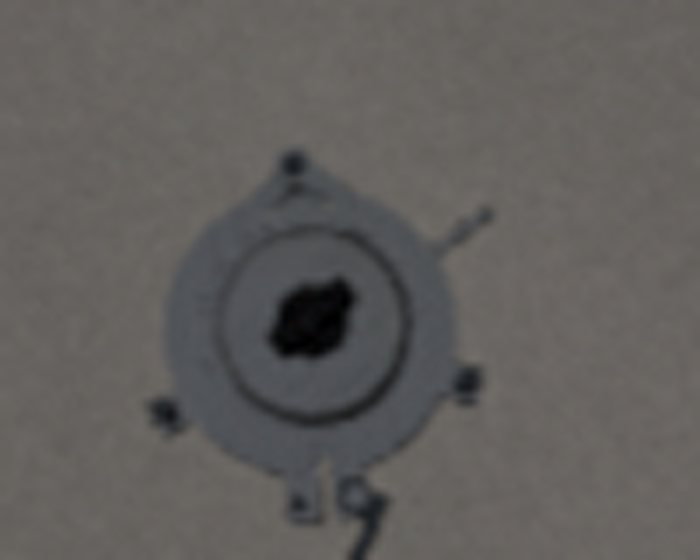

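Run:
```python
from g import *
c=cam('scene');d=cam('top');crop(d,240,220,320,270,'f3.png',9)
p=ray(c,337.0,179.5,.148)[:2];pv=W(-84,-14);hm=W(-96,48)
v=Rz.T@(p-pv);h=np.array([-12,62])
print(p,np.linalg.norm(v),np.degrees(np.arctan2(v[1],v[0])),np.degrees(np.arctan2(62,-12)),'pivot',pv,'home',hm)
sub=c['color'].mean(2)[172:188,325:345];print(sub.astype(int))
a0=np.arctan2(62,-12)
for q in (0,.1,.9,1.0,1.1,1.2,1.3): 
    x=pv+Rz@(.0632*np.array([np.cos(a0+q),np.sin(a0+q)]));print(q,x,proj(c,[*x,.148]),proj(d,[*x,.16]))
```

```text
[0.37336673 0.02592356] 0.06353992292482125 162.91709490798127 100.95406264339833 pivot [0.43559031 0.01305703] home [0.41780885 0.07365258]
[[150 149 149 148 148 149 150 148 148 147 146 147 148 148 147 146 146 146
  146 149]
 [148 147 146 148 148 147 148 150 148 147 147 144 142 142 144 146 145 146
  146 146]
 [147 146 147 148 148 148 149 150 150 146 143 134 127 126 135 143 146 147
  147 149]
 [147 147 147 148 148 148 149 149 149 144 133 116 101 101 118 135 144 147
  150 148]
 [147 147 149 148 146 148 149 149 148 141 121  97  84  83  99 125 142 148
  149 148]
 [146 147 146 147 148 148 146 148 147 137 110  84  75  76  95 124 142 147
  148 148]
 [147 146 145 146 146 148 146 149 147 134 102  73  67  74  97 128 143 146
  146 146]
 [151 148 150 149 149 149 149 149 147 132  98  69  64  75 102 132 145 147
  147 145]
 [151 150 150 151 150 149 147 148 144 126  94  67  65  77 108 135 146 147
  147 147]
 [150 148 149 149 147 146 144 139 129 113  83  63  67  84 116 140 148 149
  147 148]
 [146 141 138 138 133 131 126 117 107  93  74  61  67  86 119 142 148 148
  148 149]
 [129 119 115 111 107 10
[... 787 characters left out ...]
985761880853)) (np.float64(268.25813399701985), np.float64(253.1380498956786))
1.0 [0.37494617 0.03084827] (np.float64(337.6714812168439), np.float64(180.97154673016027)) (np.float64(270.0608766026148), np.float64(253.75734565080188))
1.1 [0.37347298 0.02470507] (np.float64(336.6865290110524), np.float64(179.2179674508793)) (np.float64(271.91706643052913), np.float64(254.19253801084372))
1.2 [0.37262044 0.01844549] (np.float64(335.4954977392644), np.float64(177.54557254848734)) (np.float64(273.8078985063731), np.float64(254.439161792373))
1.3 [0.37239708 0.01213208] (np.float64(334.1112944494027), np.float64(175.96981517685083)) (np.float64(275.7142035011165), np.float64(254.49468994471925))
```

View pics/f3.png

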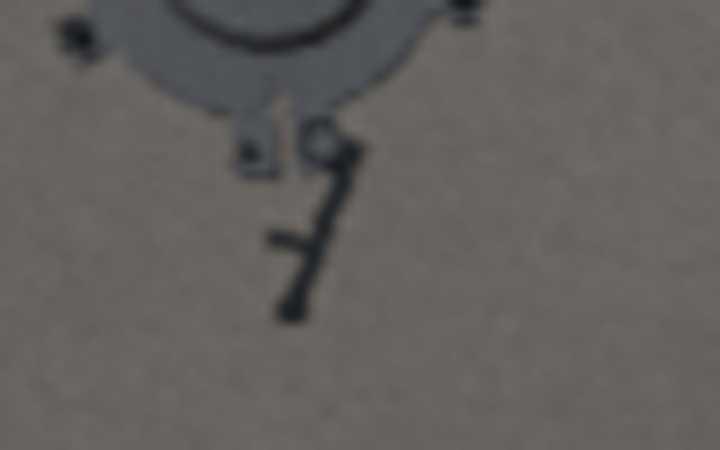

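The ring is shut, with the two ends together at (300,500) and (350,495). The latch is open at about 1.08 rad, with its pin at about (.373,.026). That is inside the tool-down reach, so I'll yaw first and then tilt the tool.

Request:
drive_tool:
  slide:
    - [-10,40,0]
    - [-20,80,0]
    - [-30,110,0]
    - [-40,140,0]
    - [-45,170,0]
    - [-50,200,0]
    - [-55,223,0]
    - [-55,223,0]
    - [-55,223,0]
    - [-55,223,0]
  turn:
    - [0,0,0.149]
    - [0,0,0.298]
    - [0,0,0.447]
    - [0,0,0.596]
    - [0,0,0.745]
    - [0,0,0.894]
    - [0,0,1.043]
    - [0,0,1.192]
    - [0,0,1.341]
    - [0,0,1.49]
  gripper: [0.38,0.38,0.38,0.38,0.38,0.38,0.38,0.38,0.38,0.38]

```text
t: 43.95
eef_pos: [0.4348, 0.0372, 0.2648]
tool_rot: [0.677, -0.203, 0.675, 0.211]
contact_force: [0.6, 0.2, 0.7]
gripper_width: 0.379
```

Run:
```python
from g import *
delta([.4,.026,.22],78.3)
print(bot.get_obs()['q'].round(2))
```

```text
t 43.95 slide mm [-34.8 -11.2 -44.8] turn [-0.0109 -0.0051  0.7728] q7 0.33 F [0.6 0.2 0.7] w 0.379 zdeg 34.0
[ 0.4   0.09 -0.65  2.02  0.05  1.05  0.33]
```

Request:
drive_tool:
  slide:
    - [0,-5,0]
    - [0,-11,0]
    - [0,-11,0]
    - [-5,-11,0]
    - [-10,-11,0]
    - [-15,-11,0]
    - [-20,-11,0]
  turn:
    - [0,0,0.149]
    - [0,0,0.298]
    - [0,0,0.447]
    - [0,0,0.596]
    - [0,0,0.745]
    - [0,0,0.773]
    - [0,0,0.773]
  gripper: [0.38,0.38,0.38,0.38,0.38,0.38,0.38]

```text
t: 44.65
eef_pos: [0.4138, 0.0278, 0.2646]
tool_rot: [0.547, -0.443, 0.548, 0.452]
contact_force: [-0.4, 1.0, 0.4]
gripper_width: 0.381
```

Request:
drive_tool:
  slide:
    - [-5,0,0]
    - [-10,0,0]
    - [-20,0,-10]
    - [-30,0,-20]
    - [-40,0,-30]
    - [-40,0,-40]
  turn:
    - [0,0.1,0]
    - [0,0.2,0]
    - [0,0.3,0]
    - [0,0.35,0]
    - [0,0.35,0]
    - [0,0.35,0]
  gripper: [0.38,0.38,0.38,0.38,0.38,0.38]

```text
t: 45.25
eef_pos: [0.3721, 0.0283, 0.2236]
tool_rot: [0.442, -0.358, 0.635, 0.522]
contact_force: [0.0, -0.1, -0.7]
gripper_width: 0.382
```

Run:
```python
from g import *
delta([.373,.026,.185],78.3)
o,R=tool();print(o['q'].round(2));print(R.round(3),o['eef_pos'])
```

```text
t 45.25 slide mm [  0.9  -2.3 -38.6] turn [-0.0077 -0.3608 -0.0035] q7 1.05 F [ 0.  -0.1 -0.7] w 0.382 zdeg 79.2
[ 0.41  0.27 -0.69  1.99  0.07  1.29  1.05]
[[-0.353 -0.917  0.188]
 [ 0.007  0.198  0.98 ]
 [-0.936  0.347 -0.064]] [0.37205696 0.02833537 0.22357893]
```

Request:
drive_tool:
  slide:
    - [1,-2,-15]
    - [1,-2,-30]
    - [1,-2,-45]
    - [1,-2,-50]
  turn:
    - [0,0,0]
    - [0,0,0]
    - [0,0,0]
    - [0,0,0]
  gripper: [0.38,0.38,0.38,0.38]

```text
t: 45.65
eef_pos: [0.372, 0.0264, 0.1724]
tool_rot: [0.441, -0.358, 0.636, 0.523]
contact_force: [0.2, -0.2, -0.0]
gripper_width: 0.378
```

Run:
```python
from g import *
o,R=tool();p=o['eef_pos'];print(p,o['contact_force'],o['q'].round(2))
c=cam('scene');crop(c,270,120,390,230,'f4.png',6)
k=lambda X:[round(float(a),1) for a in ((np.array(proj(c,X))-[270,120]+.5)*6)]
print('tcp',k(p))
for s in(-1,1):
  for e in(.016,.0305): print(s,e,k(p+s*e*R[:,2]))
for z in(.133,.148,.162): print('pin',k([.3735,.0259,z]))
```

```text
[0.37202675 0.02640797 0.17243457] [ 0.24378486 -0.21876974 -0.03475454] [ 0.39  0.35 -0.68  2.03  0.12  1.18  1.02]
tcp [414.0, 324.5]
-1 0.016 [397.6, 297.0]
-1 0.0305 [382.9, 272.3]
1 0.016 [430.6, 352.4]
1 0.0305 [445.7, 377.9]
pin [401.2, 381.0]
pin [404.7, 360.1]
pin [408.1, 340.2]
```

View pics/f4.png

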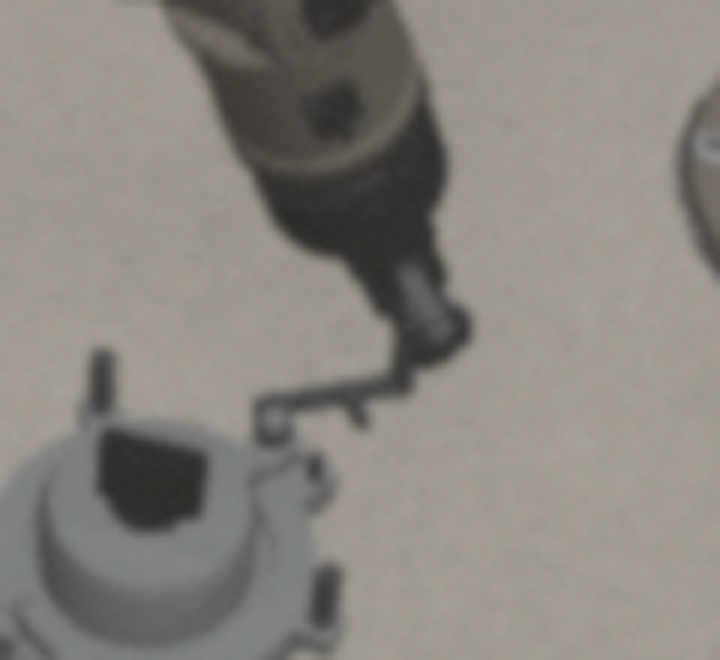

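The tool axis is over the latch pin, and the latch arm ends at (405,380). Descending and caging it.

Request:
drive_tool:
  slide:
    - [1,0,-8]
    - [1,0,-16]
    - [1,0,-24]
    - [1,0,-29]
    - [1,0,-29]
  turn:
    - [0,0,0]
    - [0,0,0]
    - [0,0,0]
    - [0,0,0]
    - [0,0,0]
  gripper: [0.38,0.38,0.38,0.38,0.38]

```text
t: 46.2
eef_pos: [0.3726, 0.0264, 0.1428]
tool_rot: [0.441, -0.357, 0.636, 0.523]
contact_force: [0.5, 0.6, -0.1]
gripper_width: 0.379
```

Request:
drive_tool:
  slide:
    - [0,0,0]
    - [0,0,0]
    - [0,0,0]
  turn:
    - [0,0,0]
    - [0,0,0]
    - [0,0,0]
  gripper: [0.2,0.2,0.2]

```text
t: 46.5
eef_pos: [0.3729, 0.0264, 0.1431]
tool_rot: [0.441, -0.357, 0.636, 0.523]
contact_force: [-0.4, -0.1, 0.6]
gripper_width: 0.201
```

Run:
```python
from g import *
o,R=tool();p=o['eef_pos'];print(p,o['contact_force'],o['q'].round(2),o['gripper_width'])
pv=W(-84,-14);p=p[:2];v=p-pv;print(np.linalg.norm(v))
w=Rz.T@v;print('q',np.arctan2(w[1],w[0])-np.arctan2(62,-12))
for k in range(1,13):
    a=-.09*k; c,s=np.cos(a),np.sin(a); print(round(a,2),((pv+np.array([c*v[0]-s*v[1],s*v[0]+c*v[1]])-p)*1000).round(1))
```

```text
[0.372856   0.02638909 0.14307008] [-0.41811227 -0.06109021  0.56605299] [ 0.38  0.4  -0.66  2.06  0.15  1.12  0.99] 0.2012581791714396
0.06413530477629982
q 1.0759631927951379
-0.09 [1.5 5.6]
-0.18 [ 3.4 11. ]
-0.27 [ 5.8 16.3]
-0.36 [ 8.7 21.2]
-0.45 [12. 26.]
-0.54 [15.8 30.4]
-0.63 [19.9 34.4]
-0.72 [24.4 38.1]
-0.81 [29.1 41.3]
-0.9 [34.2 44.1]
-0.99 [39.5 46.4]
-1.08 [44.9 48.3]
```

Run:
```python
from g import *
o,R=tool()
for k in range(1,13):
    a=-.09*k;t=-.018*k
    print(round(a,2),Ro.from_matrix((Ro.from_rotvec([0,0,a])*Ro.from_rotvec([0,t,0])).as_matrix()).as_rotvec().round(3))
```

```text
-0.09 [-0.001 -0.018 -0.09 ]
-0.18 [-0.003 -0.036 -0.18 ]
-0.27 [-0.007 -0.054 -0.27 ]
-0.36 [-0.013 -0.071 -0.36 ]
-0.45 [-0.02  -0.088 -0.45 ]
-0.54 [-0.029 -0.105 -0.539]
-0.63 [-0.04  -0.122 -0.629]
-0.72 [-0.052 -0.138 -0.719]
-0.81 [-0.066 -0.153 -0.808]
-0.9 [-0.081 -0.168 -0.898]
-0.99 [-0.098 -0.182 -0.987]
-1.08 [-0.117 -0.195 -1.076]
```

Request:
drive_tool:
  slide:
    - [2,6,0]
    - [3,11,0]
    - [6,16,0]
    - [9,21,0]
    - [12,26,0]
    - [16,30,0]
    - [20,34,0]
    - [24,38,0]
    - [24,38,0]
  turn:
    - [-0.001,-0.018,-0.09]
    - [-0.003,-0.036,-0.18]
    - [-0.007,-0.054,-0.27]
    - [-0.013,-0.071,-0.36]
    - [-0.02,-0.088,-0.45]
    - [-0.029,-0.105,-0.539]
    - [-0.04,-0.122,-0.629]
    - [-0.052,-0.138,-0.719]
    - [-0.052,-0.138,-0.719]
  gripper: [0.2,0.2,0.2,0.2,0.2,0.2,0.2,0.2,0.2]

```text
t: 47.4
eef_pos: [0.3967, 0.0645, 0.1434]
tool_rot: [0.63, -0.157, 0.703, 0.292]
contact_force: [-0.4, 0.7, -1.0]
gripper_width: 0.199
```

Run:
```python
from g import *
o,R=tool();p=o['eef_pos'];print(p,o['contact_force'],o['q'].round(2),o['gripper_width']);print(R.round(3))
pv=W(-84,-14);p=p[:2];v=p-pv;print(np.linalg.norm(v))
w=Rz.T@v;print('q',np.arctan2(w[1],w[0])-np.arctan2(62,-12),(W(-96,48)-p)*1000)
c=cam('scene');crop(c,270,120,390,230,'f5.png',6)
```

```text
[0.39671828 0.06450863 0.14338142] [-0.42512311  0.66230119 -0.9704332 ] [ 0.33  0.29 -0.58  2.14 -0.03  0.88  0.43] 0.19929581953775644
[[-0.158 -0.589  0.793]
 [ 0.148  0.78   0.608]
 [-0.976  0.213 -0.036]]
0.0644848933843204
q 0.36158386046734625 [21.09056869  9.14394403]
```

View pics/f5.png

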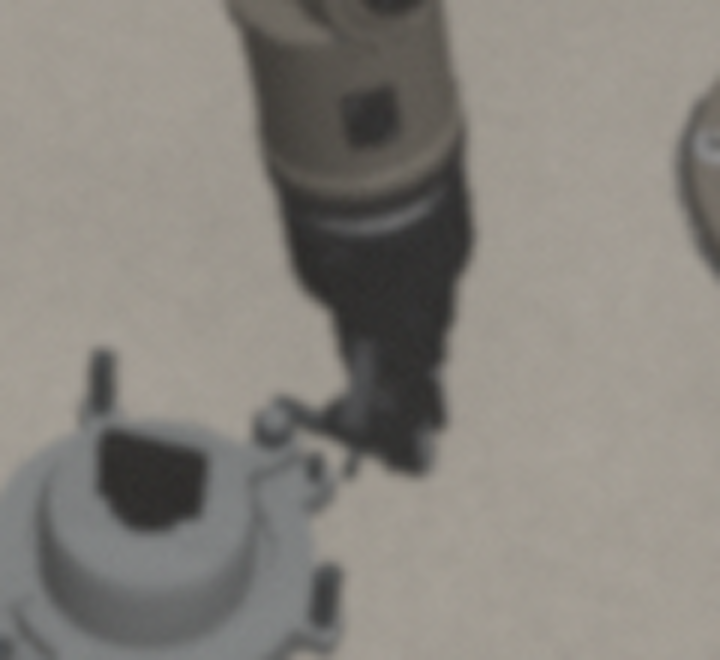

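Run:
```python
from g import *
o,R=tool();p=o['eef_pos'][:2];pv=W(-84,-14);v=p-pv
for a in (-.08,-.16,-.24,-.30,-.36,-.40,-.43):
    c,s=np.cos(a),np.sin(a); print(round(a,2),((pv+np.array([c*v[0]-s*v[1],s*v[0]+c*v[1]])-p)*1000).round(1))
```

```text
-0.08 [4.2 2.9]
-0.16 [8.7 5.5]
-0.24 [13.3  7.8]
-0.3 [16.9  9.2]
-0.36 [20.6 10.4]
-0.4 [23.1 11.1]
-0.43 [24.9 11.5]
```

Request:
drive_tool:
  slide:
    - [4,3,0]
    - [9,6,0]
    - [13,8,0]
    - [17,9,0]
    - [20,10,0]
    - [23,11,0]
    - [23,11,0]
  turn:
    - [0,0,-0.08]
    - [0,0,-0.16]
    - [0,0,-0.24]
    - [0,0,-0.3]
    - [0,0,-0.36]
    - [0,0,-0.36]
    - [0,0,-0.36]
  gripper: [0.2,0.2,0.2,0.2,0.2,0.2,0.2]

```text
t: 48.15
eef_pos: [0.4197, 0.0755, 0.1433]
tool_rot: [0.671, -0.03, 0.719, 0.177]
contact_force: [-0.3, 0.8, -0.3]
gripper_width: 0.201
```

Run:
```python
from g import *
o,R=tool();p=o['eef_pos'];print(p,o['contact_force'],o['q'].round(2))
pv=W(-84,-14);p=p[:2];v=p-pv;print(np.linalg.norm(v))
w=Rz.T@v;print('q',np.arctan2(w[1],w[0])-np.arctan2(62,-12),(W(-96,48)-p)*1000)
```

```text
[0.41967607 0.07551098 0.1432641 ] [-0.29482919  0.83405899 -0.28153507] [ 0.29  0.29 -0.52  2.13 -0.1   0.81  0.15]
0.06444965384953
q -0.0359263833917709 [-1.86721877 -1.8583997 ]
```

Request:
drive_tool:
  slide:
    - [2,0,0]
    - [4,1,0]
    - [5,1,0]
    - [5,1,0]
  turn:
    - [0,0,0]
    - [0,0,0]
    - [0,0,0]
    - [0,0,0]
  gripper: [0.2,0.2,0.2,0.2]

```text
t: 48.55
eef_pos: [0.4203, 0.0759, 0.1426]
tool_rot: [0.667, -0.031, 0.723, 0.178]
contact_force: [-12.4, -2.1, 10.6]
gripper_width: 0.195
```

Run:
```python
from g import *
o,R=tool();p=o['eef_pos'];print(p,o['contact_force'],o['q'].round(2))
pv=W(-84,-14);p=p[:2];v=p-pv;print(np.linalg.norm(v))
w=Rz.T@v;print('q',np.arctan2(w[1],w[0])-np.arctan2(62,-12),(W(-96,48)-p)*1000)
c=cam('scene');crop(c,270,120,390,230,'f6.png',6)
```

```text
[0.42030267 0.07585861 0.14255347] [-12.38865275  -2.13805604  10.64055563] [ 0.29  0.29 -0.52  2.13 -0.09  0.82  0.14]
0.06463551692295447
q -0.046648775695016464 [-2.49381595 -2.20603451]
```

View pics/f6.png

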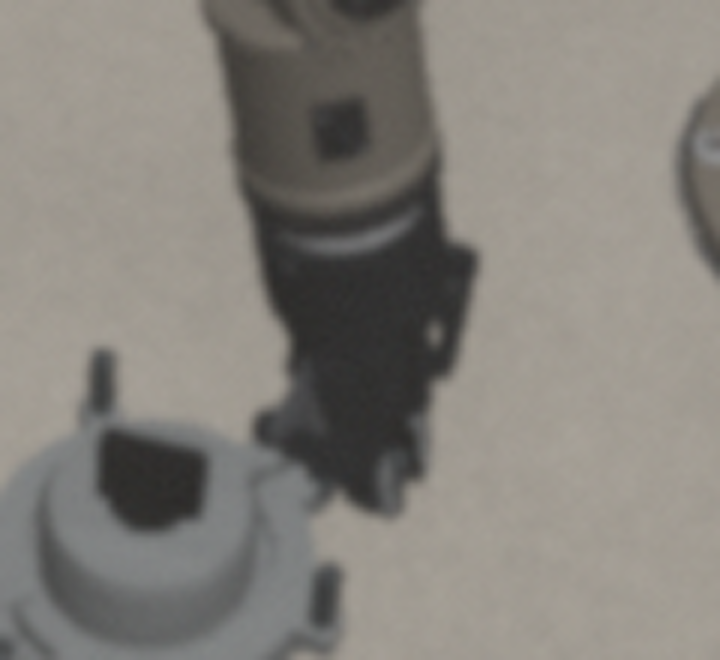

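Request:
drive_tool:
  slide:
    - [-3,-1,0]
    - [-3,-1,0]
    - [-3,-1,0]
    - [-2,-1,15]
    - [0,-1,35]
    - [0,0,80]
    - [0,0,120]
  turn:
    - [0,0,0]
    - [0,0,0]
    - [0,0,0]
    - [0,0,0]
    - [0,0,0]
    - [0,0,0]
    - [0,0,0]
  gripper: [0.3,0.36,0.36,0.36,0.36,0.36,0.36]

```text
t: 49.3
eef_pos: [0.4207, 0.0761, 0.2642]
tool_rot: [0.667, -0.031, 0.722, 0.178]
contact_force: [0.9, 0.4, 0.4]
gripper_width: 0.36
```

Run:
```python
from g import *
delta([.5,-.2,.28],30)
c=cam('scene');crop(c,230,150,350,260,'g1.png',6)
```

```text
t 49.3 slide mm [  79.3 -276.1   15.8] turn [-0.1814 -0.1292  0.2232] q7 0.18 F [0.9 0.4 0.4] w 0.36 zdeg 17.4
```

View pics/g1.png

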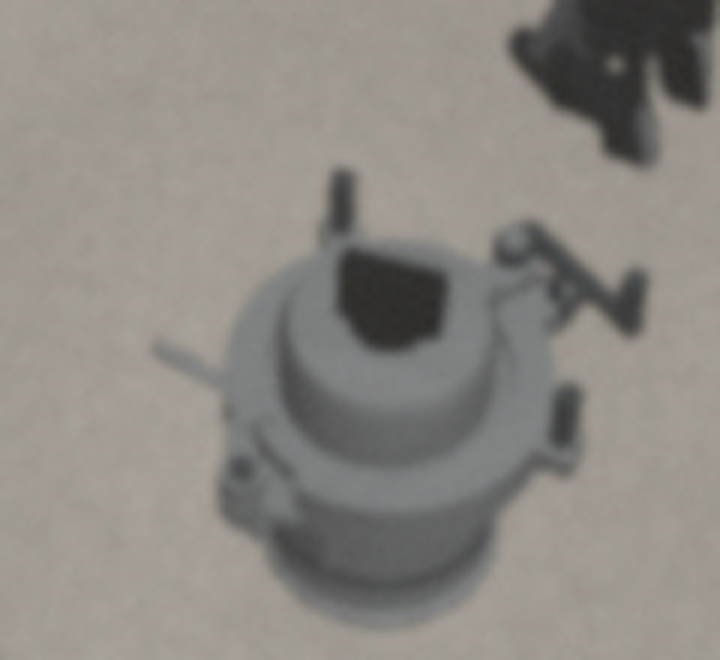

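The latch is home: its pin at (334.8,199.5) matches the predicted home pixel (334.8,199.0). Next is the tag.

Run:
```python
from g import *
def avg(n,k=3):
    cs=[bot.read_camera(n) for _ in range(k)];c=dict(cs[0]);c['color']=np.mean([x['color'] for x in cs],0);return c
def cr(c,u0,v0,u1,v1,n,k,g):
    im=np.clip(c['color'][v0:v1,u0:u1,::-1]*g,0,255).astype(np.uint8);cv2.imwrite('pics/'+n,cv2.resize(im,None,fx=k,fy=k,interpolation=cv2.INTER_CUBIC))
c=avg('scene');d=avg('top')
np.save('c.npy',c['color']);np.save('d.npy',d['color'])
cr(c,195,168,232,212,'g2.png',14,1.3);cr(d,320,172,352,198,'g3.png',20,2)
```

```text
(no output)
```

View pics/g2.png

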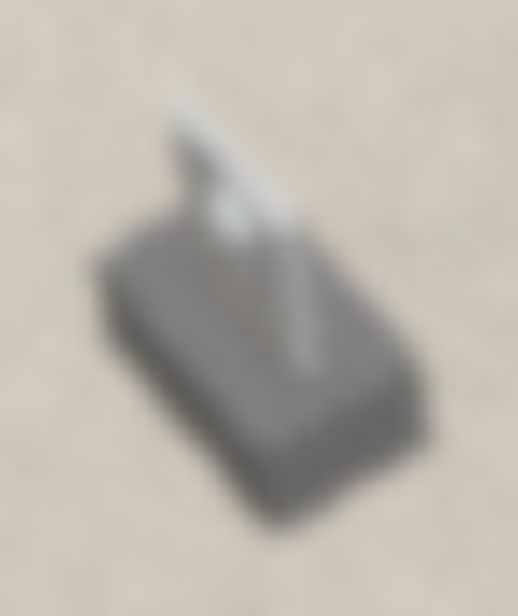

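View pics/g3.png

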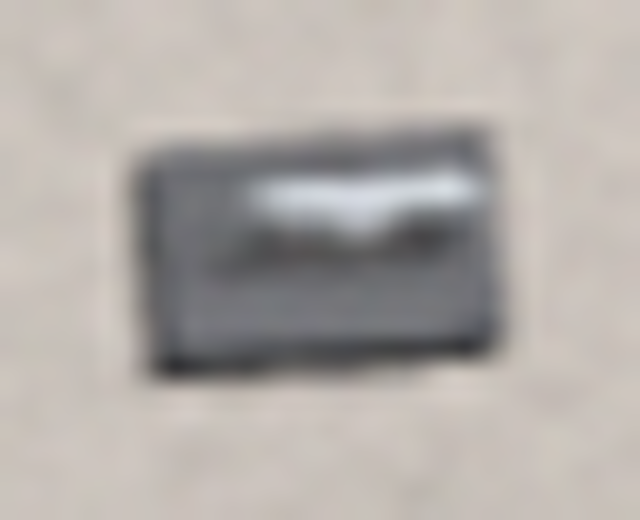

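Run:
```python
from g import *
c=cam('scene');d=cam('top')
P=lambda x,y,z:ray(d,320+(x+.5)/20-.5,172+(y+.5)/20-.5,z)[:2]
S=lambda x,y,z:ray(c,195+(x+.5)/14-.5,168+(y+.5)/14-.5,z)[:2]
q=np.array([P(145,155,.03),P(490,130,.03),P(495,345,.03),P(165,360,.03)]);print('top holder',q.round(4).tolist(),q.mean(0))
q=np.array([S(98,270,.03),S(270,455,.03),S(420,380,.03)]);print('scene holder',q.round(4).tolist(),(q[0]+q[2])/2)
print('tag ends top',P(250,185,.078),P(478,185,.078))
print('tag ends scene',S(172,95,.078),S(290,215,.078), 'near bottom edge at holder top',S(310,375,.03))
# bright mask
g=np.load('c.npy').mean(2)
g=np.load('d.npy').mean(2);np.set_printoptions(linewidth=200);print(g[176:190,325:348].astype(int))
```

```text
top holder [[0.6482, -0.1771], [0.6526, -0.2411], [0.6123, -0.2411], [0.6098, -0.1801]] [ 0.63073369 -0.20982524]
scene holder [[0.6515, -0.2387], [0.6455, -0.1775], [0.6103, -0.177]] [ 0.63091399 -0.2078658 ]
tag ends top [ 0.63377598 -0.19012419] [ 0.63354285 -0.23097623]
tag ends scene [ 0.63062181 -0.23433066] [ 0.62614183 -0.19416709] near bottom edge at holder top [ 0.62849815 -0.19064186]
[[ 98  97  97  97  98  98  97  97  98  97  97  99  99  99  96  96  98  98  99  99 100  97  97]
 [ 97  97  98  98  99  99  98  97  97  96  97  98  98  99  98  97  98  98  99  99 100  98  97]
 [ 95  98 100  99  98  98  98  94  91  89  86  82  82  83  80  76  76  72  70  81  95  95  97]
 [ 97  91  82  74  70  71  70  68  65  65  62  60  59  61  59  58  57  57  55  74  94  97  97]
 [ 98  79  58  57  56  56  55  56  58  59  59  58  58  64  68  69  75  80  68  71  92  99  97]
 [ 98  72  47  55  57  57  58  70  87  98 103 104 102 105 106 106 107 108  93  79  91 100  98]
 [ 97  74  48  54  59  57  59  66  79  88  90  94 100 101  90  75  70  70  68  72  90  98  98]
 [ 98  77  47  55  56  54  54  51  51  59  60  64  76  76  59  43  40  46  54  69  89  99  98]
 [ 98  77  46  52  55  53  49  43  40  43  42  43  48  48  43  40  39  47  54  64  87  99  97]
 [ 97  80  51  50  55  51  46  45  46  48  49  48  48  52  52  51  53  56  56  63  85  98  97]
 [ 99  84  54  51  57  57  55  57  57  57  56  56  58  56  57  57  58  57  58  59  82  97  97]
 [100  85  55  52  59  59  59  60  60  59  60  60  59  59  59  59  59  58  56  57  80  96  96]
 [100  89  61  49  59  59  59  58  58  59  58  58  57  57  57  57  56  52  46  49  78  96  96]
 [ 99  91  61  42  48  49  46  43  42  42  39  38  36  35  34  33  35  34  33  55  84  97  98]]
```

Run:
```python
from g import *
delta([.631,-.2122,.16],94.5)
o,R=tool();D=desired(94.5)
full=Ro.from_matrix(D@R.T).as_rotvec();n=np.linalg.norm(full)
print(n,[(full*min(1,.148*k/n)).round(3).tolist() for k in range(1,11)])
```

```text
t 49.75 slide mm [ 211.3 -287.9 -101.5] turn [-0.0889 -0.2241  1.3446] q7 0.18 F [ 0.6  0.8 -0.2] w 0.359 zdeg 17.4
1.3660613807481103 [[-0.01, -0.024, 0.146], [-0.019, -0.049, 0.291], [-0.029, -0.073, 0.437], [-0.039, -0.097, 0.583], [-0.048, -0.121, 0.728], [-0.058, -0.146, 0.874], [-0.067, -0.17, 1.02], [-0.077, -0.194, 1.165], [-0.087, -0.219, 1.311], [-0.089, -0.224, 1.345]]
```

Request:
drive_tool:
  slide:
    - [10,-30,10]
    - [30,-70,15]
    - [50,-110,15]
    - [80,-150,10]
    - [110,-190,0]
    - [145,-225,-20]
    - [180,-260,-50]
    - [211,-288,-70]
    - [211,-288,-90]
    - [211,-288,-90]
  turn:
    - [-0.01,-0.024,0.146]
    - [-0.019,-0.049,0.291]
    - [-0.029,-0.073,0.437]
    - [-0.039,-0.097,0.583]
    - [-0.048,-0.121,0.728]
    - [-0.058,-0.146,0.874]
    - [-0.067,-0.17,1.02]
    - [-0.077,-0.194,1.165]
    - [-0.087,-0.219,1.311]
    - [-0.089,-0.224,1.345]
  gripper: [0.75,0.75,0.75,0.75,0.75,0.75,0.75,0.75,0.75,0.75]

```text
t: 50.75
eef_pos: [0.6282, -0.213, 0.1661]
tool_rot: [0.478, -0.517, 0.481, 0.522]
contact_force: [-0.9, 0.3, -0.2]
gripper_width: 0.751
```

Run:
```python
from g import *
delta([.631,-.2122,.1],94.5)
```

```text
t 50.75 slide mm [  2.8   0.8 -66.1] turn [-0.0026 -0.0078 -0.0015] q7 1.64 F [-0.9  0.3 -0.2] w 0.751 zdeg 94.6
```

Request:
drive_tool:
  slide:
    - [3,1,-15]
    - [3,1,-40]
    - [3,1,-66]
    - [3,1,-66]
  turn:
    - [-0.003,-0.008,0]
    - [-0.003,-0.008,0]
    - [-0.003,-0.008,0]
    - [-0.003,-0.008,0]
  gripper: [0.75,0.75,0.75,0.75]

```text
t: 51.15
eef_pos: [0.6283, -0.2105, 0.0974]
tool_rot: [0.479, -0.517, 0.481, 0.521]
contact_force: [-0.9, -0.5, 0.0]
gripper_width: 0.753
```

Run:
```python
from g import *
delta([.631,-.2122,.043],94.5)
c=cam('scene');crop(c,170,120,270,220,'g4.png',6)
o,R=tool();p=o['eef_pos']
k=lambda X:[round(float(a),1) for a in ((np.array(proj(c,X))-[170,120]+.5)*6)]
print(k(p),[k(p+s*.032*R[:,2]) for s in(-1,1)],'tag',k([.631,-.2122,.078]))
```

```text
t 51.15 slide mm [  2.7  -1.7 -54.4] turn [-0.0017 -0.0063 -0.0005] q7 1.6 F [-0.9 -0.5  0. ] w 0.753 zdeg 94.5
[245.5, 331.8] [[207.1, 290.1], [284.7, 374.3]] tag [246.4, 359.7]
```

View pics/g4.png

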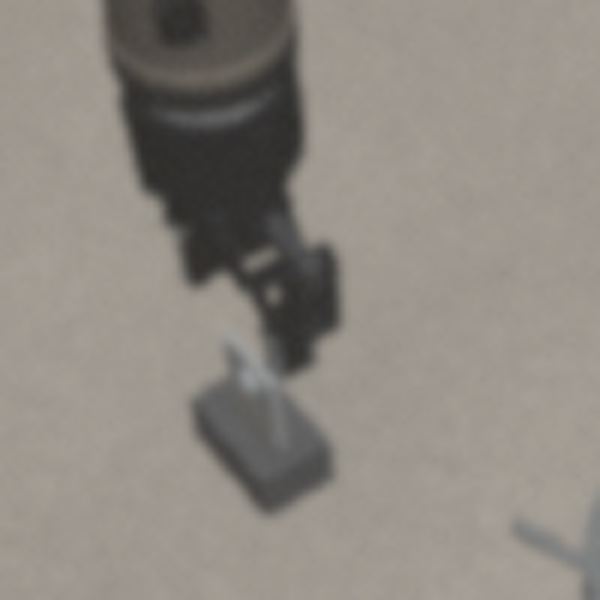

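The tag's top edge runs from (228,340) to (285,385), between the fingers. Descending and gripping it by its edges.

Request:
drive_tool:
  slide:
    - [1,-1,-10]
    - [1,-1,-22]
    - [1,-1,-34]
    - [1,-1,-46]
    - [1,-1,-54]
    - [1,-1,-54]
  turn:
    - [0,0,0]
    - [0,0,0]
    - [0,0,0]
    - [0,0,0]
    - [0,0,0]
    - [0,0,0]
  gripper: [0.75,0.75,0.75,0.75,0.75,0.75]
  squeeze: 40

```text
t: 51.8
eef_pos: [0.6297, -0.2116, 0.0438]
tool_rot: [0.479, -0.518, 0.481, 0.521]
contact_force: [0.2, 0.3, 0.3]
gripper_width: 0.75
```

Request:
drive_tool:
  slide:
    - [0,0,0]
    - [0,0,0]
    - [0,0,0]
    - [0,0,0]
    - [0,0,0]
    - [0,0,0]
  turn:
    - [0,0,0]
    - [0,0,0]
    - [0,0,0]
    - [0,0,0]
    - [0,0,0]
    - [0,0,0]
  gripper: [0.6,0.5,0.4,0.35,0.35,0.35]

```text
t: 52.4
eef_pos: [0.6301, -0.2117, 0.0442]
tool_rot: [0.479, -0.518, 0.481, 0.521]
contact_force: [0.4, 0.1, 1.9]
gripper_width: 0.461
```

Run:
```python
from g import *
delta([.631,-.2122,.043],94.5)
```

```text
t 52.4 slide mm [ 0.9 -0.5 -1.2] turn [-0.0014 -0.005  -0.0008] q7 1.57 F [0.4 0.1 1.9] w 0.461 zdeg 94.5
```

Request:
drive_tool:
  slide:
    - [0,0,10]
    - [0,0,22]
    - [0,0,36]
    - [0,0,56]
    - [0,0,86]
    - [0,0,106]
  turn:
    - [0,0,0]
    - [0,0,0]
    - [0,0,0]
    - [0,0,0]
    - [0,0,0]
    - [0,0,0]
  gripper: [0.35,0.35,0.35,0.35,0.35,0.35]

```text
t: 53.0
eef_pos: [0.631, -0.2117, 0.1536]
tool_rot: [0.479, -0.519, 0.48, 0.52]
contact_force: [-0.3, 0.4, -0.1]
gripper_width: 0.461
```

Run:
```python
from g import *
delta([.631,-.2122,.15],94.5)
c=cam('scene');crop(c,170,100,270,220,'g5.png',6)
```

```text
t 53.0 slide mm [-0.  -0.5 -3.6] turn [-0.0007 -0.0022 -0.0009] q7 1.63 F [-0.3  0.4 -0.1] w 0.461 zdeg 94.6
```

View pics/g5.png

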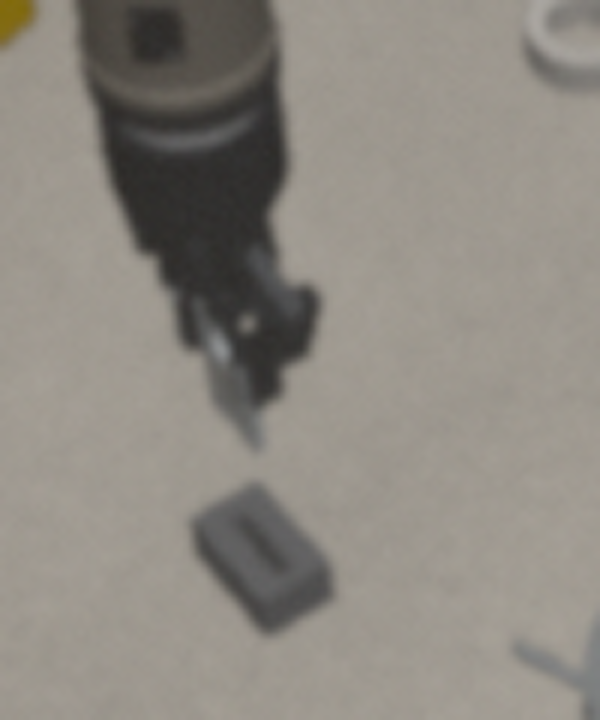

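```bash
cat >> g.py <<'E'
def stud(s,dz=0):
    r=52+s*np.cos(np.radians(20));a=np.radians(-60);xy=W(r*np.cos(a),r*np.sin(a));return np.array([*xy,.066+s/1000*np.sin(np.radians(20))])
E
python3 - <<'E'
from g import *
c=cam('scene');d=cam('top')
print('slot',ray(c,170+262.5/6-.5,100+545.5/6-.5,.03))
print('tip',stud(62),proj(c,stud(62)),proj(d,stud(62)),proj(c,stud(25)),proj(d,stud(25)))
crop(c,245,195,275,225,'g6.png',20);crop(d,280,185,305,210,'g7.png',22)
for s in(120,95,80,70,60,50,40): print(s,(stud(s)-[0,0,.0198]).round(4))
E
```

```text
slot [ 0.62968194 -0.20841136  0.03      ]
tip [ 0.58177209 -0.05497676  0.08720525] (np.float64(255.09213468725832), np.float64(207.49370739179722)) (np.float64(294.5346229536102), np.float64(194.9958166547371)) (np.float64(267.14841767057146), np.float64(213.9534157853332)) (np.float64(286.52158546537146), np.float64(201.1448462028461))
120 [ 0.6133 -0.0994  0.0872]
95 [ 0.5997 -0.0803  0.0787]
80 [ 0.5916 -0.0688  0.0736]
70 [ 0.5861 -0.0611  0.0701]
60 [ 0.5807 -0.0534  0.0667]
50 [ 0.5752 -0.0458  0.0633]
40 [ 0.5698 -0.0381  0.0599]
```

View pics/g6.png

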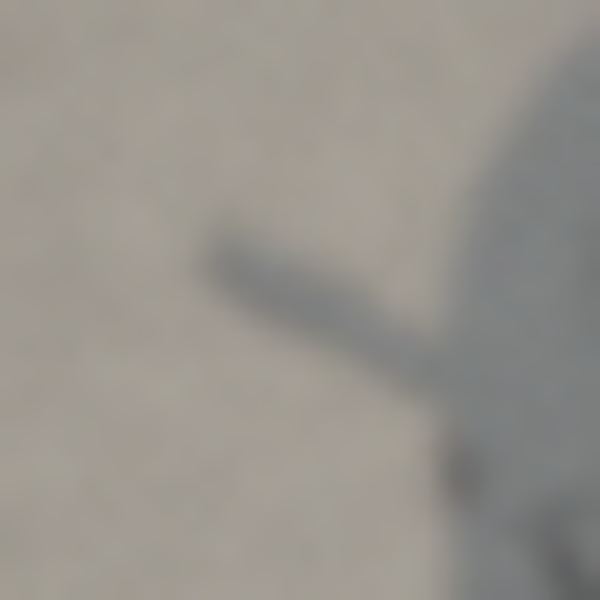

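View pics/g7.png

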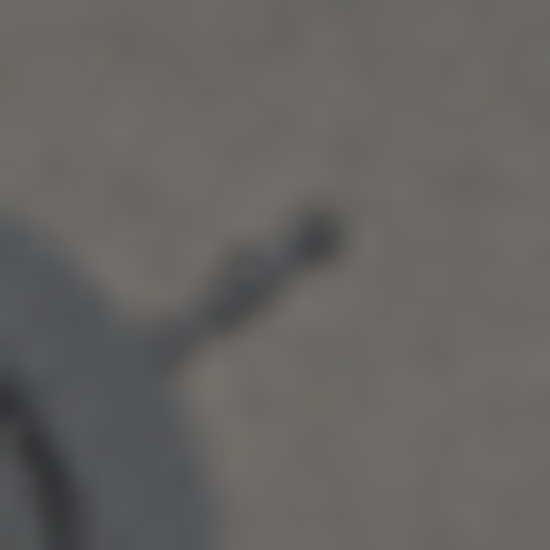

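The tag is held squarely, and the empty slot is visible at (262,545). The stud tip at (255.3,206.8) agrees with the model. Carrying the tag to the stud line.

Request:
drive_tool:
  slide:
    - [-3,15,0]
    - [-5,30,0]
    - [-8,50,0]
    - [-10,70,-5]
    - [-13,90,-15]
    - [-18,112,-25]
    - [-18,112,-34]
    - [-18,112,-34]
    - [-18,112,-34]
  turn:
    - [0,0,-0.147]
    - [0,0,-0.294]
    - [0,0,-0.441]
    - [0,0,-0.588]
    - [0,0,-0.735]
    - [0,0,-0.882]
    - [0,0,-1.029]
    - [0,0,-1.033]
    - [0,0,-1.033]
  gripper: [0.35,0.35,0.35,0.35,0.35,0.35,0.35,0.35,0.35]

```text
t: 54.05
eef_pos: [0.613, -0.1003, 0.1185]
tool_rot: [0.673, -0.216, 0.674, 0.216]
contact_force: [0.7, -1.0, -0.3]
gripper_width: 0.458
```

Run:
```python
from g import *
delta(stud(85)-[0,0,.0198],35.4)
c=cam('scene');crop(c,205,140,300,240,'g8.png',6)
```

```text
t 54.05 slide mm [-18.7  27.7 -43.3] turn [-0.0003 -0.0015 -0.0025] q7 0.52 F [ 0.7 -1.  -0.3] w 0.458 zdeg 35.5
```

View pics/g8.png

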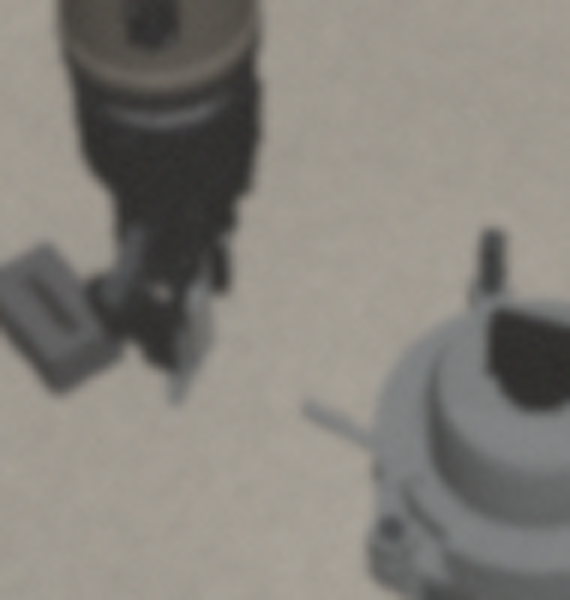

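Request:
drive_tool:
  slide:
    - [0,1,-15]
    - [0,1,-31]
    - [-6,9,-34]
    - [-13,18,-38]
    - [-19,28,-43]
    - [-19,28,-43]
  turn:
    - [0,0,0]
    - [0,0,0]
    - [0,0,0]
    - [0,0,0]
    - [0,0,0]
    - [0,0,0]
  gripper: [0.35,0.35,0.35,0.35,0.35,0.35]

```text
t: 54.7
eef_pos: [0.5929, -0.0697, 0.0754]
tool_rot: [0.672, -0.216, 0.674, 0.218]
contact_force: [-0.1, 0.0, -1.1]
gripper_width: 0.458
```

Run:
```python
from g import *
for s in(85,68,50):delta(stud(s)-[0,0,.0198],35.4)
c=cam('scene');crop(c,205,150,300,240,'g9.png',7)
o,R=tool();h=o['eef_pos']+[0,0,.0198]
k=lambda X:[round(float(a),1) for a in ((np.array(proj(c,X))-[205,150]+.5)*7)]
print('hole',k(h),'tip',k(stud(62)))
```

```text
t 54.7 slide mm [ 1.4 -2.9 -0.1] turn [-0.0017 -0.0023 -0.0052] q7 0.46 F [-0.1  0.  -1.1] w 0.458 zdeg 35.7
t 54.7 slide mm [-7.9 10.2 -6. ] turn [-0.0017 -0.0023 -0.0052] q7 0.46 F [-0.1  0.  -1.1] w 0.458 zdeg 35.7
t 54.7 slide mm [-17.7  24.  -12.1] turn [-0.0017 -0.0023 -0.0052] q7 0.46 F [-0.1  0.  -1.1] w 0.458 zdeg 35.7
hole [304.7, 378.9] tip [354.1, 406.0]
```

View pics/g9.png

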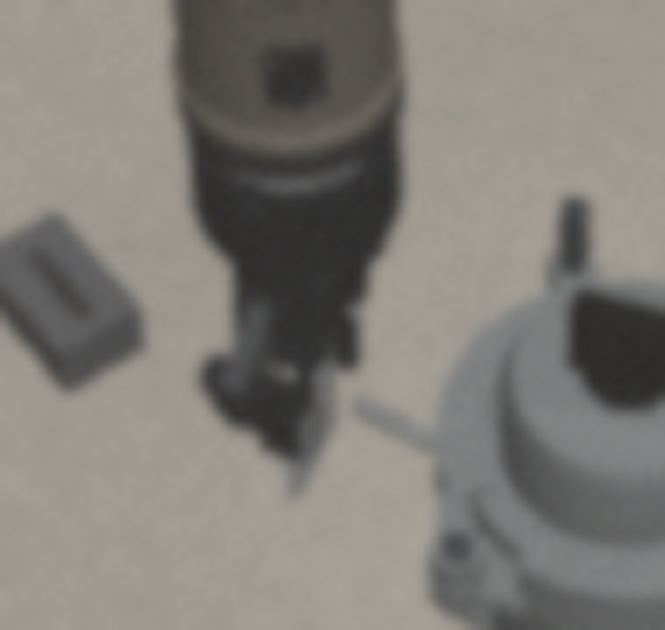

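Request:
drive_tool:
  slide:
    - [-2,3,-2]
    - [-4,5,-3]
    - [-6,8,-5]
    - [-8,10,-6]
    - [-10,13,-7]
    - [-12,16,-9]
  turn:
    - [0,0,0]
    - [0,0,0]
    - [0,0,0]
    - [0,0,0]
    - [0,0,0]
    - [0,0,0]
  gripper: [0.35,0.35,0.35,0.35,0.35,0.35]

```text
t: 55.35
eef_pos: [0.5817, -0.0549, 0.0669]
tool_rot: [0.673, -0.216, 0.673, 0.217]
contact_force: [0.2, 0.3, -0.2]
gripper_width: 0.457
```

Run:
```python
from g import *
for s in(60,50):delta(stud(s)-[0,0,.0198],35.4)
c=cam('scene');crop(c,205,150,300,240,'h1.png',7)
```

```text
t 55.35 slide mm [-1.1  1.4 -0.2] turn [-0.0008 -0.0008 -0.0042] q7 0.42 F [ 0.2  0.3 -0.2] w 0.457 zdeg 35.6
t 55.35 slide mm [-6.5  9.1 -3.6] turn [-0.0008 -0.0008 -0.0042] q7 0.42 F [ 0.2  0.3 -0.2] w 0.457 zdeg 35.6
```

View pics/h1.png

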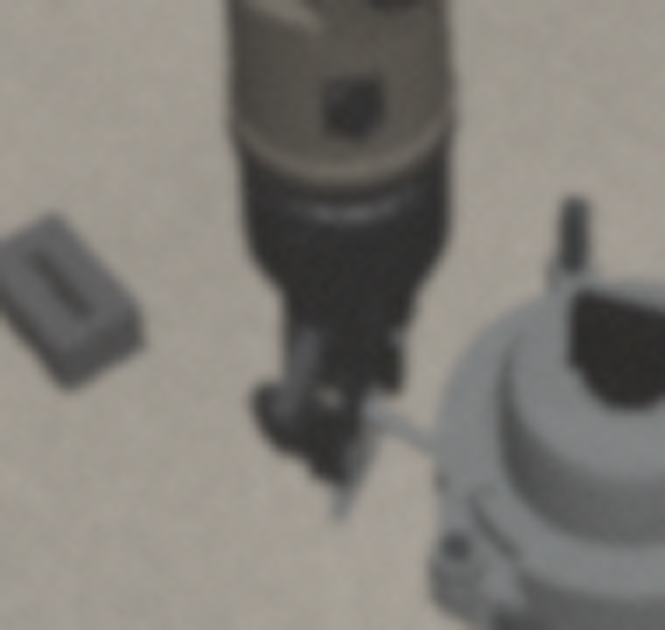

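The hole is at the stud tip with no contact force. Sliding on.

Request:
drive_tool:
  slide:
    - [-2,3,-1]
    - [-4,5,-2]
    - [-6,8,-3]
    - [-8,11,-4]
    - [-9,13,-5]
    - [-9,13,-5]
  turn:
    - [0,0,0]
    - [0,0,0]
    - [0,0,0]
    - [0,0,0]
    - [0,0,0]
    - [0,0,0]
  gripper: [0.35,0.35,0.35,0.35,0.35,0.35]

```text
t: 56.0
eef_pos: [0.5719, -0.0406, 0.0614]
tool_rot: [0.673, -0.216, 0.674, 0.218]
contact_force: [-0.5, 0.1, 0.8]
gripper_width: 0.46
```

Run:
```python
from g import *
for s in(45,):delta(stud(s)-[0,0,.0198],35.4)
c=cam('scene');crop(c,205,150,300,240,'h2.png',7)
```

```text
t 56.0 slide mm [ 0.6 -1.3  0.2] turn [-0.0014 -0.002  -0.0055] q7 0.39 F [-0.5  0.1  0.8] w 0.46 zdeg 35.7
```

View pics/h2.png

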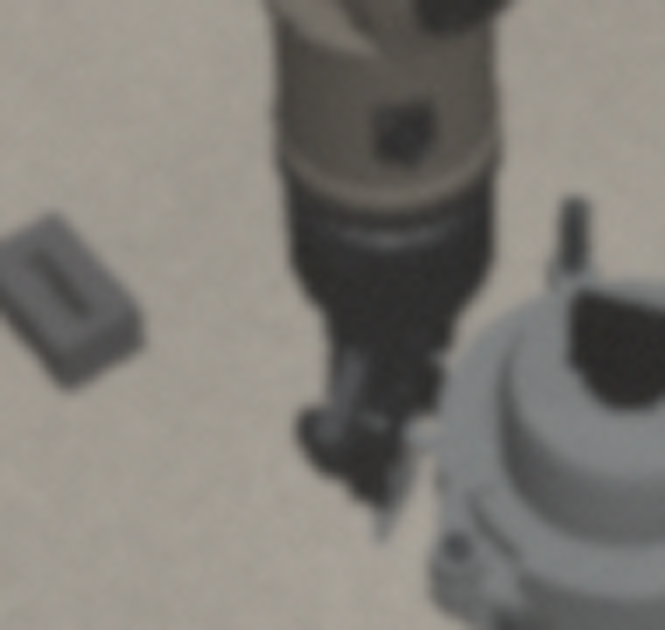

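Request:
drive_tool:
  slide:
    - [0,0,-1]
    - [0,0,-2]
    - [0,0,-3]
    - [0,0,-3]
  turn:
    - [0,0,0]
    - [0,0,0]
    - [0,0,0]
    - [0,0,0]
  gripper: [0.35,0.35,0.35,0.35]

```text
t: 56.45
eef_pos: [0.572, -0.0411, 0.0583]
tool_rot: [0.673, -0.216, 0.674, 0.217]
contact_force: [-0.2, -0.8, -1.1]
gripper_width: 0.453
```

Request:
drive_tool:
  slide:
    - [0,0,0]
    - [0,0,0]
    - [0,0,0]
    - [0,0,0]
    - [0,0,0]
    - [0,0,0]
    - [0,0,0]
    - [0,0,0]
  turn:
    - [0,0,0]
    - [0,0,0]
    - [0,0,0]
    - [0,0,0]
    - [0,0,0]
    - [0,0,0]
    - [0,0,0]
    - [0,0,0]
  gripper: [0.5,0.55,0.6,0.65,0.7,0.7,0.7,0.7]

```text
t: 57.25
eef_pos: [0.572, -0.0411, 0.0583]
tool_rot: [0.673, -0.216, 0.674, 0.217]
contact_force: [-0.3, 0.6, -0.3]
gripper_width: 0.697
```

Run:
```python
from g import *
for s in(85,):delta(stud(s)-[0,0,.0198],35.4)
c=cam('scene');crop(c,205,150,300,240,'h3.png',7)
```

```text
t 57.25 slide mm [ 22.3 -31.5  17. ] turn [-0.0012 -0.0021 -0.0051] q7 0.39 F [-0.3  0.6 -0.3] w 0.697 zdeg 35.7
```

View pics/h3.png

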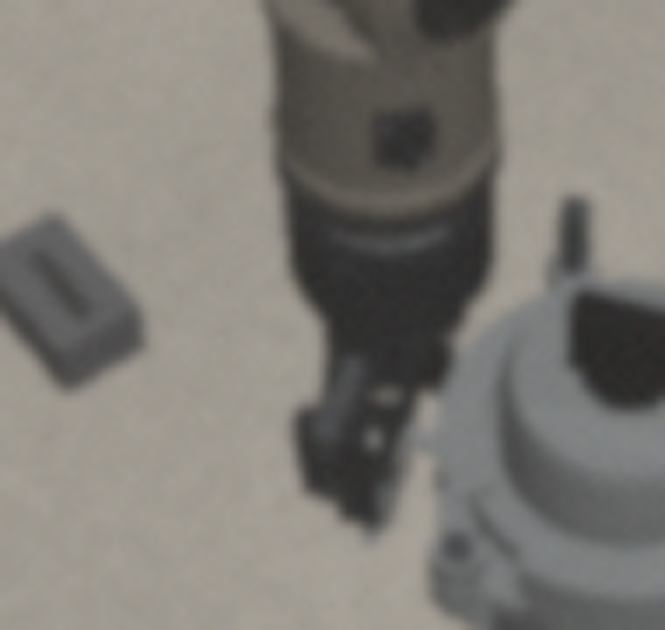

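The fingers are open and the tag looks loose on the stud. Withdrawing straight up, then outward.

Request:
drive_tool:
  slide:
    - [0,0,8]
    - [0,0,18]
    - [0,0,30]
    - [0,0,50]
    - [0,0,90]
    - [0,0,120]
    - [0,-50,150]
    - [0,-100,150]
    - [0,-150,150]
    - [0,-180,150]
  turn:
    - [0,0,0]
    - [0,0,0]
    - [0,0,0]
    - [0,0,0]
    - [0,0,0]
    - [0,0,0]
    - [0,0,0]
    - [0,0,0]
    - [0,0,0]
    - [0,0,0]
  gripper: [0.7,0.7,0.7,0.7,0.7,0.7,0.7,0.7,0.7,0.7]

```text
t: 58.3
eef_pos: [0.5717, -0.2251, 0.2103]
tool_rot: [0.673, -0.216, 0.673, 0.216]
contact_force: [-0.3, -0.4, 0.1]
gripper_width: 0.697
```

Request:
drive_tool:
  slide:
    - [0,0,0]
    - [0,0,0]
    - [0,0,0]
  turn:
    - [0,0,0]
    - [0,0,0]
    - [0,0,0]
  gripper: [0.7,0.7,0.7]

```text
t: 58.6
eef_pos: [0.572, -0.2233, 0.2109]
tool_rot: [0.673, -0.217, 0.673, 0.216]
contact_force: [-0.7, 0.1, 0.5]
gripper_width: 0.7
```

Run:
```python
from g import *
c=cam('scene','h_s.png');crop(c,230,150,350,260,'h4.png',6);d=cam('top','h_t.png');crop(d,225,165,325,250,'h5.png',7)
print(bot.get_obs()['contact_force'],bot.get_obs()['t'])
```

```text
[ 0.35238967 -0.36709946  0.04093265] 58.7
```

View pics/h4.png

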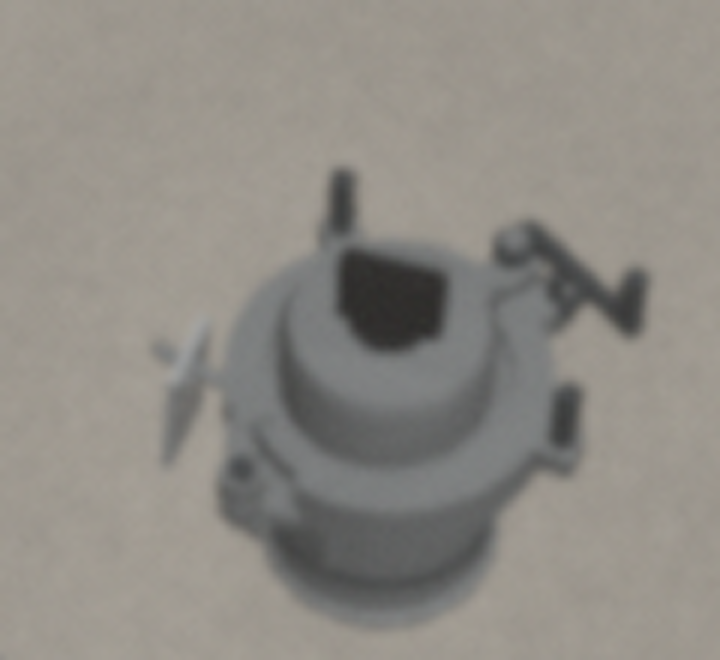

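View pics/h5.png

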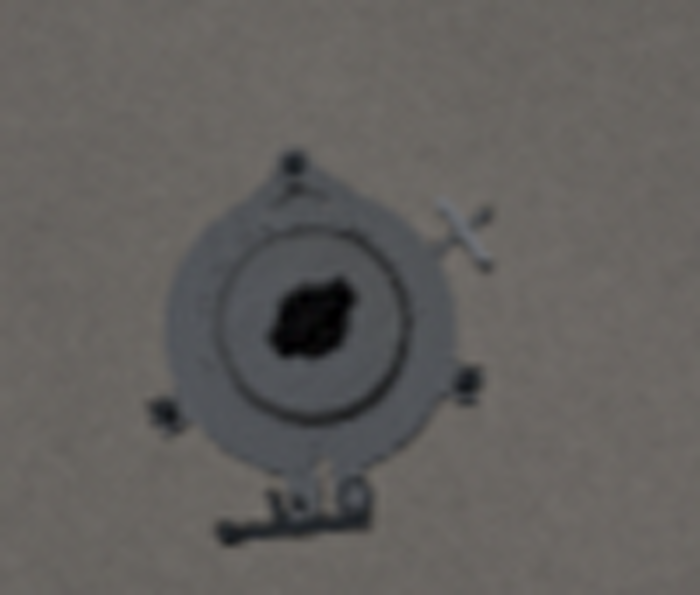

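View pics/h_s.png

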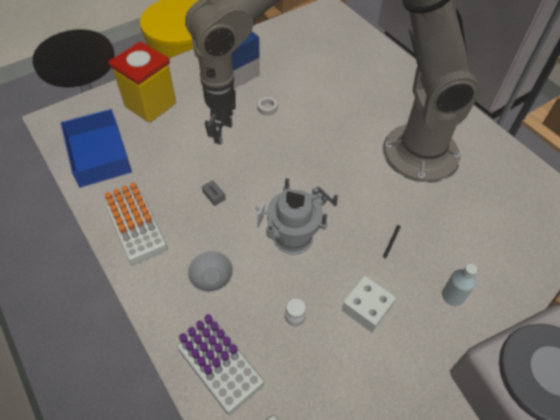

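Run:
```python
from g import *
c=cam('scene');d=cam('top')
L=ray(d,225+(314.5)/7-.5,165+(325.5)/7-.5,.162)[:2];print('lid dome top off (mm)',(L-C)*1000)
for n,X in(('latch home',[*W(-96,48),.148]),('pinL',[*pinL(0),.146]),('pinR',[*pinR(0),.146])): print(n,proj(c,X),((np.array(proj(c,X))-[230,150]+.5)*6).round(0))
```

```text
lid dome top off (mm) [-0.68578257 -2.48826777]
latch home (np.float64(334.7678481736391), np.float64(199.03182303947997)) [632. 297.]
pinL (np.float64(323.6539014137382), np.float64(218.28014599098015)) [565. 413.]
pinR (np.float64(286.23726237816396), np.float64(182.6175652757628)) [340. 199.]
```

The pins and latch match their shut positions (pixels 565,413; 340,199; 632,297). The lid is within about 2.6 mm of the canister axis, so I'm handing in.

Run:
```python
from station import bot
print(bot.hand_in(), bot.get_obs()['t'])
```

```text
the job is handed in; nothing more can be done
the job is handed in; nothing more can be done
```

I packed the canister and handed the job in at about 59 s of the 210 s allowed. The hand-in reports no verdict, so the checks below come from my own last pictures.

**What I did:**
- Stood all four cream-capped tubes in the insert.
- Seated the lid on the flange.
- Swung both ring halves shut and brought the latch home until it met its stop.
- Hung the tag on the stud.

**Last checks:**
- **Ring and latch:** both grip pins and the latch pin were within about 3 pixels (on a 6x enlargement) of where they should be when shut.
- **Lid:** it sits about 2.6 mm off the canister axis against a limit of 6 mm. It shifted slightly while the ring was closing.
- **Tag:** it hangs with the stud through its hole, and the stud tip shows beyond the plate.
- **Bystanders:** the jar, bottle, tape roll and dish look where they started in the last full picture; I didn't measure them.
- **Gripper:** clear of everything, with contact force close to zero.

**Disagreements and limits:**
- **Cameras:** the two cameras disagreed by about 2 to 3 mm at the canister and up to 5 to 7 mm near the lid and tag. I averaged them, and no grasp or fit failed.
- **Tubes:** I last saw them upright in their pockets before the lid went on, and they can't be seen since.

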